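# Charge the bench ball mill from a dial-cap ball jar

### The job

Charge the ball mill: press its release key so that the sprung lid pops up, swing the lid fully back, and put every rock chip that lies on the bench paper into the grinding bowl. The clear jar in the stand holds 12 mm grinding balls: while it stands upright turn its cap to the middle hole, the smallest that lets the balls through, tip all the balls into the bowl, set the jar back upright in its stand and turn its cap to closed again. Then press the lid down until it latches; do not disturb the mug and the bottles.

Things in the scene. Friction and masses are not known exactly. Their poses are not given: they have to be found in the camera images.
- release_pad (a point): pressing spot on the upper face of the mill's release key: a black ribbed paddle, 34 mm deep and 40 mm wide, at the front of the mill before the middle of the lid, about 125 mm above the bench. Axes as the mill's: x towards the hinge at the back, y to the left, z up
- release (a joint): tilt of the release key (rad): 0 at rest, 0.30 fully pressed (about 12 mm down at the pressing spot, 5 N). At 0.17 to 0.2 (about 4 N) its hook, which stands up to 25 mm above the paddle just behind it, lets go of the lid; it springs back when let go
- lid (a joint): angle of the mill's lid (rad): 0 shut and latched (it rests at about 0.01), 1.75 fully back at its stop. Once the hook lets go, a spring lifts it to about 0.56; from there up a stiff hinge keeps it where it is put (about 1 N at its edge moves it). Below 0.5 it springs up again unless latched. Pressing its free edge fully down with about 8 N snaps it under the hook
- lid_hinge (a point): middle of the lid's hinge line, at the back of the mill, 80 mm behind the bowl's centre, 128 mm above the bench; y lies along the hinge line, -x points to the front of the mill. The lid is a flat plate 150 mm from hinge to free edge, 150 mm wide, 8 mm thick, its underside level with the hinge line when shut; a 24 mm wide steel tongue stands 11 mm out from the middle of its free edge
- bowl (a point): centre of the inner floor of the mill's steel grinding bowl, fixed in the mill under the lid: 82 mm inside diameter, 60 mm deep, floor 62 mm and rim 122 mm above the bench. Axes as the mill's: x points to the hinge side. The mill's deck is 115 mm above the bench (103 mm at the front); its left side lies 90 mm left, its right side 160 mm right of the bowl's centre
- chip_1_c (a point): centre of a grey rock chip, a rough block 16 x 22 x 18 mm (x, y, z), 14 g, lying on the bench paper with z up (3 to 5 of the five are there)
- chip_2_c (a point): centre of a grey rock chip, a rough block 16 x 22 x 18 mm (x, y, z), 14 g, lying on the bench paper with z up (3 to 5 of the five are there)
- chip_3_c (a point): centre of a grey rock chip, a rough block 16 x 22 x 18 mm (x, y, z), 14 g, lying on the bench paper with z up (3 to 5 of the five are there)
- chip_4_c (a point): centre of a grey rock chip, a rough block 16 x 22 x 18 mm (x, y, z), 14 g, lying on the bench paper with z up (3 to 5 of the five are there)
- chip_5_c (a point): centre of a grey rock chip, a rough block 16 x 22 x 18 mm (x, y, z), 14 g, lying on the bench paper with z up (3 to 5 of the five are there)
- jar_grip (a point): on the axis of the ball jar (clear, six-sided, 50 mm across, about 0.22 kg), 62 mm above its underside, midway between its black grip faces, which face +y and -y, 60 mm apart, 26 mm wide, 44 mm high. z: the jar's axis, up; x: to its pouring side, where a small grey lip stands out. Square foot 52 mm wide, 10 mm thick; round cap 59 mm across, its disc's top at 100 mm, no wider than the grip faces
- jar_spout (a point): middle of the jar's pouring place, on the upper face of the cap: 18.5 mm from the jar's axis towards its pouring side (x), 100 mm above its underside. Whatever hole of the cap stands here is open to the inside. Balls run out through a fitting hole when the jar is tipped 95 to 110 degrees towards its pouring side
- cap_grip (a point): middle of the grip bar of the jar's turning cap, on the jar's axis, 110 mm above the jar's underside: the bar is 8 mm thick, 20 mm long and rises 20 mm from the cap's flat disc (disc's top 10 mm below this point, bar's top 10 mm above it). The bar lies 57 degrees anticlockwise (from above) of this point's x axis, which turns with the cap
- cap (a joint): angle of the turning cap relative to the jar (rad, anticlockwise from above is positive, -1.6 to 3.2): 0 = closed (blank part over the pouring place), -1.571 = smallest hole (8 mm), 1.571 = middle hole (16.5 mm), 3.142 = largest hole (20 mm). It turns stiffly (0.03 N m) and stays where it is left
- stand_seat (a point): centre of the seat of the jar's steel bench stand, 6 mm above the bench, on which the jar's foot rests: a square well 58 mm wide inside with a wall 16 mm high round it, which keeps the jar from turning. Axes like the jar's as it stands there at first. The jar's point jar_grip is 62 mm above this point when seated
- ball_1_c (a point): centre of a dark steel-coloured grinding ball, 12 mm across, 13.5 g, in the jar at first (3 to 5 of the five are there)
- ball_2_c (a point): centre of a dark steel-coloured grinding ball, 12 mm across, 13.5 g, in the jar at first (3 to 5 of the five are there)
- ball_3_c (a point): centre of a dark steel-coloured grinding ball, 12 mm across, 13.5 g, in the jar at first (3 to 5 of the five are there)
- ball_4_c (a point): centre of a dark steel-coloured grinding ball, 12 mm across, 13.5 g, in the jar at first (3 to 5 of the five are there)
- ball_5_c (a point): centre of a dark steel-coloured grinding ball, 12 mm across, 13.5 g, in the jar at first (3 to 5 of the five are there)
- mug: white mug, 82 mm across, 95 mm high, a bystander; origin under its centre
- reagent: white plastic jar, 62 mm across, 105 mm high, a bystander; origin under its centre
- amber: small amber glass jar, 44 mm across, 75 mm high, a bystander; origin under its centre
- flask: clear plastic jar with blue cap, 52 mm across, 90 mm high, a bystander; origin under its centre

How it is judged:
On the way, in this order (a step that is already met when the one before it is completed fails the run):
1. the lid has been released and swung back (beyond 1.45 rad) (value of joint lid above 1.45 rad), for 0.3 s.
2. the jar is tipped over the bowl with the middle hole open (angle between jar_grip's own z axis and vertical above 1.3 rad and horizontal distance between jar_spout and bowl below 0.05 m and value of joint cap between 1.321 and 1.821 rad), for 0.1 s.
At the end, for the whole second after the job is handed in: every chip and every ball that is there lies in the grinding bowl, the jar stands upright in its stand (within 8 mm, foot on the seat) with its cap closed (within 0.2 rad), and the lid is shut and latched (below 0.04 rad) (horizontal distance between each of chip_1_c, chip_2_c, chip_3_c, chip_4_c, chip_5_c, ball_1_c, ball_2_c, ball_3_c, ball_4_c, ball_5_c and bowl below 0.042 m and height (world z) of each of chip_1_c, chip_2_c, chip_3_c, chip_4_c, chip_5_c, ball_1_c, ball_2_c, ball_3_c, ball_4_c, ball_5_c below 0.118 m and angle between jar_grip's own z axis and vertical below 0.1 rad and horizontal distance between jar_grip and stand_seat below 0.008 m and height (world z) of jar_grip below 0.074 m and value of joint cap between -0.2 and 0.2 rad and value of joint lid below 0.04 rad); the robot touches nothing.
It fails at once if the jar tipped more than 40 degrees while its cap is not at the middle hole (within 0.25 rad) (angle between jar_grip's own z axis and vertical above 0.7 rad and (value of joint cap below 1.321 rad or value of joint cap above 1.821 rad)).
It fails at once if a bystander (mug, bottles) pushed more than 3 cm from its place (distance of any of mug, reagent, amber, flask from where it was at the start of the episode above 0.03 m).
Of chip_1, chip_2, chip_3, chip_4, chip_5 only 3 to 5 are there at a start; the rules pass over those that are not, and their reading is None.
Of ball_1, ball_2, ball_3, ball_4, ball_5 only 3 to 5 are there at a start; the rules pass over those that are not, and their reading is None.
At some moment in a run one of chip_1, chip_2, chip_3, chip_4, chip_5 may be knocked a few centimetres aside while the robot is not near it.
It also fails if it takes over 208 s, if anything falls off the work surface, if the arm or the gripper's body presses on something with over 40 N, if the wrist force passes 120 N, or if a joint passes its speed limit or range.

### The arm

A 7-joint arm with a two-finger parallel gripper is mounted at the origin on the work surface. World frame = base frame: x ahead of the robot, y to its left, z up, the work surface at z = 0. Lengths are in m, angles in rad, forces in N, time in s.
With the tool pointing down it reaches from about 0.425 to 0.825 m from the base axis. Payload 3.6 kg.
Tool frame: the origin (TCP) lies on the front face of the gripper's body, between the roots of the fingers; the fingertips stand 73 mm ahead of it and the grasp point (between the pads) lies ahead of it (bot.grasp_offset is the z of the grasp point in the tool frame, in m); z points along the fingers, x is the direction in which the jaws open and shut, and the axes are right-handed (so a half turn about z gives the same grasp; the last joint's range is limited). The gripper opens to 85 mm and grips with 20 to 120 N. Pads are 22 mm wide; open, the fingers measure 114 mm over their backs; the gripper's body (76 mm by 85 mm) begins 54 mm behind the grasp point. The pads swing forward as they close: fully open they stand 13 mm farther back than shut.
Start: joints at [-0.026, 0.615, -0.013, 1.423, 0.008, 1.103, -0.04], TCP at [0.65, 0, 0.304] pointing down, gripper open.
Joint ranges: [-3.12, 3.12], [-0.3, 2.06], [-1.34, 1.32], [0.26, 2.42], [-1.36, 4.5], [0.01, 1.98], [-2.84, 2.84]. Speed limits (rad/s): [2.79, 2.79, 3.14, 3.14, 3.14, 3.14, 3.14].

### API

Orientations are given as a rotation vector (axis times angle).
In Python, from plant import bot, optics, finder gives the robot as it stands.
- The arm moves only by the tool drive_tool, never from a script. Its argument "series" is a list of rows, each a list of 7 numbers: the shift along the tool's x, y, z in cm, then the turn, a rotation vector about the tool's x, y, z in rad, then the finger opening in cm, from 0 to 8.54. In form: [[dx, dy, dz, ax, ay, az, gripper], ...]. A call has 1 to 8 rows; each row shifts and turns the pose as measured when the row begins, along the tool's axes as they then stand; what a row does not reach is not made up. A row lasts 1/8 s, in which the tool goes at most 62.5 mm and 10.7 degrees, less where a joint would pass 70% of its speed; a pose out of reach is approached as far as the arm can. A call is refused whole if a number of a shift passes 6.25 or a number of a turn 0.188, either way. A call with a gripper value outside its range is refused whole. The fingers move at their own pace and stop on an object; "force" is the grip in N (left out, the last holds). Time passes only in rows, so rows that do not move let the fingers close. It gives the time, the measured TCP pose, the force and the opening at its end, in the units of the state.
- bot.get_state(): the state, without advancing time (a new reading comes with each control period).
- optics.capture(name): name is "scene" or "side" or "wrist"; returns a dict with "color" (420x560x3 uint8, red, green, blue), "z_map" (420x560 float32, m along the optical axis (not along the pixel's ray), 0 where there is no reading), "camera_matrix" (3x3 intrinsics, pixels), "extrinsics" (4x4, takes a point from camera to world coordinates); the wrist camera has in their place "T_tool_cam" (4x4, takes a point from camera to tool coordinates, whose origin is the TCP and whose axes are the tool frame's). Camera axes: x right, y down, z forward; pixel columns grow to the right and rows downward; lengths in m; the calibration is good to about 2 mm. The wrist camera is an equidistant fisheye: a pixel r from the principal point sees the ray r / f radians off the axis. A picture is of the moment at which its call begins: read the wrist's pose just before it.
- bot.sign_off(): hands the job in, once; it reports no verdict.
Trained networks look in a picture, given as the dict that the camera call returned (one of the last four; its "shot" number tells which), for a name from the list of things; names that differ only in an ending like _2 or _b are one class to them, and where a whole thing is asked for, a point or a joint stands for the part that bears it (a point fixed in the world has none). Each returns a list of dicts, best first, with "confidence" (0 to 1); they miss things now and then, are a little off and sometimes report something else, mostly with a low value. They report only what shows in the picture. A call takes as long as a camera call.
- finder.look_for(target, picture): "centre" ([x, y, z] in m, in world coordinates, good to about 4 mm: the middle of the surface that is visible of it).
- finder.silhouettes(target, picture): "mask" (420x560 bool, what is visible of it).
The state is a dict: "time": time; "joint_pos": joint angles; "joint_velocities": joint speeds; "joint_efforts": joint torques, N m; "eef_pos": TCP position; "eef_rot": TCP orientation; "contact_force": force on the tool from outside, world axes, zero at the start; "torque": the same for the moment, N m; "gripper_width": finger opening in m.
Only numpy, scipy, OpenCV 4.12 (cv2) and the standard library are available. Lean on these libraries where they do the work, as an engineer would, in place of code of your own. Each camera call takes 0.05 s, during which the arm holds its last target.

## Working session

There is one attempt and no reset: what is moved stays moved. The work goes in short steps, Python scripts to look and compute and a tool call to move; the robot and the scene stay as the last step left them, time stands still between calls to the robot, and variables do not carry over. Pictures are saved under pics/ and viewed, and the job is handed in when it is done.

Besides the shell and the picture viewer there is one more tool, called after "Emit:" as name(argument=value, ...), one argument or row to a line, values as JSON. drive_tool: Moves the arm, as the interface text tells. Its arguments: {"type":"object","properties":{"series":{"type":"array","items":{"type":"array","items":{"type":"number"}}},"force":{"type":"number"}},"required":["series"]}

```bash
ls; mkdir -p pics; cat > h.py <<'E'
import numpy as np, cv2, json
from scipy.spatial.transform import Rotation as R
from plant import bot, optics, finder
def save(p,n,s=None):
    im=cv2.cvtColor(p["color"],cv2.COLOR_RGB2BGR)
    cv2.imwrite("pics/"+n,im)
def px2w(p,u,v):
    K=p["camera_matrix"];z=p["z_map"][int(v),int(u)]
    c=np.array([(u-K[0,2])/K[0,0]*z,(v-K[1,2])/K[1,1]*z,z,1])
    return (p["extrinsics"]@c)[:3]
def cloud(p):
    K=p["camera_matrix"];z=p["z_map"];v,u=np.mgrid[:420,:560]
    c=np.stack([(u-K[0,2])/K[0,0]*z,(v-K[1,2])/K[1,1]*z,z,np.ones_like(z)],-1)
    return (c@p["extrinsics"].T)[...,:3]
E
python3 - <<'E'
from h import *
s=bot.get_state();print({k:np.round(v,3).tolist() for k,v in s.items()},bot.grasp_offset)
for n in["scene","side"]:
    p=optics.capture(n);save(p,n+"0.png");print(n,p["camera_matrix"].tolist(),np.round(p["extrinsics"],3).tolist())
    for t in["release_pad","lid_hinge","bowl","chip_1_c","jar_grip","jar_spout","cap_grip","stand_seat","ball_1_c","mug","reagent","amber","flask"]:
        print(t,[(np.round(d["centre"],3).tolist(),round(d["confidence"],2)) for d in finder.look_for(t,p)][:7])
E
```

```text
pics
{'time': 0.0, 'joint_pos': [-0.026, 0.616, -0.013, 1.425, 0.008, 1.103, -0.04], 'joint_velocities': [-0.002, 0.001, -0.001, 0.001, -0.001, 0.002, 0.0], 'joint_efforts': [0.0, -46.922, 0.26, -17.104, 0.01, 0.01, 0.0], 'eef_pos': [0.649, 0.0, 0.303], 'eef_rot': [3.142, 0.0, -0.004], 'contact_force': [-0.565, 0.343, 0.552], 'torque': [-0.006, 0.018, 0.019], 'gripper_width': 0.085} 0.0539
scene [[441.42733129920794, 0.0, 278.1176342781098], [0.0, 441.42733129920794, 208.02868791191895], [0.0, 0.0, 1.0]] [[-0.7, 0.5, -0.51, 1.231], [0.714, 0.502, -0.489, 0.6], [0.012, -0.706, -0.708, 1.031], [0.0, 0.0, 0.0, 1.0]]
release_pad []
lid_hinge [([0.626, 0.36, 0.08], 0.72), ([0.613, -0.168, 0.109], 0.55)]
bowl [([0.611, -0.163, 0.108], 0.7)]
chip_1_c [([0.428, 0.068, 0.015], 0.46)]
jar_grip [([0.583, 0.19, 0.094], 0.59)]
jar_spout [([0.584, 0.19, 0.089], 0.57)]
cap_grip [([0.575, 0.175, 0.108], 0.48)]
stand_seat [([0.602, 0.197, 0.006], 0.98)]
ball_1_c []
mug [([0.489, -0.443, 0.075], 0.64)]
reagent [([0.625, 0.361, 0.078], 0.82)]
amber [([0.485, 0.403, 0.048], 0.77)]
flask [([0.718, 0.027, 0.063], 0.94)]
side [[500.7006923685114, 0.0, 272.877453430621], [0.0, 500.7006923685114, 211.74740561390328], [0.0, 0.0, 1.0]] [[-0.864, -0.32, 0.389, 0.054], [-0.504, 0.54, -0.674, 0.865], [0.005, -0.778, -0.628, 0.93], [0.0, 0.0, 0.0, 1.0]]
release_pad [([0.478, -0.17, 0.125], 0.45)]
lid_hinge [([0.523, -0.145, 0.101], 0.92)]
bowl [([0.52, -0.142, 0.105], 0.81), ([0.56, 0.189, 0.082], 0.39)]
chip_1_c [([0.423, 0.069, 0.015], 0.59)]
jar_grip [([0.524, -0.144, 0.103], 0.74), ([0.558, 0.192, 0.079], 0.63)]
jar_spout [([0.56, 0.189, 0.085], 0.64), ([0.436, 0.172, 0.018], 0.27)]
cap_grip [([0.566, 0.18, 0.11], 0.6)]
stand_seat [([0.547, 0.208, 0.006], 0.81)]
ball_1_c []
mug [([0.483, -0.443, 0.079], 0.8)]
reagent [([0.588, 0.369, 0.076], 0.64)]
amber [([0.466, 0.41, 0.053], 0.81)]
flask [([0.691, 0.025, 0.059], 0.86)]
```

```bash
python3 - <<'E'
from h import *
s=bot.get_state();p=optics.capture("wrist");save(p,"wrist0.png");print(p["camera_matrix"].tolist(),np.round(p["T_tool_cam"],3).tolist())
E
```

```text
[[325.19226210127806, 0.0, 278.9131290141633], [0.0, 325.19226210127806, 210.64193835981771], [0.0, 0.0, 1.0]] [[1.0, -0.0, 0.001, -0.001], [-0.0, 0.947, 0.321, -0.081], [-0.001, -0.321, 0.947, -0.069], [0.0, 0.0, 0.0, 1.0]]
```

The scene picture shows the mill near (240,195), the jar at (330,255), and chips on the paper around (332..382, 225..260). The side picture shows the release key at (328,187) and chips at (303,277), (280,285), (280,304), (261,312) and (263,331). Next I'll measure with the clouds.

```bash
python3 - <<'E'
from h import *
# orthographic maps 1mm/px : x 0.38..0.80 up, y 0.30..-0.35 left->right
S=1.2
def ortho(p,x0,x1,y0,y1,name,S):
    c=cloud(p).reshape(-1,3);col=p["color"].reshape(-1,3)
    ok=(p["z_map"].reshape(-1)>0)&(c[:,2]<0.2)&(c[:,2]>-0.02)
    c=c[ok];col=col[ok];o=np.argsort(c[:,2]);c=c[o];col=col[o]
    W=int((y1-y0)*S*1000);H=int((x1-x0)*S*1000);im=np.zeros((H,W,3),np.uint8)
    u=((y1-c[:,1])*S*1000).astype(int);v=((x1-c[:,0])*S*1000).astype(int)
    for a in range(3):
        for b in range(3):
            uu=u+a;vv=v+b;m=(uu>=0)&(uu<W)&(vv>=0)&(vv<H);im[vv[m],uu[m]]=col[m][:,::-1]
    cv2.imwrite("pics/"+name,im)
for n in["scene","side"]:
    p=optics.capture(n);np.savez(n+"0.npz",**{k:v for k,v in p.items()})
    ortho(p,0.36,0.62,0.0,0.28,f"o_{n}_a.png",2.1)
    ortho(p,0.4,0.76,-0.38,0.02,f"o_{n}_b.png",1.6)
    im=cv2.cvtColor(p["color"],cv2.COLOR_RGB2BGR)
    r=(290,200,420,290) if n=="scene" else (195,230,335,350)
    cv2.imwrite(f"pics/crop_{n}.png",cv2.resize(im[r[1]:r[3],r[0]:r[2]],None,fx=5,fy=5,interpolation=cv2.INTER_CUBIC))
a=[cv2.imread(f"pics/o_{n}_{k}.png") for k in"ab" for n in["scene","side"]]
cv2.imwrite("pics/oa.png",np.hstack(a[:2])[:600,:]);cv2.imwrite("pics/ob.png",cv2.resize(np.hstack(a[2:]),None,fx=.62,fy=.62))
E
python3 - <<'E'
from h import *
pts=[]
for n in["scene","side"]:
    p=dict(np.load(n+"0.npz"));c=cloud(p);z=p["z_map"]
    reg=(c[...,0]>0.47)&(c[...,0]<0.72)&(c[...,1]<-0.07)&(c[...,1]>-0.34)&(z>0)
    print(n,np.histogram(c[reg][:,2],bins=np.arange(0.09,0.17,0.004)))
    m=reg&(c[...,2]>0.131)&(c[...,2]<0.141)
    q=c[m][:,:2].astype(np.float32);
    # mask image largest comp
    k,l,st,_=cv2.connectedComponentsWithStats(m.astype(np.uint8));i=1+np.argmax(st[1:,4]);q=c[l==i][:,:2].astype(np.float32)
    r=cv2.minAreaRect(q*1000);print(r,st[i]);print(cv2.boxPoints(r).round(0).tolist())
    # left side face
    m=(c[...,0]>0.46)&(c[...,0]<0.7)&(c[...,1]<-0.04)&(c[...,1]>-0.14)&(z>0)&(c[...,2]>0.04)&(c[...,2]<0.09)
    q=c[m];
    if len(q)>50:
        a=np.polyfit(q[:,0],q[:,1],1);print("side fit",a,len(q))
    # key
    m=(c[...,0]>0.44)&(c[...,0]<0.51)&(c[...,1]<-0.12)&(c[...,1]>-0.24)&(z>0)&(c[...,2]>0.112)
    print("key",np.median(c[m],0),c[m].min(0),c[m].max(0),m.sum())
    for t in["chip_1_c","release_pad","cap_grip","jar_grip","stand_seat"]:
        pass
p=optics.capture("side")
for t in["release_pad","lid"]:
    for d in finder.silhouettes(t,p)[:2]:
        m=d["mask"]; c=cloud(p)[m];print(t,d["confidence"],np.median(c,0).round(3),m.sum())
        if t=="lid":
            r=cv2.minAreaRect((c[(c[:,2]>.131)&(c[:,2]<.141)][:,:2]*1000).astype(np.float32));print(r)
        else: print(c.min(0),c.max(0))
E
```

```text
scene (array([ 92,  94, 122, 118, 100, 379, 640, 143,  30,  72, 404, 728,  93,
         0,   0,   0,   0,   0,   0,   0]), array([0.09 , 0.094, 0.098, 0.102, 0.106, 0.11 , 0.114, 0.118, 0.122,
       0.126, 0.13 , 0.134, 0.138, 0.142, 0.146, 0.15 , 0.154, 0.158,
       0.162, 0.166, 0.17 ]))
((585.8239135742188, -184.31640625), (156.1993865966797, 155.44984436035156), 83.58270263671875) [ 206  159   47   47 1055]
[[500.0, -253.0], [654.0, -271.0], [672.0, -115.0], [517.0, -98.0]]
side fit [-0.13796544 -0.01579425] 725
key [ 0.50681695 -0.22708925  0.13710997] [ 0.50495339 -0.23818745  0.13245566] [ 0.50971877 -0.21263754  0.13838797] 10
side (array([ 77,  79, 329, 230, 132, 576, 483, 122,  55, 121, 838, 812,  53,
        14,   5,   0,   0,   0,   0,   0]), array([0.09 , 0.094, 0.098, 0.102, 0.106, 0.11 , 0.114, 0.118, 0.122,
       0.126, 0.13 , 0.134, 0.138, 0.142, 0.146, 0.15 , 0.154, 0.158,
       0.162, 0.166, 0.17 ]))
((570.4799194335938, -181.84852600097656), (156.00576782226562, 179.1444854736328), 84.95166778564453) [ 261  151   73   43 1613]
[[474.0, -252.0], [653.0, -267.0], [667.0, -112.0], [488.0, -96.0]]
side fit [-0.09803067 -0.03656583] 946
key [ 0.48722822 -0.17087064  0.12293689] [ 0.45086507 -0.23834446  0.11210059] [ 0.50998723 -0.12329743  0.14732097] 325
release_pad 0.46 [ 0.476 -0.169  0.123] 190
[ 0.05410566 -0.21824296  0.10270472] [0.49634354 0.86486063 0.92968175]
lid 0.66 [ 0.578 -0.178  0.134] 1682
((579.95947265625, -182.78329467773438), (154.77078247070312, 154.8206329345703), 83.51873016357422)
```

```bash
cat >> h.py <<'E'
GO=0.0539
def pose(s=None):
    s=s or bot.get_state();return np.array(s["eef_pos"]),R.from_rotvec(s["eef_rot"])
def frame(z,x):
    z=np.array(z,float);z/=np.linalg.norm(z);x=np.array(x,float);x-=z*(x@z);x/=np.linalg.norm(x)
    return R.from_matrix(np.stack([x,np.cross(z,x),z],1))
def plan(wps,g,p0=None,r0=None,vmax=6.0,wmax=0.18):
    """wps: list of (pos TCP, R); prints rows"""
    if p0 is None:p0,r0=pose()
    rows=[];p,r=p0,r0
    for (q,t) in wps:
        q=np.array(q,float);rv=(r.inv()*t).as_rotvec();n=int(max(np.ceil(np.linalg.norm(q-p)*100/vmax),np.ceil(np.linalg.norm(rv)/wmax),1))
        a,b=p,r
        for i in range(1,n+1):
            pn=a+(q-a)*i/n;rn=b*R.from_rotvec(rv*i/n)
            d=r.inv().apply(pn-p)*100;w=(r.inv()*rn).as_rotvec()
            rows.append([round(float(x),2) for x in d]+[round(float(x),3) for x in w]+[g]);p,r=pn,rn
    for i in range(0,len(rows),8):print(json.dumps(rows[i:i+8]))
    return rows
MX=np.array([np.cos(.112),-np.sin(.112),0]);MY=np.array([np.sin(.112),np.cos(.112),0])
BOWL=np.array([.578,-.183,.062]);HINGE=BOWL+.08*MX+[0,0,.066];PAD=np.array([.476,-.170,.125])
E
python3 - <<'E'
from h import *
t=frame([0,0,-1],MY)
q=PAD-.004*MX
plan([(q+[0,0,.073+.06],t)],0.0)
E
```

```text
[[-1.98, 1.88, 0.51, -0.0, 0.0, -0.162, 0.0], [-2.26, 1.54, 0.51, -0.0, 0.0, -0.162, 0.0], [-2.47, 1.16, 0.51, -0.0, 0.0, -0.162, 0.0], [-2.63, 0.74, 0.51, -0.0, 0.0, -0.162, 0.0], [-2.71, 0.31, 0.51, -0.0, 0.0, -0.162, 0.0], [-2.73, -0.13, 0.51, -0.0, 0.0, -0.162, 0.0], [-2.67, -0.57, 0.51, -0.0, 0.0, -0.162, 0.0], [-2.54, -1.0, 0.51, -0.0, 0.0, -0.162, 0.0]]
[[-2.35, -1.39, 0.51, -0.0, 0.0, -0.162, 0.0]]
```

Emit:
drive_tool(
  series=[
    [-1.98,1.88,0.5,0,0,-0.162,0.0],
    [-2.26,1.54,0.5,0,0,-0.162,0.0],
    [-2.47,1.16,0.5,0,0,-0.162,0.0],
    [-2.63,0.74,0.5,0,0,-0.162,0.0],
    [-2.71,0.31,0.5,0,0,-0.162,0.0],
    [-2.73,-0.13,0.5,0,0,-0.162,0.0],
    [-2.67,-0.57,0.5,0,0,-0.162,0.0],
    [-2.54,-1.0,0.5,0,0,-0.162,0.0],
  ],
)

```text
time: 2.7
eef_pos: [0.4924, -0.1562, 0.2632]
eef_rot: [2.456, 1.953, 0.005]
contact_force: [-0.1, -0.7, 0.9]
gripper_width: -0.0002
```

```bash
python3 - <<'E'
from h import *
print(pose()[0],bot.get_state()["joint_pos"])
t=frame([0,0,-1],MY)
q=PAD-.004*MX
plan([(q+[0,0,.073+.06],t)],0.0)
E
```

```text
[ 0.49238504 -0.15619706  0.26320874] [ 0.52324966  0.47897749 -0.37691101  1.85513181  0.22873934  0.84471646
  1.37645466]
[[-1.76, -1.69, 0.51, 0.005, 0.0, -0.115, 0.0]]
```

Emit:
drive_tool(
  series=[
    [-1.76,-1.69,0.5,0.005,0,-0.115,0.0],
    [0,0,3,0,0,0,0],
  ],
)

```text
time: 2.95
eef_pos: [0.471, -0.1733, 0.2292]
eef_rot: [2.34, 2.089, 0.001]
contact_force: [0.1, 0.4, -0.1]
gripper_width: 0.0001
```

```bash
python3 - <<'E'
from h import *
print(pose()[0]); p=optics.capture("wrist");save(p,"w1.png")
p=optics.capture("side");im=p["color"][...,::-1][120:260,230:400];cv2.imwrite("pics/s1.png",cv2.resize(im,None,fx=4,fy=4))
E
```

```text
[ 0.47096974 -0.17333378  0.22919717]
```

The wrist picture shows the paddle spanning (246–312, 213–262), centred at u = 279, with the mill edges level. Next I'll work out where it lies along the mill.

```bash
cat >> h.py <<'E'
def wray(p,u,v):
    K=p["camera_matrix"];d=np.array([u-K[0,2],v-K[1,2]])/K[0,0];r=np.linalg.norm(d)
    c=np.array([*(d/r*np.sin(r)),np.cos(r)]) if r>0 else np.array([0,0,1.])
    T=p["T_tool_cam"];return T[:3,3],T[:3,:3]@c
def w2w(p,ps,u,v,z):
    o,d=wray(p,u,v);P,Q=ps;o=P+Q.apply(o);d=Q.apply(d);return o+d*(z-o[2])/d[2]
E
python3 - <<'E'
from h import *
ps=pose();p=optics.capture("wrist")
for uv in [(246,213),(312,213),(246,262),(312,262),(279,238)]: 
    w=w2w(p,ps,*uv,.125);print(uv,w.round(4),ps[1].inv().apply(w-ps[0]).round(4))
z=p["z_map"];print(z[238,279],z[230,279])
E
```

```text
(246, 213) [ 0.4429 -0.1883  0.125 ] [-0.0197 -0.0239  0.1012]
(312, 213) [ 0.447  -0.1518  0.125 ] [ 0.017  -0.0239  0.1012]
(246, 262) [ 0.4733 -0.1929  0.125 ] [-0.0209  0.0068  0.1011]
(312, 262) [ 0.4776 -0.154   0.125 ] [0.0182 0.0068 0.1011]
(279, 238) [ 0.4599 -0.1717  0.125 ] [-0.0013 -0.0088  0.1012]
0.18705027 0.18567728
```

Emit:
drive_tool(
  series=[
    [-0.1,-0.9,2.4,0,0,0,0],
    [0,0,0.8,0,0,0,0],
    [0,0,0.5,0,0,0,0],
    [0,0,0.4,0,0,0,0],
    [0,0,0.3,0,0,0,0],
  ],
)

```text
time: 3.72
eef_pos: [0.4624, -0.1701, 0.1882]
eef_rot: [2.338, 2.098, -0.008]
contact_force: [-4.2, -0.5, 6.9]
gripper_width: 0.0001
```

```bash
python3 - <<'E'
from h import *
print(pose()[0]); p=optics.capture("side");im=p["color"][...,::-1][100:260,200:400];cv2.imwrite("pics/s2.png",cv2.resize(im,None,fx=3.5,fy=3.5))
E
```

```text
[ 0.46242313 -0.17006635  0.18821945]
```

```bash
python3 - <<'E'
from h import *
t=frame([0,0,-1],MY)
w=[(PAD*[1,1,0]-.035*MX+[0,0,.20],t),(PAD*[1,1,0]-.035*MX+[0,0,.245],t)]
def P(a,ex,d):return HINGE+MX*(-.161*np.cos(a)-.011+ex)+np.array([0,0,.161*np.sin(a)-d+.073])
w.append((P(.5,-.01,.03),t))
for a in np.arange(.62,1.76,.125):w.append((P(a,.008,.03),t))
w.append((P(1.75,.006,.04),t))
for q,_ in w:print(q.round(3))
plan(w,0.0)
E
```

```text
[ 0.441 -0.166  0.2  ]
[ 0.441 -0.166  0.245]
[ 0.496 -0.174  0.248]
[ 0.524 -0.177  0.265]
[ 0.537 -0.178  0.28 ]
[ 0.551 -0.18   0.294]
[ 0.567 -0.182  0.306]
[ 0.585 -0.184  0.316]
[ 0.603 -0.186  0.324]
[ 0.623 -0.188  0.329]
[ 0.642 -0.19   0.332]
[ 0.662 -0.192  0.332]
[ 0.682 -0.195  0.33 ]
[ 0.681 -0.195  0.319]
[[0.16, -2.15, -1.19, -0.004, 0.004, 0.004, 0.0], [0.0, 0.0, -4.5, 0.0, -0.0, -0.0, 0.0], [-0.15, 5.55, -0.32, 0.0, 0.0, 0.0, 0.0], [-0.0, 2.83, -1.64, -0.0, -0.0, 0.0, 0.0], [0.0, 1.27, -1.56, 0.0, 0.0, 0.0, 0.0], [-0.0, 1.45, -1.39, -0.0, -0.0, 0.0, 0.0], [0.0, 1.62, -1.2, 0.0, 0.0, 0.0, 0.0], [0.0, 1.75, -0.99, -0.0, -0.0, 0.0, 0.0]]
[[-0.0, 1.86, -0.76, 0.0, 0.0, 0.0, 0.0], [-0.0, 1.94, -0.52, -0.0, -0.0, 0.0, 0.0], [0.0, 1.99, -0.28, 0.0, 0.0, 0.0, 0.0], [-0.0, 2.01, -0.03, -0.0, -0.0, 0.0, 0.0], [0.0, 2.0, 0.22, 0.0, 0.0, 0.0, 0.0], [-0.0, -0.12, 1.01, -0.0, -0.0, 0.0, 0.0]]
```

Emit:
drive_tool(
  series=[
    [0.1,-2.2,-1.2,0,0,0,0],
    [0,0,-4.5,0,0,0,0],
    [-0.15,4.5,-0.3,0,0,0,0],
  ],
)

```text
time: 4.15
eef_pos: [0.4867, -0.1723, 0.253]
eef_rot: [2.333, 2.096, -0.005]
contact_force: [1.3, -0.4, -0.4]
gripper_width: -0.0003
```

```bash
python3 - <<'E'
from h import *
print(pose()[0]); p=optics.capture("side");im=p["color"][...,::-1][100:260,200:400];cv2.imwrite("pics/s3.png",cv2.resize(im,None,fx=3.5,fy=3.5))
E
```

```text
[ 0.48667892 -0.17229788  0.25300501]
```

Emit:
drive_tool(
  series=[
    [0,2.0,0,0,0,0,0],
    [0,1.8,-1.2,0,0,0,0],
    [0,1.3,-1.5,0,0,0,0],
    [0,1.45,-1.4,0,0,0,0],
    [0,1.6,-1.2,0,0,0,0],
    [0,1.75,-1.0,0,0,0,0],
    [0,1.9,-0.75,0,0,0,0],
    [0,1.9,-0.5,0,0,0,0],
  ],
)

```text
time: 5.2
eef_pos: [0.6231, -0.1839, 0.3331]
eef_rot: [-2.324, -2.093, 0.035]
contact_force: [-0.1, -0.0, 0.0]
gripper_width: -0.0001
```

```bash
python3 - <<'E'
from h import *
print(pose()[0]); p=optics.capture("side");im=p["color"][...,::-1][60:260,200:400];cv2.imwrite("pics/s4.png",cv2.resize(im,None,fx=3,fy=3))
E
```

```text
[ 0.62312775 -0.18391541  0.33314178]
```

The lid stands near vertical at (245,240) with the fingers against its inner face. I'll push it on to its stop.

Emit:
drive_tool(
  series=[
    [0,1.8,0,0,0,0,0],
    [0,1.5,0.6,0,0,0,0],
    [0,1.3,0.6,0,0,0,0],
    [0,1.0,0,0,0,0,0],
    [0,0.6,0,0,0,0,0],
  ],
)

```text
time: 5.88
eef_pos: [0.6737, -0.1876, 0.3239]
eef_rot: [-2.298, -2.074, 0.08]
contact_force: [-10.5, 0.8, 4.8]
gripper_width: 0.0002
```

```bash
python3 - <<'E'
from h import *
print(pose()[0]); p=optics.capture("side");im=p["color"][...,::-1][60:260,200:400];cv2.imwrite("pics/s5.png",cv2.resize(im,None,fx=3,fy=3))
# bowl rim by depth
c=cloud(p)
for n in("side","scene"):
    if n=="scene":p=optics.capture("scene");c=cloud(p);save(p,"sc5.png")
    m=(c[...,0]>.52)&(c[...,0]<.635)&(c[...,1]<-.13)&(c[...,1]>-.24)&(c[...,2]>.118)&(c[...,2]<.128)
    q=c[m];print(n,len(q))
    if len(q)>10:
        print(cv2.fitEllipse((q[:,:2]*1000).astype(np.float32)), cv2.minEnclosingCircle((q[:,:2]*1000).astype(np.float32)))
    # lid plane
    m=(c[...,0]>.6)&(c[...,0]<.74)&(c[...,1]<-.1)&(c[...,1]>-.28)&(c[...,2]>.15)&(c[...,2]<.265)&(p["z_map"]>0)
    for d in finder.silhouettes("lid",p)[:1]:
        q=c[d["mask"]&m];x=(q-HINGE)@MX;z=q[:,2];
        if len(q)>20:print("lid slope",np.polyfit(z,x,1),len(q),d["confidence"])
E
```

```text
[ 0.67366201 -0.18759873  0.32385302]
side 115
((577.4297485351562, -181.98411560058594), (86.83732604980469, 92.66317749023438), 36.05106735229492) ((587.3794555664062, -190.67100524902344), 60.31023025512695)
lid slope [ 0.17274733 -0.02018684] 1273 0.86
scene 130
((578.2555541992188, -182.148193359375), (86.16780090332031, 90.2593994140625), 152.4767608642578) ((581.092041015625, -180.40554809570312), 53.867130279541016)
lid slope [ 0.18857588 -0.01832682] 609 0.72
```

```bash
python3 - <<'E'
from h import *
t=frame([0,0,-1],[0,1,0])
plan([([.62,-.15,.33],t),([.50,.12,.30],t)],8.5)
E
```

```text
[[1.59, -2.88, -0.13, -0.034, 0.003, -0.051, 8.5], [1.74, -2.79, -0.22, -0.034, 0.003, -0.051, 8.5], [5.4, -2.4, 0.6, 0.0, 0.0, -0.0, 8.5], [5.4, -2.4, 0.6, 0.0, 0.0, -0.0, 8.5], [5.4, -2.4, 0.6, 0.0, 0.0, -0.0, 8.5], [5.4, -2.4, 0.6, 0.0, 0.0, -0.0, 8.5], [5.4, -2.4, 0.6, 0.0, 0.0, -0.0, 8.5]]
```

Emit:
drive_tool(
  series=[
    [0,-3.0,-0.1,0,0,0,0],
    [2.0,-2.8,-0.2,-0.034,0,-0.05,8.5],
    [5.4,-2.4,0.6,-0.034,0,-0.05,8.5],
    [5.4,-2.4,0.6,0,0,0,8.5],
    [5.4,-2.4,0.6,0,0,0,8.5],
    [5.4,-2.4,0.6,0,0,0,8.5],
    [5.4,-2.4,0.6,0,0,0,8.5],
  ],
)

```text
time: 6.95
eef_pos: [0.4983, 0.1139, 0.3014]
eef_rot: [2.222, 2.201, 0.01]
contact_force: [0.2, 1.2, 0.2]
gripper_width: 0.085
```

```bash
python3 - <<'E'
from h import *
ps=pose();print(ps[0],ps[1].as_matrix().round(2).tolist()); p=optics.capture("wrist");save(p,"w2.png")
np.savez("w2.npz",pos=ps[0],rot=ps[1].as_rotvec(),**p)
for n,q in(("wrist",p),("side",optics.capture("side"))):
    print(n,[(np.round(d["centre"],3).tolist(),round(d["confidence"],2)) for d in finder.look_for("chip_1_c",q)])
E
```

```text
[0.49830019 0.11388492 0.30139506] [[0.01, 1.0, 0.01], [1.0, -0.01, -0.01], [-0.01, 0.01, -1.0]]
wrist [([0.427, 0.069, 0.017], 0.6)]
side []
```

The wrist picture shows five chips at (240,111), (283,149), (332,119), (369,143) and (411,115), with the jar cap at (350,268). I'll segment them by height.

```bash
cat >> h.py <<'E'
def wcloud(p,ps):
    K=p["camera_matrix"];v,u=np.mgrid[:420,:560];dx=(u-K[0,2])/K[0,0];dy=(v-K[1,2])/K[0,0];r=np.hypot(dx,dy)+1e-9
    z=p["z_map"];t=np.tan(r)/r;c=np.stack([dx*t*z,dy*t*z,z],-1)
    T=p["T_tool_cam"];c=c@T[:3,:3].T+T[:3,3];return (c.reshape(-1,3)@ps[1].as_matrix().T+ps[0]).reshape(420,560,3)
def chips(p,ps,box=(.36,.56,0.0,.26),zr=(.009,.026)):
    c=wcloud(p,ps);m=(c[...,0]>box[0])&(c[...,0]<box[1])&(c[...,1]>box[2])&(c[...,1]<box[3])&(c[...,2]>zr[0])&(c[...,2]<zr[1])&(p["z_map"]>0)
    k,l,st,ce=cv2.connectedComponentsWithStats(m.astype(np.uint8));out=[]
    for i in range(1,k):
        if st[i,4]<25:continue
        q=c[l==i];top=q[q[:,2]>np.percentile(q[:,2],90)-.005]
        r=cv2.minAreaRect((top[:,:2]*1000).astype(np.float32));out.append((ce[i].round(0).tolist(),st[i,4],np.round(r[0],1).tolist(),np.round(r[1],1).tolist(),round(r[2],1),top[:,2].mean().round(4)))
    return out
E
python3 - <<'E'
from h import *
d=dict(np.load("w2.npz"));ps=(d["pos"],R.from_rotvec(d["rot"]))
for o in chips(d,ps):print(o)
c=wcloud(d,ps);print(c[90,300],c[280,360],c[255,350])
im=d["color"][...,::-1][60:190,195:445];cv2.imwrite("pics/w2c.png",cv2.resize(im,None,fx=3.2,fy=3.2,interpolation=cv2.INTER_CUBIC))
im=d["color"][...,::-1][180:310,280:400];cv2.imwrite("pics/w2j.png",cv2.resize(im,None,fx=4.5,fy=4.5,interpolation=cv2.INTER_CUBIC))
E
```

```text
([234.0, 114.0], np.int32(280), [428.3, 63.5], [15.1, 21.4], 68.6, np.float64(0.0168))
([329.0, 120.0], np.int32(280), [436.3, 166.4], [16.0, 21.0], 72.6, np.float64(0.0166))
([406.0, 118.0], np.int32(165), [430.5, 256.8], [15.8, 16.7], 35.3, np.float64(0.0164))
([367.0, 144.0], np.int32(259), [462.1, 210.4], [21.6, 15.1], 70.8, np.float64(0.0164))
([280.0, 150.0], np.int32(282), [469.7, 112.8], [15.5, 22.0], 75.7, np.float64(0.0169))
([332.0, 215.0], np.int32(880), [549.6, 172.9], [23.9, 66.3], 3.2, np.float64(0.0207))
[4.03347501e-01 1.35268429e-01 9.99291930e-08] [0.57947201 0.18917777 0.10608564] [0.55219104 0.17693972 0.10517267]
```

```bash
cat >> h.py <<'E'
def tdir(deg):
    a=np.deg2rad(deg);x=np.array([np.cos(a),np.sin(a),0])
    if x[1]<0:x=-x
    return frame([0,0,-1],x)
E
python3 - <<'E'
from h import *
d=dict(np.load("w2.npz"));ps=(d["pos"],R.from_rotvec(d["rot"]))
for o in chips(d,ps,box=(.36,.5,0,.3)):print(o)
t=tdir(68.6)
print("A");plan([([.4285,.0635,.12],t),([.4285,.0635,.077],t)],4.0)
print("B");tb=tdir(83);plan([([.44,.04,.16],t),([.48,0,.22],t),([.578,-.182,.22],tb),([.578,-.182,.172],tb)],0.5,np.array([.4285,.0635,.077]),t)
E
```

```text
([234.0, 114.0], np.int32(280), [428.3, 63.5], [15.1, 21.4], 68.6, np.float64(0.0168))
([409.0, 117.0], np.int32(261), [429.1, 258.9], [16.2, 21.9], 35.3, np.float64(0.0166))
([329.0, 120.0], np.int32(280), [436.3, 166.4], [16.0, 21.0], 72.6, np.float64(0.0166))
([367.0, 144.0], np.int32(259), [462.1, 210.4], [21.6, 15.1], 70.8, np.float64(0.0164))
([280.0, 150.0], np.int32(282), [469.7, 112.8], [15.5, 22.0], 75.7, np.float64(0.0169))
A
[[-1.23, -1.81, 4.52, 0.004, 0.001, 0.092, 4.0], [-1.39, -1.67, 4.52, 0.004, 0.001, 0.092, 4.0], [-1.55, -1.52, 4.53, 0.004, 0.001, 0.092, 4.0], [-1.68, -1.36, 4.53, 0.004, 0.001, 0.092, 4.0], [0.0, -0.0, 4.3, 0.0, 0.0, -0.0, 4.0]]
B
[[-0.88, 0.96, -4.15, 0.0, 0.0, 0.0, 0.5], [-0.88, 0.96, -4.15, 0.0, 0.0, 0.0, 0.5], [-1.13, 2.59, -3.0, 0.0, 0.0, 0.0, 0.5], [-1.13, 2.59, -3.0, 0.0, 0.0, 0.0, 0.5], [-3.34, 3.94, 0.0, 0.0, 0.0, -0.063, 0.5], [-3.58, 3.72, 0.0, 0.0, 0.0, -0.063, 0.5], [-3.81, 3.49, 0.0, 0.0, 0.0, -0.063, 0.5], [-4.02, 3.25, 0.0, 0.0, 0.0, -0.063, 0.5]]
[[0.0, 0.0, 4.8, 0.0, 0.0, 0.0, 0.5]]
```

Emit:
drive_tool(
  series=[
    [-1.23,-1.81,4.5,0.004,0,0.092,4.0],
    [-1.39,-1.67,4.5,0.004,0,0.092,4.0],
    [-1.55,-1.52,4.5,0.004,0,0.092,4.0],
    [-1.68,-1.36,4.5,0.004,0,0.092,4.0],
    [0,0,0,0,0,0,4.0],
  ],
)

```text
time: 7.78
eef_pos: [0.4349, 0.0549, 0.119]
eef_rot: [2.61, 1.729, 0.011]
contact_force: [-0.2, -0.2, 0.3]
gripper_width: 0.0397
```

```bash
python3 - <<'E'
from h import *
print(pose()[0],bot.get_state()["joint_pos"].round(2))
t=tdir(68.6)
plan([([.4285,.0635,.077],t)],4.0)
ps=pose();p=optics.capture("wrist");save(p,"w3.png")
E
```

```text
[0.43492094 0.05494015 0.11901104] [-0.04  0.62 -0.2   2.2   0.38  0.34  0.61]
[[0.54, -0.98, 4.19, 0.013, 0.0, -0.027, 4.0]]
```

The chip at (290,228) is square to the jaws at (238 / 322, 290). I'll go down and close.

Emit:
drive_tool(
  series=[
    [0.54,-0.98,3.6,0.01,0,-0.02,4.0],
    [0,0,0.6,0,0,0,4.0],
    [0,0,0,0,0,0,0.5],
    [0,0,0,0,0,0,0.5],
    [0,0,0,0,0,0,0.5],
  ],
  force=30,
)

```text
time: 8.45
eef_pos: [0.4422, 0.0655, 0.0852]
eef_rot: [2.59, 1.753, 0.047]
contact_force: [-0.7, 0.4, 0.1]
gripper_width: 0.0147
```

Emit:
drive_tool(
  series=[
    [-0.9,1,-4.0,0,0,0,0.5],
    [-0.9,1,-4.0,0,0,0,0.5],
  ],
)

```text
time: 8.7
eef_pos: [0.4505, 0.0413, 0.1661]
eef_rot: [2.589, 1.759, 0.04]
contact_force: [0.8, 0.3, -1.5]
gripper_width: 0.0143
```

```bash
python3 - <<'E'
from h import *
s=bot.get_state();ps=pose();print(ps[0],s["gripper_width"],s["joint_pos"].round(2));p=optics.capture("wrist");save(p,"w4.png")
tb=tdir(83);plan([([.48,0,.22],tb),([.578,-.182,.22],tb),([.578,-.182,.172],tb)],0.5)
E
```

```text
[0.45049252 0.04128889 0.16611216] 0.014346256427310121 [ 0.08  0.54 -0.31  2.14  0.35  0.48  0.69]
[[-1.3, 2.06, -2.44, 0.017, -0.007, -0.129, 0.5], [-1.56, 1.83, -2.47, 0.017, -0.007, -0.129, 0.5], [-4.22, 2.99, -0.0, -0.0, 0.0, -0.0, 0.5], [-4.22, 2.99, -0.0, -0.0, 0.0, -0.0, 0.5], [-4.22, 2.99, -0.0, -0.0, 0.0, 0.0, 0.5], [-4.22, 2.99, -0.0, -0.0, 0.0, 0.0, 0.5], [-0.0, 0.0, 4.8, -0.0, -0.0, -0.0, 0.5]]
```

The chip is held between the pads at (278,252). I'll carry it to the bowl.

Emit:
drive_tool(
  series=[
    [-1.3,2.06,-2.4,0.017,-0.007,-0.129,0.5],
    [-1.56,1.83,-2.4,0.017,-0.007,-0.129,0.5],
    [-4.22,3.2,0,0,0,0,0.5],
    [-4.22,3.2,0,0,0,0,0.5],
    [-4.22,3.2,0,0,0,0,0.5],
    [-4.22,3.2,0,0,0,0,0.5],
  ],
)

```text
time: 9.5
eef_pos: [0.5914, -0.1844, 0.2272]
eef_rot: [2.33, 2.098, 0.008]
contact_force: [1.0, 0.4, -0.6]
gripper_width: 0.0146
```

```bash
python3 - <<'E'
from h import *
print(pose()[0],bot.get_state()["gripper_width"])
tb=tdir(83);plan([([.584,-.183,.172],tb)],0.5)
E
```

```text
[ 0.59135147 -0.18439183  0.22722487] 0.014592605905760957
[[0.06, -0.79, 5.52, 0.008, 0.0, 0.017, 0.5]]
```

Emit:
drive_tool(
  series=[
    [0.06,-0.8,5.4,0.008,0,0.017,0.5],
    [0,0,0,0,0,0,3.0],
    [0,0,0,0,0,0,3.0],
    [0,0,-6,0,0,0,3.0],
  ],
)

```text
time: 10.0
eef_pos: [0.5835, -0.189, 0.2324]
eef_rot: [2.36, 2.072, -0.006]
contact_force: [0.3, -0.2, -0.2]
gripper_width: 0.0301
```

```bash
python3 - <<'E'
from h import *
ps=pose();print(ps[0],bot.get_state()["gripper_width"])
p=optics.capture("wrist");save(p,"w5.png")
t=tdir(75.7);plan([([.50,.03,.22],t),([.4697,.1128,.13],t)],4.0)
E
```

```text
[ 0.58354216 -0.18901731  0.23244419] 0.030063363123479195
[[5.14, -2.94, 0.53, 0.006, 0.001, 0.03, 4.0], [5.05, -3.09, 0.55, 0.006, 0.001, 0.03, 4.0], [4.95, -3.24, 0.58, 0.006, 0.001, 0.03, 4.0], [4.85, -3.38, 0.6, 0.006, 0.001, 0.03, 4.0], [2.43, -1.66, 3.0, -0.0, 0.0, -0.0, 4.0], [2.43, -1.66, 3.0, -0.0, 0.0, -0.0, 4.0], [2.43, -1.66, 3.0, -0.0, 0.0, -0.0, 4.0]]
```

Chip 1 lies in the bowl at (285,190). On to the next.

Emit:
drive_tool(
  series=[
    [5.14,-2.94,0.5,0.006,0,0.03,4.0],
    [5.05,-3.09,0.5,0.006,0,0.03,4.0],
    [4.95,-3.24,0.6,0.006,0,0.03,4.0],
    [4.85,-3.38,0.6,0.006,0,0.03,4.0],
    [2.43,-1.66,3.0,0,0,0,4.0],
    [2.43,-1.66,3.0,0,0,0,4.0],
    [2.43,-1.66,3.0,0,0,0,4.0],
  ],
)

```text
time: 10.92
eef_pos: [0.4813, 0.128, 0.148]
eef_rot: [2.454, 1.911, 0.063]
contact_force: [-0.1, 0.1, 0.3]
gripper_width: 0.0403
```

```bash
python3 - <<'E'
from h import *
ps=pose();print(ps[0],bot.get_state()["gripper_width"])
p=optics.capture("wrist");save(p,"w6.png")
for o in chips(p,ps,box=(.36,.52,0,.3)):print(o)
t=tdir(75.7);plan([([.4697,.1128,.077],t)],4.0)
E
```

```text
[0.48131835 0.12795405 0.14804436] 0.040258216955118026
([449.0, 104.0], np.int32(757), [428.9, 259.0], [16.4, 22.0], 36.0, np.float64(0.0165))
([320.0, 142.0], np.int32(865), [436.3, 166.2], [15.6, 21.2], 71.3, np.float64(0.0165))
([392.0, 166.0], np.int32(778), [462.2, 210.3], [22.1, 15.6], 71.7, np.float64(0.0163))
([252.0, 210.0], np.int32(759), [469.2, 113.0], [14.8, 22.0], 74.9, np.float64(0.0166))
[[-1.13, -0.3, 3.39, 0.021, -0.008, 0.005, 4.0], [-1.1, -0.22, 3.4, 0.021, -0.008, 0.005, 4.0]]
```

Four chips remain on the paper, and the next is at (255,205).

Emit:
drive_tool(
  series=[
    [-1.13,-0.3,3.4,0.02,-0.008,0.005,4.0],
    [-1.1,-0.22,1.5,0.02,-0.008,0.005,4.0],
    [0,0,0,0,0,0,4.0],
  ],
)

```text
time: 11.35
eef_pos: [0.4718, 0.1168, 0.0994]
eef_rot: [2.47, 1.935, 0.015]
contact_force: [-0.0, -0.5, 0.5]
gripper_width: 0.0399
```

```bash
python3 - <<'E'
from h import *
ps=pose();print(ps[0])
t=tdir(75.);plan([([.4695,.1129,.076],t)],4.0)
print(bot.get_state()["joint_pos"].round(2))
E
```

```text
[0.47178047 0.11678002 0.09944063]
[[-0.44, -0.15, 2.34, 0.009, -0.005, 0.02, 4.0]]
[-0.1   0.7  -0.29  2.08  0.48  0.41  0.57]
```

Now grip it, lift, and carry it back.

Emit:
drive_tool(
  series=[
    [-0.44,-0.15,2.3,0.009,-0.005,0.02,4.0],
    [0,0,0.1,0,0,0,4.0],
    [0,0,0,0,0,0,0.5],
    [0,0,0,0,0,0,0.5],
    [0,0,0,0,0,0,0.5],
    [0,0,-3,0,0,0,0.5],
    [-1,1,-5,0,0,0,0.5],
    [-2,2,-5,0,0,0,0.5],
  ],
)

```text
time: 12.35
eef_pos: [0.4917, 0.0784, 0.2125]
eef_rot: [-2.486, -1.92, -0.012]
contact_force: [2.0, 0.0, -0.3]
gripper_width: 0.0148
```

```bash
python3 - <<'E'
from h import *
ps=pose();print(ps[0])
tb=tdir(83);plan([([.584,-.183,.225],tb)],0.5)
E
```

```text
[0.49168169 0.07840707 0.21248913]
[[-4.59, 3.11, -0.27, 0.001, -0.001, -0.027, 0.5], [-4.67, 2.99, -0.26, 0.001, -0.001, -0.027, 0.5], [-4.75, 2.86, -0.26, 0.001, -0.001, -0.027, 0.5], [-4.82, 2.73, -0.26, 0.001, -0.001, -0.027, 0.5], [-4.9, 2.6, -0.25, 0.001, -0.001, -0.027, 0.5]]
```

Emit:
drive_tool(
  series=[
    [-4.59,3.1,-0.2,0,0,-0.027,0.5],
    [-4.67,3.0,-0.2,0,0,-0.027,0.5],
    [-4.75,2.8,-0.2,0,0,-0.027,0.5],
    [-4.82,2.7,-0.2,0,0,-0.027,0.5],
    [-4.9,2.4,-0.2,0,0,-0.027,0.5],
    [0,0,0,0,0,0,0.5],
  ],
)

```text
time: 13.1
eef_pos: [0.587, -0.1925, 0.2292]
eef_rot: [2.34, 2.08, 0.028]
contact_force: [-1.2, 1.0, -1.1]
gripper_width: 0.0148
```

```bash
python3 - <<'E'
from h import *
ps=pose();print(ps[0],bot.get_state()["gripper_width"])
tb=tdir(83);plan([([.581,-.183,.172],tb)],0.5)
t=tdir(73);print("next");plan([([.50,.06,.225],t),([.4363,.1663,.13],t)],4.0,np.array([.581,-.183,.23]),tb)
E
```

```text
[ 0.58700948 -0.1925319   0.22915648] 0.014821494258898176
[[0.84, -0.82, 5.71, 0.02, -0.006, 0.004, 0.5]]
next
[[4.63, -2.2, 0.1, 0.0, 0.0, 0.035, 4.0], [4.55, -2.36, 0.1, 0.0, 0.0, 0.035, 4.0], [4.46, -2.52, 0.1, 0.0, 0.0, 0.035, 4.0], [4.37, -2.67, 0.1, 0.0, 0.0, 0.035, 4.0], [4.28, -2.82, 0.1, 0.0, 0.0, 0.035, 4.0], [2.77, -3.07, 3.17, 0.0, 0.0, 0.0, 4.0], [2.77, -3.07, 3.17, 0.0, 0.0, -0.0, 4.0], [2.77, -3.07, 3.17, 0.0, 0.0, -0.0, 4.0]]
```

Emit:
drive_tool(
  series=[
    [0.84,-0.8,5.6,0.02,0,0,0.5],
    [0,0,0,0,0,0,3.0],
    [0,0,0,0,0,0,3.0],
    [0,0,-5.5,0,0,0,3.0],
    [4.6,-2.2,-0.5,0,0,0.035,4],
    [4.55,-2.4,0,0,0,0.035,4],
    [4.5,-2.5,0,0,0,0.035,4],
    [4.4,-2.7,0,0,0,0.035,4],
  ],
)

```text
time: 14.1
eef_pos: [0.521, 0.016, 0.2487]
eef_rot: [2.487, 1.896, 0.042]
contact_force: [1.1, -0.4, 0.8]
gripper_width: 0.0399
```

```bash
python3 - <<'E'
from h import *
ps=pose();print(ps[0],bot.get_state()["gripper_width"])
t=tdir(72);plan([([.4363,.1663,.11],t)],4.0)
p=optics.capture("wrist");save(p,"w7.png")
for o in chips(p,ps,box=(.36,.52,0,.3)):print(o)
E
```

```text
[0.52098955 0.01603522 0.24868016] 0.039861835166743506
[[3.02, -3.13, 3.42, 0.007, -0.003, 0.011, 4.0], [2.99, -3.14, 3.43, 0.007, -0.003, 0.011, 4.0], [2.97, -3.15, 3.44, 0.007, -0.003, 0.011, 4.0], [2.94, -3.16, 3.46, 0.007, -0.003, 0.011, 4.0]]
([480.0, 47.0], np.int32(293), [429.3, 258.6], [15.9, 21.9], 35.7, np.float64(0.0165))
([405.0, 64.0], np.int32(368), [436.3, 166.0], [16.5, 21.9], 75.4, np.float64(0.0164))
([449.0, 83.0], np.int32(303), [462.4, 210.0], [22.2, 15.3], 70.6, np.float64(0.0163))
```

Emit:
drive_tool(
  series=[
    [3.0,-3.1,3.4,0.007,0,0.011,4.0],
    [3.0,-3.1,3.4,0.007,0,0.011,4.0],
    [3.0,-3.2,3.4,0.007,0,0.011,4.0],
    [2.9,-3.2,3.4,0.007,0,0.011,4.0],
    [0,0,0,0,0,0,4],
  ],
)

```text
time: 14.78
eef_pos: [0.4368, 0.1887, 0.1221]
eef_rot: [-2.513, -1.873, -0.065]
contact_force: [-0.1, -0.4, 0.4]
gripper_width: 0.04
```

```bash
python3 - <<'E'
from h import *
ps=pose();print(ps[0],bot.get_state()["joint_pos"].round(2))
t=tdir(73);plan([([.4363,.1663,.077],t)],4.0)
E
```

```text
[0.43684496 0.18871602 0.12208605] [-0.23  0.65 -0.31  2.11  0.46  0.4   0.37]
[[-2.33, 0.5, 4.44, 0.019, -0.037, 0.007, 4.0]]
```

Emit:
drive_tool(
  series=[
    [-2.0,0.4,2.2,0.019,-0.03,0.007,4.0],
    [0,0,0,0,0,0,4],
  ],
)

```text
time: 15.02
eef_pos: [0.4386, 0.1702, 0.1025]
eef_rot: [-2.522, -1.87, -0.021]
contact_force: [0.1, -0.1, 0.9]
gripper_width: 0.0398
```

```bash
python3 - <<'E'
from h import *
ps=pose();print(ps[0],bot.get_state()["joint_pos"].round(2))
t=tdir(73);plan([([.4363,.1663,.077],t)],4.0)
E
```

```text
[0.43864074 0.17024181 0.10251618] [-0.22  0.69 -0.28  2.12  0.49  0.38  0.38]
[[-0.48, -0.13, 2.55, 0.007, -0.012, 0.002, 4.0]]
```

Emit:
drive_tool(
  series=[
    [-0.48,-0.13,2.4,0.007,-0.01,0,4.0],
    [0,0,0.2,0,0,0,4.0],
    [0,0,0,0,0,0,0.5],
    [0,0,0,0,0,0,0.5],
    [0,0,0,0,0,0,0.5],
    [0,0,-3,0,0,0,0.5],
    [-1,1,-5,0,0,0,0.5],
    [-2,2,-5,0,0,0,0.5],
  ],
)

```text
time: 16.02
eef_pos: [0.4583, 0.1311, 0.2144]
eef_rot: [-2.517, -1.876, -0.021]
contact_force: [0.8, -0.2, -0.2]
gripper_width: 0.0152
```

```bash
python3 - <<'E'
from h import *
ps=pose();print(ps[0],bot.get_state()["gripper_width"])
tb=tdir(83);plan([([.55,-.14,.225],tb),([.578,-.18,.225],tb)],0.5)
E
```

```text
[0.45834189 0.13107725 0.21436883] 0.015248517648373745
[[-4.67, 3.31, -0.25, 0.001, -0.002, -0.034, 0.5], [-4.78, 3.15, -0.24, 0.001, -0.002, -0.034, 0.5], [-4.88, 2.99, -0.24, 0.001, -0.002, -0.034, 0.5], [-4.98, 2.82, -0.23, 0.001, -0.002, -0.034, 0.5], [-5.07, 2.65, -0.22, 0.001, -0.002, -0.034, 0.5], [-3.63, 3.27, -0.0, -0.0, -0.0, -0.0, 0.5]]
```

Emit:
drive_tool(
  series=[
    [-4.7,3.3,-0.2,0,0,-0.034,0.5],
    [-4.8,3.1,-0.2,0,0,-0.034,0.5],
    [-4.9,3.0,-0.2,0,0,-0.034,0.5],
    [-5.0,2.8,-0.2,0,0,-0.034,0.5],
    [-5.0,2.6,-0.2,0,0,-0.034,0.5],
    [-3.0,2.5,0,0,0,0,0.5],
    [0,0,0,0,0,0,0.5],
  ],
)

```text
time: 16.9
eef_pos: [0.5765, -0.184, 0.2299]
eef_rot: [2.34, 2.082, 0.039]
contact_force: [-0.3, 0.3, -0.4]
gripper_width: 0.0143
```

```bash
python3 - <<'E'
from h import *
ps=pose();print(ps[0],bot.get_state()["gripper_width"])
tb=tdir(83);plan([([.581,-.183,.172],tb)],0.5)
E
```

```text
[ 0.57650684 -0.18399198  0.22987152] 0.014302410982411235
[[0.07, 0.3, 5.8, 0.023, -0.013, 0.006, 0.5]]
```

```bash
python3 - <<'E'
from h import *
tb=tdir(83);t=tdir(160.8);plan([([.49,.06,.235],tdir(120)),([.462,.19,.16],t)],4.0,np.array([.58,-.183,.235]),tb)
E
```

```text
[[4.6, -2.38, 0.0, 0.0, 0.0, -0.129, 4.0], [4.87, -1.77, 0.0, 0.0, 0.0, -0.129, 4.0], [5.06, -1.12, 0.0, 0.0, 0.0, -0.129, 4.0], [5.16, -0.46, 0.0, 0.0, 0.0, -0.129, 4.0], [5.18, 0.21, 0.0, 0.0, 0.0, -0.129, 4.0], [3.16, 1.02, 1.87, 0.0, 0.0, -0.178, 4.0], [2.93, 1.56, 1.87, 0.0, 0.0, -0.178, 4.0], [2.61, 2.06, 1.88, 0.0, 0.0, -0.178, 4.0]]
[[2.21, 2.49, 1.87, 0.0, 0.0, -0.178, 4.0]]
```

Emit:
drive_tool(
  series=[
    [0.1,0.3,5.7,0.02,-0.01,0,0.5],
    [0,0,0,0,0,0,3.0],
    [0,0,0,0,0,0,3.0],
    [0,0,-5.8,0,0,0,3.0],
  ],
)

```text
time: 17.4
eef_pos: [0.5785, -0.1798, 0.2309]
eef_rot: [-2.338, -2.088, -0.003]
contact_force: [1.3, -1.3, 1.1]
gripper_width: 0.0305
```

Emit:
drive_tool(
  series=[
    [4.6,-2.38,0,0,0,-0.129,4.0],
    [4.87,-1.77,0,0,0,-0.129,4.0],
    [5.06,-1.12,0,0,0,-0.129,4.0],
    [5.16,-0.46,0,0,0,-0.129,4.0],
    [5.18,0.21,0,0,0,-0.129,4.0],
    [3.16,1.02,1.0,0,0,-0.178,4.0],
    [2.93,1.56,1.0,0,0,-0.178,4.0],
    [2.61,2.06,1.0,0,0,-0.178,4.0],
  ],
)

```text
time: 18.4
eef_pos: [0.4642, 0.172, 0.2267]
eef_rot: [0.712, 3.007, 0.018]
contact_force: [0.8, -1.3, -0.5]
gripper_width: 0.0404
```

```bash
python3 - <<'E'
from h import *
ps=pose();print(ps[0],bot.get_state()["joint_pos"].round(2))
t=tdir(160.8);plan([([.462,.21,.105],t)],4.0)
p=optics.capture("wrist");save(p,"w8.png")
for o in chips(p,ps,box=(.36,.52,0,.3)):print(o)
E
```

```text
[0.46418794 0.17203226 0.22674961] [ 0.15  0.6  -0.85  1.97  0.66  0.82  1.6 ]
[[0.82, 1.0, 4.05, 0.007, 0.016, -0.043, 4.0], [0.71, 1.07, 4.05, 0.007, 0.016, -0.043, 4.0], [0.6, 1.12, 4.06, 0.007, 0.016, -0.043, 4.0]]
([310.0, 228.0], np.int32(383), [462.5, 210.1], [21.9, 15.1], 70.1, np.float64(0.0164))
([361.0, 255.0], np.int32(358), [429.0, 258.7], [15.7, 21.4], 34.6, np.float64(0.0166))
```

Two chips are left, at (311,228) and (361,253).

Emit:
drive_tool(
  series=[
    [0.8,1.0,4.0,0.007,0.016,-0.04,4.0],
    [0.7,1.1,4.0,0.007,0.016,-0.04,4.0],
    [0.4,0.8,2.5,0.007,0.01,-0.03,4.0],
    [0,0,0,0,0,0,4.0],
  ],
)

```text
time: 18.95
eef_pos: [0.4629, 0.2179, 0.1291]
eef_rot: [0.523, 3.077, 0.017]
contact_force: [0.9, -0.3, 0.1]
gripper_width: 0.0399
```

```bash
python3 - <<'E'
from h import *
ps=pose();print(ps[0],bot.get_state()["joint_pos"].round(2))
t=tdir(160.6);plan([([.4623,.2102,.077],t)],4.0)
E
```

```text
[0.46290979 0.21787289 0.12913216] [-0.01  0.77 -0.74  2.    0.84  0.69  1.51]
[[-0.1, -0.82, 5.2, 0.014, 0.019, 0.002, 4.0]]
```

Emit:
drive_tool(
  series=[
    [-0.1,-0.8,4.0,0.014,0.019,0,4.0],
    [0,0,0,0,0,0,4.0],
  ],
)

```text
time: 19.2
eef_pos: [0.4644, 0.2109, 0.0934]
eef_rot: [0.529, 3.089, 0.006]
contact_force: [0.6, 0.7, 0.8]
gripper_width: 0.04
```

```bash
python3 - <<'E'
from h import *
ps=pose();print(ps[0])
t=tdir(160.6);plan([([.4623,.2102,.077],t)],4.0)
E
```

```text
[0.4643993  0.21085457 0.09335645]
[[0.19, -0.14, 1.63, 0.005, 0.007, -0.001, 4.0]]
```

Emit:
drive_tool(
  series=[
    [0.2,-0.1,1.5,0.005,0.007,0,4.0],
    [0,0,0.1,0,0,0,4.0],
    [0,0,0,0,0,0,0.5],
    [0,0,0,0,0,0,0.5],
    [0,0,0,0,0,0,0.5],
    [0,0,-3,0,0,0,0.5],
    [0,-2,-5,0,0,0.1,0.5],
    [-1,-4,-4,0,0,0.15,0.5],
  ],
)

```text
time: 20.2
eef_pos: [0.448, 0.1543, 0.203]
eef_rot: [0.915, 3.003, 0.012]
contact_force: [0.5, -1.3, -0.2]
gripper_width: 0.015
```

```bash
python3 - <<'E'
from h import *
ps=pose();print(ps[0],bot.get_state()["gripper_width"])
plan([([.52,-.05,.225],tdir(110)),([.578,-.17,.225],tdir(83))],0.5)
E
```

```text
[0.44797124 0.15433702 0.20303594] 0.015020496847462638
[[-4.34, -3.23, -0.58, 0.002, -0.001, 0.158, 0.5], [-4.8, -2.51, -0.57, 0.002, -0.001, 0.158, 0.5], [-5.13, -1.73, -0.56, 0.002, -0.001, 0.158, 0.5], [-5.34, -0.9, -0.55, 0.002, -0.001, 0.158, 0.5], [-4.42, 0.45, 0.0, -0.0, 0.0, 0.157, 0.5], [-4.3, 1.13, 0.0, -0.0, 0.0, 0.157, 0.5], [-4.07, 1.79, 0.0, -0.0, 0.0, 0.157, 0.5]]
```

Emit:
drive_tool(
  series=[
    [-4.3,-3.2,-0.8,0,0,0.158,0.5],
    [-4.8,-2.5,-0.8,0,0,0.158,0.5],
    [-5.1,-1.7,-0.8,0,0,0.158,0.5],
    [-5.3,-0.9,-0.6,0,0,0.158,0.5],
    [-4.4,0.45,0,0,0,0.157,0.5],
    [-4.3,1.1,0,0,0,0.157,0.5],
    [-3.5,1.6,0,0,0,0.157,0.5],
    [0,0,0,0,0,0,0.5],
  ],
)

```text
time: 21.2
eef_pos: [0.5731, -0.1783, 0.2368]
eef_rot: [2.392, 2.03, 0.021]
contact_force: [0.4, 0.3, -0.5]
gripper_width: 0.0147
```

```bash
python3 - <<'E'
from h import *
ps=pose();print(ps[0],bot.get_state()["gripper_width"])
tb=tdir(83);plan([([.58,-.183,.175],tb)],0.5)
E
```

```text
[ 0.57309082 -0.17830986  0.23680867] 0.014748186962799366
[[-0.2, 0.34, 3.09, 0.006, -0.004, -0.021, 0.5], [-0.19, 0.36, 3.09, 0.006, -0.004, -0.021, 0.5]]
```

Emit:
drive_tool(
  series=[
    [-0.2,0.34,3.1,0.006,0,-0.02,0.5],
    [-0.2,0.36,3.0,0.006,0,-0.02,0.5],
    [0,0,0,0,0,0,3.0],
    [0,0,0,0,0,0,3.0],
    [0,0,-5.8,0,0,0,3.0],
  ],
)

```text
time: 21.82
eef_pos: [0.5774, -0.1791, 0.2315]
eef_rot: [-2.334, -2.081, -0.005]
contact_force: [1.0, -0.6, 1.2]
gripper_width: 0.0303
```

```bash
python3 - <<'E'
from h import *
ps=pose();print(ps[0],bot.get_state()["gripper_width"])
p=optics.capture("wrist");save(p,"w9.png")
plan([([.46,.12,.235],tdir(50)),([.43,.23,.18],tdir(35.5))],4.0)
E
```

```text
[ 0.57736074 -0.17906732  0.23154028] 0.030257842736288988
[[4.71, -2.61, 0.15, 0.002, -0.002, 0.097, 4.0], [4.44, -3.05, 0.15, 0.002, -0.002, 0.097, 4.0], [4.12, -3.47, 0.14, 0.002, -0.002, 0.097, 4.0], [3.76, -3.85, 0.14, 0.002, -0.002, 0.097, 4.0], [3.37, -4.2, 0.14, 0.002, -0.002, 0.097, 4.0], [2.95, -4.51, 0.13, 0.002, -0.002, 0.097, 4.0], [2.17, -3.12, 1.83, 0.0, 0.0, 0.084, 4.0], [1.9, -3.29, 1.83, 0.0, 0.0, 0.084, 4.0]]
[[1.61, -3.44, 1.83, 0.0, 0.0, 0.084, 4.0]]
```

Chips show in the bowl around (270,215) and none lie on the deck. I'll fetch the last one.

Emit:
drive_tool(
  series=[
    [4.7,-2.6,-0.2,0,0,0.097,4.0],
    [4.4,-3.0,0,0,0,0.097,4.0],
    [4.1,-3.5,0,0,0,0.097,4.0],
    [3.8,-3.8,0.1,0,0,0.097,4.0],
    [3.4,-4.2,0.1,0,0,0.097,4.0],
    [2.9,-4.5,0.1,0,0,0.097,4.0],
    [2.2,-3.1,1.8,0,0,0.084,4.0],
    [1.9,-3.0,1.8,0,0,0.084,4.0],
  ],
)

```text
time: 22.88
eef_pos: [0.4503, 0.2067, 0.2223]
eef_rot: [2.957, 1.047, 0.088]
contact_force: [-0.0, -0.2, 0.3]
gripper_width: 0.0402
```

```bash
python3 - <<'E'
from h import *
ps=pose();print(ps[0],bot.get_state()["joint_pos"].round(2))
plan([([.4292,.2588,.11],tdir(35.3))],4.0)
p=optics.capture("wrist");save(p,"w10.png")
for o in chips(p,ps,box=(.36,.52,0,.3)):print(o)
E
```

```text
[0.45031945 0.20674134 0.2223298 ] [-0.25  0.49 -0.33  1.99  0.28  0.65 -0.08]
[[0.35, -1.87, 3.73, 0.007, -0.018, 0.021, 4.0], [0.38, -1.86, 3.73, 0.007, -0.018, 0.021, 4.0], [0.4, -1.84, 3.74, 0.007, -0.018, 0.021, 4.0]]
([287.0, 132.0], np.int32(458), [429.0, 259.0], [15.3, 20.8], 39.0, np.float64(0.0167))
```

The one remaining chip is at (288,129).

Emit:
drive_tool(
  series=[
    [0.35,-1.87,3.7,0.007,-0.018,0.02,4.0],
    [0.38,-1.86,3.7,0.007,-0.018,0.02,4.0],
    [0.3,-1.2,2.0,0.005,-0.01,0.01,4.0],
    [0,0,0,0,0,0,4.0],
  ],
)

```text
time: 23.42
eef_pos: [0.4287, 0.2677, 0.1307]
eef_rot: [-2.967, -0.993, -0.028]
contact_force: [-0.2, -0.5, -0.1]
gripper_width: 0.0399
```

```bash
python3 - <<'E'
from h import *
ps=pose();print(ps[0])
plan([([.4292,.2588,.092],tdir(35.5))],4.0)
E
```

```text
[0.42865128 0.267674   0.13066467]
[[-0.57, 0.77, 3.85, -0.007, -0.021, 0.027, 4.0]]
```

Emit:
drive_tool(
  series=[
    [-0.57,0.77,3.4,-0.007,-0.021,0.027,4.0],
    [0,0,0,0,0,0,4.0],
  ],
)

```text
time: 23.68
eef_pos: [0.4311, 0.2591, 0.0994]
eef_rot: [-2.991, -0.957, -0.01]
contact_force: [-0.5, 0.5, 0.2]
gripper_width: 0.0396
```

```bash
python3 - <<'E'
from h import *
ps=pose();print(ps[0])
plan([([.4292,.2588,.077],tdir(35.5))],4.0)
E
```

```text
[0.43109445 0.25906418 0.09941647]
[[-0.18, -0.09, 2.24, 0.001, -0.006, -0.001, 4.0]]
```

Emit:
drive_tool(
  series=[
    [-0.2,-0.1,2.1,0,-0.006,0,4.0],
    [0,0,0.1,0,0,0,4.0],
    [0,0,0,0,0,0,0.5],
    [0,0,0,0,0,0,0.5],
    [0,0,0,0,0,0,0.5],
    [0,0,-4,0,0,0,0.5],
    [0,2,-5,0,0,-0.1,0.5],
    [0,4,-5,0,0,-0.15,0.5],
  ],
)

```text
time: 24.68
eef_pos: [0.4665, 0.2155, 0.2259]
eef_rot: [-2.836, -1.344, -0.014]
contact_force: [1.7, -0.2, -1.3]
gripper_width: 0.0147
```

```bash
python3 - <<'E'
from h import *
ps=pose();print(ps[0],bot.get_state()["gripper_width"])
plan([([.50,-.02,.235],tdir(75)),([.578,-.175,.235],tdir(83))],0.5)
E
```

```text
[0.46648759 0.21550774 0.22589742] 0.014735206042691297
[[-4.03, 4.38, -0.26, 0.001, -0.002, -0.106, 0.5], [-4.47, 3.93, -0.25, 0.001, -0.002, -0.106, 0.5], [-4.86, 3.43, -0.25, 0.001, -0.002, -0.106, 0.5], [-5.19, 2.9, -0.24, 0.001, -0.002, -0.106, 0.5], [-4.32, 3.85, 0.0, -0.0, 0.0, -0.047, 0.5], [-4.49, 3.64, 0.0, -0.0, 0.0, -0.047, 0.5], [-4.66, 3.43, 0.0, -0.0, 0.0, -0.047, 0.5]]
```

Emit:
drive_tool(
  series=[
    [-4.0,4.4,-0.3,0,0,-0.106,0.5],
    [-4.5,3.9,-0.3,0,0,-0.106,0.5],
    [-4.9,3.4,-0.3,0,0,-0.106,0.5],
    [-5.2,2.9,-0.3,0,0,-0.106,0.5],
    [-4.3,3.9,0,0,0,-0.047,0.5],
    [-4.5,3.6,0,0,0,-0.047,0.5],
    [-3.8,3.0,0,0,0,-0.047,0.5],
    [0,0,0,0,0,0,0.5],
  ],
)

```text
time: 25.68
eef_pos: [0.5842, -0.1811, 0.2431]
eef_rot: [2.33, 2.092, 0.034]
contact_force: [0.4, 0.2, 0.5]
gripper_width: 0.0149
```

```bash
python3 - <<'E'
from h import *
ps=pose();print(ps[0],bot.get_state()["gripper_width"])
tb=tdir(83);plan([([.58,-.183,.178],tb)],0.5)
E
```

```text
[ 0.58421649 -0.18108872  0.2430971 ] 0.014933827978210346
[[-0.15, -0.27, 3.25, 0.011, -0.005, 0.007, 0.5], [-0.13, -0.23, 3.25, 0.011, -0.005, 0.007, 0.5]]
```

Emit:
drive_tool(
  series=[
    [-0.1,-0.2,3.2,0.01,0,0,0.5],
    [-0.1,-0.2,3.2,0.01,0,0,0.5],
    [0,0,0,0,0,0,3.0],
    [0,0,0,0,0,0,3.0],
    [0,0,-5.8,0,0,0,3.0],
  ],
)

```text
time: 26.3
eef_pos: [0.5787, -0.1796, 0.236]
eef_rot: [-2.327, -2.095, -0.009]
contact_force: [0.8, 0.0, 1.0]
gripper_width: 0.0297
```

```bash
python3 - <<'E'
from h import *
ps=pose();print(ps[0],bot.get_state()["gripper_width"])
p=optics.capture("wrist");save(p,"w11.png")
plan([([.57,.1,.31],tdir(90)),([.54,.19,.31],tdir(90))],2.0)
E
```

```text
[ 0.57868146 -0.17955001  0.23598026] 0.02972720040415975
[[5.53, -0.84, -1.21, 0.003, -0.002, -0.021, 2.0], [5.55, -0.73, -1.22, 0.003, -0.002, -0.021, 2.0], [5.56, -0.62, -1.23, 0.003, -0.002, -0.021, 2.0], [5.57, -0.51, -1.23, 0.003, -0.002, -0.021, 2.0], [5.57, -0.39, -1.24, 0.003, -0.002, -0.021, 2.0], [4.5, -1.5, -0.0, -0.0, 0.0, -0.0, 2.0], [4.5, -1.5, -0.0, -0.0, 0.0, -0.0, 2.0]]
```

Chips are in the bowl and the paper corner that shows is empty. Next I'll look at the jar.

Emit:
drive_tool(
  series=[
    [5.5,-0.8,-1.2,0,0,-0.02,2.0],
    [5.5,-0.7,-1.2,0,0,-0.02,2.0],
    [5.5,-0.6,-1.2,0,0,-0.02,2.0],
    [5.5,-0.5,-1.2,0,0,-0.02,2.0],
    [5.5,-0.4,-1.2,0,0,-0.02,2.0],
    [4.5,-1.5,0,0,0,0,0.0],
    [2.5,-1.2,0,0,0,0,0.0],
    [0,0,0,0,0,0,0],
  ],
)

```text
time: 27.35
eef_pos: [0.5419, 0.1825, 0.3203]
eef_rot: [2.206, 2.211, 0.053]
contact_force: [0.3, -0.4, 0.1]
gripper_width: 0.0
```

```bash
python3 - <<'E'
from h import *
ps=pose();print(ps[0],bot.get_state()["joint_pos"].round(2))
p=optics.capture("wrist");save(p,"w12.png")
np.savez("w12.npz",pos=ps[0],rot=ps[1].as_rotvec(),**p)
E
```

```text
[0.54187084 0.18251447 0.32028404] [ 0.07  0.54 -0.68  1.65  0.39  1.06  0.84]
```

The paper is empty of chips. I'll enlarge the jar at (268,215).

```bash
python3 - <<'E'
from h import *
d=dict(np.load("w12.npz"));ps=(d["pos"],R.from_rotvec(d["rot"]))
im=d["color"][...,::-1][140:260,215:325];cv2.imwrite("pics/w12j.png",cv2.resize(im,None,fx=5,fy=5,interpolation=cv2.INTER_CUBIC))
c=wcloud(d,ps);z=c[...,2]
m=(z>.098)&(z<.112)&(c[...,0]>.5)&(c[...,0]<.65)&(c[...,1]>.13)&(c[...,1]<.25)
q=c[m];r=cv2.minEnclosingCircle((q[:,:2]*1000).astype(np.float32));print("disc",r,q[:,2].mean(),q[:,:2].min(0),q[:,:2].max(0),m.sum())
m=(z>.116)&(z<.135)&(c[...,0]>.5)&(c[...,0]<.65)&(c[...,1]>.13)&(c[...,1]<.25)
q=c[m];r=cv2.minAreaRect((q[:,:2]*1000).astype(np.float32));print("bar",r,q[:,2].mean(),m.sum())
for zz,n in((.02,"wall"),):
    m=(abs(z-.022)<.005)&(c[...,0]>.48)&(c[...,0]<.65)&(c[...,1]>.12)&(c[...,1]<.26);q=c[m];print(n,cv2.minAreaRect((q[:,:2]*1000).astype(np.float32)))
for n in["side","scene"]:
    p=optics.capture(n)
    u=cv2.cvtColor(p["color"],cv2.COLOR_RGB2BGR);a=(195,230,265,310) if n=="side" else (300,230,360,290)
    cv2.imwrite(f"pics/j_{n}.png",cv2.resize(u[a[1]:a[3],a[0]:a[2]],None,fx=7,fy=7,interpolation=cv2.INTER_CUBIC))
E
```

```text
disc ((570.912353515625, 169.62203979492188), 34.69078063964844) 0.1045407429152432 [0.54062269 0.13493511] [0.60124615 0.20383078] 2685
bar ((570.2324829101562, 174.29244995117188), (19.8929443359375, 8.291690826416016), 74.18688201904297) 0.12331131464496993 245
wall ((562.4331665039062, 173.9321746826172), (49.82098388671875, 65.35589599609375), 3.189451217651367)
```

The views show the grey lip at the jar's -y side and the black grip faces towards ±x. The smallest hole is near the lip, so the cap stands at about -1.32 rad, and the bar at 74° agrees with that. The cap therefore needs about +166° anticlockwise.

```bash
cat >> h.py <<'E'
JAX=np.array([.5706,.1743,0]);JYAW=np.deg2rad(3.2);JX=np.array([np.sin(JYAW),-np.cos(JYAW),0]);JY=np.array([np.cos(JYAW),np.sin(JYAW),0])
def tphi(deg):
    a=np.deg2rad(deg);return frame([0,0,-1],[np.cos(a),np.sin(a),0])
def phi():
    x=pose()[1].as_matrix()[:,0];return np.rad2deg(np.arctan2(x[1],x[0]))
E
python3 - <<'E'
from h import *
plan([(JAX+[0,0,.23],tphi(-15.8))],3.5)
E
```

```text
[[-0.03, 0.21, 0.82, 0.002, -0.004, 0.167, 3.5], [0.0, 0.21, 0.82, 0.002, -0.004, 0.167, 3.5], [0.04, 0.21, 0.82, 0.002, -0.004, 0.167, 3.5], [0.08, 0.2, 0.82, 0.002, -0.004, 0.167, 3.5], [0.12, 0.19, 0.82, 0.002, -0.004, 0.167, 3.5], [0.15, 0.17, 0.82, 0.002, -0.004, 0.167, 3.5], [0.18, 0.14, 0.82, 0.002, -0.004, 0.167, 3.5], [0.2, 0.11, 0.81, 0.002, -0.004, 0.167, 3.5]]
[[0.22, 0.08, 0.81, 0.002, -0.004, 0.167, 3.5], [0.23, 0.04, 0.81, 0.002, -0.004, 0.167, 3.5], [0.24, 0.0, 0.81, 0.002, -0.004, 0.167, 3.5]]
```

Emit:
drive_tool(
  series=[
    [0,0.21,0.8,0,-0.004,0.167,3.5],
    [0,0.21,0.8,0,-0.004,0.167,3.5],
    [0,0.21,0.8,0,-0.004,0.167,3.5],
    [0.1,0.2,0.8,0,-0.004,0.167,3.5],
    [0.1,0.2,0.8,0,-0.004,0.167,3.5],
    [0.15,0.17,0.8,0,-0.004,0.167,3.5],
    [0.2,0.14,0.8,0,-0.004,0.167,3.5],
    [0.2,0.1,0.8,0,-0.004,0.167,3.5],
  ],
)

```text
time: 28.5
eef_pos: [0.5724, 0.1525, 0.2524]
eef_rot: [3.106, 0.233, 0.025]
contact_force: [-0.0, 0.5, 0.0]
gripper_width: 0.0348
```

Emit:
drive_tool(
  series=[
    [0.2,0.1,0.6,0,-0.004,0.167,3.5],
    [0.2,0,0.4,0,-0.004,0.167,3.5],
    [0.2,0,0,0,0,0.15,3.5],
    [0,0,0,0,0,0,3.5],
  ],
)

```text
time: 29.0
eef_pos: [0.582, 0.1403, 0.2405]
eef_rot: [3.06, -0.565, 0.022]
contact_force: [0.2, 0.4, -0.5]
gripper_width: 0.0351
```

```bash
python3 - <<'E'
from h import *
ps=pose();print(ps[0],phi(),bot.get_state()["joint_pos"].round(2))
p=optics.capture("wrist");save(p,"w13.png")
plan([(JAX+[0,0,.215],tphi(-15.8))],3.0)
E
```

```text
[0.58202192 0.14029478 0.24050655] -20.905608490554883 [-0.22  0.6  -0.1   1.66  0.12  0.89 -0.75]
[[-2.32, -2.86, 2.42, 0.028, -0.018, -0.089, 3.0]]
```

The bar shows at (237,187), pointing along the pads. I'll measure it again and line up.

Emit:
drive_tool(
  series=[
    [-2.0,-2.6,0.5,0.028,-0.018,-0.085,3.0],
    [0,0,0,0,0,0,3.0],
  ],
)

```text
time: 29.3
eef_pos: [0.5731, 0.1699, 0.2343]
eef_rot: [-3.112, 0.433, -0.0]
contact_force: [-0.1, -0.2, 0.3]
gripper_width: 0.03
```

```bash
cat >> h.py <<'E'
def bar(p,ps):
    c=wcloud(p,ps);z=c[...,2];b=(c[...,0]>.5)&(c[...,0]<.65)&(c[...,1]>.1)&(c[...,1]<.25)
    q=c[b&(z>.114)&(z<.135)]
    r=cv2.minAreaRect((q[:,:2]*1000).astype(np.float32));print("bar",r,len(q))
    q=c[b&(z>.099)&(z<.112)];print("disc",q[:,:2].min(0),q[:,:2].max(0),q[:,2].mean())
E
python3 - <<'E'
from h import *
ps=pose();print(ps[0],phi())
p=optics.capture("wrist");save(p,"w14.png");bar(p,ps)
plan([(JAX+[0,0,.21],tphi(-15.8))],3.0)
E
```

```text
[0.57309473 0.16985801 0.23425649] -15.827041019712533
bar ((570.6219482421875, 175.05029296875), (20.306434631347656, 7.426204204559326), 74.15592956542969) 452
disc [0.54102317 0.14415428] [0.60066157 0.20505405] 0.10426405752901838
[[-0.54, -0.57, 2.45, 0.002, -0.002, -0.004, 3.0]]
```

Emit:
drive_tool(
  series=[
    [-0.5,-0.58,2.2,0,0,-0.004,3.0],
    [0,0,0,0,0,0,3.0],
  ],
)

```text
time: 29.6
eef_pos: [0.5724, 0.1711, 0.2128]
eef_rot: [3.107, -0.436, 0.007]
contact_force: [-0.4, -0.5, 0.0]
gripper_width: 0.0302
```

```bash
python3 - <<'E'
from h import *
print(pose()[0],phi());plan([([.5708,.1747,.184],tphi(-15.8))],3.0)
E
```

```text
[0.57238788 0.17105005 0.21280397] -15.970684449136455
[[-0.27, -0.32, 2.88, 0.004, -0.005, -0.003, 3.0]]
```

Emit:
drive_tool(
  series=[
    [-0.27,-0.36,2.6,0.004,-0.005,0,3.0],
    [0,-0.1,0.2,0,0,0,3.0],
    [0,0,0,0,0,0,3.0],
  ],
)

```text
time: 29.98
eef_pos: [0.5747, 0.1729, 0.1878]
eef_rot: [-3.11, 0.443, -0.012]
contact_force: [0.1, 0.3, -1.0]
gripper_width: 0.0298
```

```bash
python3 - <<'E'
from h import *
print(pose()[0],phi(),bot.get_state()["contact_force"])
E
```

```text
[0.57472545 0.17290413 0.18780037] -16.20024895739352 [ 0.07696994  0.28734609 -1.00691852]
```

Emit:
drive_tool(
  series=[
    [-0.4,-0.1,0.3,0,0,0,3.0],
    [0,0,0,0,0,0,0.4],
    [0,0,0,0,0,0,0.4],
    [0,0,0,0,0,0,0.4],
    [0,0,0,0,0,0,0.4],
  ],
  force=50,
)

```text
time: 30.6
eef_pos: [0.5717, 0.1746, 0.1866]
eef_rot: [-3.11, 0.443, -0.016]
contact_force: [-0.1, 0.5, -1.1]
gripper_width: 0.0063
```

```bash
python3 - <<'E'
from h import *
s=bot.get_state();print(pose()[0],phi(),s["contact_force"],s["joint_pos"].round(2))
E
```

```text
[0.57165211 0.17457684 0.18658328] -16.225630059477933 [-0.10929586  0.47003627 -1.14486102] [-0.25  0.67 -0.13  1.72  0.13  0.76 -0.73]
```

Emit:
drive_tool(
  series=[
    [0,0,0,0,0,-0.15,0.4],
    [0,0,0,0,0,-0.15,0.4],
    [0,0,0,0,0,-0.15,0.4],
    [0,0,0,0,0,-0.15,0.4],
    [0,0,0,0,0,-0.15,0.4],
    [0,0,0,0,0,-0.15,0.4],
    [0,0,0,0,0,-0.15,0.4],
    [0,0,0,0,0,0,0.4],
  ],
)

```text
time: 31.6
eef_pos: [0.5726, 0.1753, 0.1867]
eef_rot: [2.893, 1.217, 0.018]
contact_force: [-0.5, -0.3, 0.3]
gripper_width: 0.0061
```

```bash
python3 - <<'E'
from h import *
s=bot.get_state();print(pose()[0],phi(),s["contact_force"],s["torque"],s["joint_pos"].round(2))
plan([([.5712,.1747,.1865],tphi(20+phi()))],.4)
p=optics.capture("side");u=cv2.cvtColor(p["color"],cv2.COLOR_RGB2BGR);a=(180,180,300,310)
cv2.imwrite(f"pics/j2.png",cv2.resize(u[a[1]:a[3],a[0]:a[2]],None,fx=4.5,fy=4.5,interpolation=cv2.INTER_CUBIC))
E
```

```text
[0.57260106 0.17527228 0.18665833] 45.64090254502194 [-0.45158829 -0.31000202  0.27618369] [0.10977016 0.18238779 0.05675148] [-0.07  0.7  -0.44  1.71  0.39  0.81  0.11]
[[-0.07, -0.03, 0.01, 0.004, -0.004, -0.175, 0.4], [-0.06, -0.04, 0.01, 0.004, -0.004, -0.175, 0.4]]
```

The cap has turned about 62° with the bar held at (220,300), and the jar has not moved. I'll keep turning.

Emit:
drive_tool(
  series=[
    [-0.1,0,0,0,0,-0.16,0.4],
    [0,0,0,0,0,-0.16,0.4],
    [0,0,0,0,0,-0.16,0.4],
    [0,0,0,0,0,-0.16,0.4],
    [0,0,0,0,0,-0.16,0.4],
    [0,0,0,0,0,-0.16,0.4],
    [0,0,0,0,0,-0.16,0.4],
    [0,0,0,0,0,0,0.4],
  ],
)

```text
time: 32.65
eef_pos: [0.5719, 0.1761, 0.1868]
eef_rot: [1.784, 2.575, 0.014]
contact_force: [-0.5, -0.3, -0.7]
gripper_width: 0.0065
```

```bash
python3 - <<'E'
from h import *
s=bot.get_state();print(pose()[0],phi(),s["contact_force"],s["torque"],s["joint_pos"].round(2))
plan([([.5712,.1747,.1865],tphi(150.2))],.4)
E
```

```text
[0.57193175 0.17609021 0.18679757] 110.56086754735186 [-0.54756155 -0.30767766 -0.68717008] [0.07558796 0.2314339  0.07373976] [ 0.1   0.77 -0.75  1.7   0.65  0.91  1.02]
[[-0.03, -0.03, 0.01, 0.003, 0.002, -0.173, 0.4], [-0.02, -0.03, 0.01, 0.003, 0.002, -0.173, 0.4], [-0.01, -0.04, 0.01, 0.003, 0.002, -0.173, 0.4], [-0.01, -0.04, 0.01, 0.003, 0.002, -0.173, 0.4]]
```

Emit:
drive_tool(
  series=[
    [0,0,0,0,0,-0.17,0.4],
    [0,0,0,0,0,-0.17,0.4],
    [0,-0.1,0,0,0,-0.17,0.4],
    [0,0,0,0,0,-0.17,0.4],
    [0,0,0,0,0,0,0.4],
  ],
)

```text
time: 33.28
eef_pos: [0.571, 0.1764, 0.1869]
eef_rot: [0.825, 3.02, 0.007]
contact_force: [-0.4, 0.5, 0.9]
gripper_width: 0.0059
```

```bash
python3 - <<'E'
from h import *
s=bot.get_state();print(pose()[0],phi(),s["joint_pos"].round(2))
plan([([.5712,.1747,.1865],tphi(150.2))],.4)
E
```

```text
[0.57098363 0.17639839 0.18688761] 149.45042129061483 [ 0.18  0.83 -0.91  1.7   0.78  1.    1.59]
[[-0.1, -0.14, 0.04, 0.008, 0.01, -0.013, 0.4]]
```

Emit:
drive_tool(
  series=[
    [0,0,0,0,0,0,3.0],
    [0,0,0,0,0,0,3.0],
    [0,0,0,0,0,0,3.0],
    [0,0,-4,0,0,0,3.0],
    [0,-3,-5,0,0,0,3.0],
    [0,-3,-3,0,0,0,3.0],
    [0,0,0,0,0,0,3.0],
  ],
)

```text
time: 34.15
eef_pos: [0.5385, 0.1237, 0.3094]
eef_rot: [0.841, 3.013, 0.003]
contact_force: [0.2, 0.7, -0.5]
gripper_width: 0.03
```

```bash
python3 - <<'E'
from h import *
ps=pose();print(ps[0],phi(),bot.get_state()["joint_pos"].round(2))
p=optics.capture("wrist");save(p,"w15.png");bar(p,ps)
cv2.imwrite("pics/w15z.png",cv2.resize(p["color"][120:300,190:370,::-1],None,fx=3.3,fy=3.3,interpolation=cv2.INTER_CUBIC))
E
```

```text
[0.53846214 0.12366229 0.30940529] 148.80694330890063 [ 0.36  0.65 -1.05  1.69  0.62  1.16  1.74]
bar ((572.1078491210938, 173.52484130859375), (19.36177635192871, 8.06261920928955), 59.1379508972168) 218
disc [0.54230739 0.1439557 ] [0.60202964 0.20436966] 0.10468536510413345
```

The bar is now at 59°, which puts the cap joint at about 1.55 rad, and the middle hole at (258,418) faces the lip. Before the tilted jar grasp I'll fit an arm model from the logged poses so I can check reach.

```bash
cat > kin.py <<'E'
import numpy as np, itertools, json
from scipy.spatial.transform import Rotation as R
from scipy.optimize import least_squares
D=[([.649,0,.303],[3.142,0,-.004],[-.026,.616,-.013,1.425,.008,1.103,-.04]),
([.49238,-.15620,.26321],[2.456,1.953,.005],[.5232,.4790,-.3769,1.8551,.2287,.8447,1.3765]),
([.4349,.0549,.1190],[2.61,1.729,.011],[-.04,.62,-.2,2.2,.38,.34,.61]),
([.5419,.1825,.3203],[2.206,2.211,.053],[.07,.54,-.68,1.65,.39,1.06,.84]),
([.5820,.1403,.2405],[3.06,-.565,.022],[-.22,.6,-.1,1.66,.12,.89,-.75]),
([.571,.1764,.1869],[.825,3.02,.007],[.18,.83,-.91,1.7,.78,1.0,1.59]),
([.5385,.1237,.3094],[.841,3.013,.003],[.36,.65,-1.05,1.69,.62,1.16,1.74]),
([.4642,.172,.2267],[.712,3.007,.018],[.15,.6,-.85,1.97,.66,.82,1.6])]
def rz(a):return R.from_euler('z',a)
def ry(a):return R.from_euler('y',a)
def fk(q,k,s):
    p=np.array([0,0,k[0]]);r=rz(s[0]*q[0]);p=p+r.apply([k[1],0,0]);r=r*ry(q[1]);p=p+r.apply([k[2],0,k[3]])
    r=r*rz(s[1]*q[2])*ry(q[3]);p=p+r.apply([k[4],0,k[5]]);r=r*rz(s[2]*q[4])*ry(q[5]);p=p+r.apply([k[6],0,k[7]])
    r=r*rz(s[3]*q[6]+np.pi);return p,r
if __name__=="__main__":
    best=None
    for s in itertools.product([1,-1],repeat=4):
        f=lambda k:np.concatenate([np.r_[fk(q,k,s)[0]-p,(R.from_rotvec(v).inv()*fk(q,k,s)[1]).as_rotvec()*.1] for p,v,q in D])
        r=least_squares(f,[.3,0,.4,.0,0,.4,0,.2])
        if best is None or r.cost<best[0]:best=(r.cost,s,r.x,r.fun)
    print(best[0],best[1],best[2].round(4));print(best[3].reshape(-1,6).round(3))
    json.dump([list(best[2]),list(best[1])],open("kin.json","w"))
E
python3 kin.py
```

```text
0.0004888041722319139 (-1, -1, -1, -1) [ 0.4123 -0.0058  0.0379  0.5429  0.0088  0.3792  0.0249  0.3541]
[[-0.002  0.021 -0.003 -0.     0.    -0.   ]
 [ 0.004  0.01   0.002 -0.     0.     0.   ]
 [-0.006  0.008 -0.    -0.     0.    -0.   ]
 [ 0.002  0.002 -0.001  0.001 -0.     0.001]
 [-0.008  0.009 -0.002 -0.     0.     0.001]
 [-0.001 -0.003  0.001  0.    -0.001  0.   ]
 [ 0.003 -0.004  0.002  0.     0.    -0.   ]
 [ 0.008 -0.001  0.001  0.     0.     0.001]]
```

```bash
cat >> kin.py <<'E'
def fk3(q,k,s=(-1,-1,-1,-1)):
    k=np.asarray(k).reshape(4,3)
    r=rz(s[0]*q[0]);p=r.apply(k[0]);r=r*ry(q[1]);p=p+r.apply(k[1])
    r=r*rz(s[1]*q[2])*ry(q[3]);p=p+r.apply(k[2]);r=r*rz(s[2]*q[4])*ry(q[5]);p=p+r.apply(k[3])
    return p,r*rz(s[3]*q[6]+np.pi)
if __name__=="__main__":
    k0=np.array([0,0,.4,0,0,.5,0,0,.4,0,0,.3])
    f=lambda k:np.concatenate([fk3(q,k)[0]-p for p,v,q in D]+[.003*(k-k0)])
    r=least_squares(f,k0);print(r.cost,r.x.reshape(4,3).round(4));print(r.fun[:24].reshape(-1,3).round(4))
    json.dump(list(r.x),open("kin3.json","w"))
E
python3 kin.py|tail -14
```

```text
[ 0.003 -0.004  0.002  0.     0.    -0.   ]
 [ 0.008 -0.001  0.001  0.     0.     0.001]]
1.6321287455006455e-05 [[-0.0107 -0.0058  0.2591]
 [ 0.0136 -0.0058  0.5512]
 [ 0.0017 -0.0081  0.3754]
 [ 0.0021 -0.0007  0.2269]]
[[ 0.0013  0.0014 -0.0002]
 [ 0.0012  0.0009  0.0016]
 [-0.0008  0.     -0.    ]
 [-0.0006 -0.0027 -0.0012]
 [-0.0006 -0.0018 -0.0001]
 [-0.0002 -0.0011  0.0005]
 [ 0.0012 -0.0002  0.0002]
 [-0.0006  0.0026 -0.0006]]
```

```bash
cat > ik.py <<'E'
from kin import *
from h import *
K3=json.load(open("kin3.json"))
LO=np.array([-3.12,-.3,-1.34,.26,-1.36,.01,-2.84]);HI=np.array([3.12,2.06,1.32,2.42,4.5,1.98,2.84])
def ik(p,r,q0,w=.02):
    f=lambda q:np.r_[(fk3(q,K3)[0]-p)*10,(r.inv()*fk3(q,K3)[1]).as_rotvec()*2,w*(q-q0)]
    s=least_squares(f,np.clip(q0,LO+.011,HI-.011),bounds=(LO+.01,HI-.01),max_nfev=200)
    e=s.fun;return s.x,np.linalg.norm(e[:3])/10,np.linalg.norm(e[3:6])/2
def tilt(d,dep,sgn=-1):
    """tool z with depression dep(deg) from horizontal dir d; tool x = -(z-up x d rotated) """
    d=np.array(d);a=np.deg2rad(dep);z=d*np.cos(a)-np.array([0,0,1])*np.sin(a)
    jy=np.cross([0,0,1],d);return frame(z,sgn*jy)
E
python3 - <<'E'
from ik import *
q0=np.array(bot.get_state()["joint_pos"]);print(fk3(q0,K3)[0],pose()[0])
rng=np.random.default_rng(0)
G=np.array([.571,.1745,.068])
for beta in(20,30,40,50):
    t=tilt(JX,beta);P=G-.053*t.as_matrix()[:,2]
    # seeds
    best=[]
    for i in range(30):
        s=q0 if i==0 else rng.uniform(LO,HI)
        q,e,a=ik(P,t,s,.0001)
        if e<.004 and a<.01:best.append((np.abs(q-q0).max().round(2),q.round(2).tolist()))
        if i==0:print(beta,"local",e.round(3),a.round(3),q.round(2))
    best.sort(key=lambda b:b[0]);print(len(best),best[:3])
    for yaw in(-40,-20,0,20,40):
        d=R.from_euler('z',yaw,degrees=True).apply(JX);t2=tilt(d,beta+98)
        g=np.array([.578,-.182,.175])-.038*d;P2=g-.053*t2.as_matrix()[:,2]
        ok=[]
        for i in range(25):
            q,e,a=ik(P2,t2,best[0][1] if (i==0 and best) else rng.uniform(LO,HI),.0001)
            if e<.004 and a<.01:ok.append((np.abs(q-(best[0][1] if best else q0)).max().round(2),q.round(2).tolist()))
        ok.sort(key=lambda b:b[0]);print("   pour yaw",yaw,len(ok),ok[:1])
E
```

```text
[0.53830223 0.12612984 0.30911496] [0.53839847 0.12442151 0.30835985]
20 local 0.0 0.0 [-0.61  1.15 -0.17  1.39  0.95  1.7   1.97]
15 [(np.float64(0.81), [-0.46, 1.2, -0.47, 1.38, 1.12, 1.88, 1.87]), (np.float64(0.81), [-0.4, 1.23, -0.6, 1.38, 1.19, 1.97, 1.83]), (np.float64(0.81), [-0.46, 1.2, -0.46, 1.38, 1.12, 1.88, 1.87])]
   pour yaw -40 20 [(np.float64(1.31), [0.85, 0.73, -0.71, 1.73, -0.02, 0.64, 2.83])]
   pour yaw -20 15 [(np.float64(1.44), [0.98, 0.9, -1.05, 1.63, 0.34, 0.91, 2.83])]
   pour yaw 0 10 [(np.float64(3.98), [0.07, 0.79, 0.61, 1.57, -0.83, 1.36, -2.11])]
   pour yaw 20 7 [(np.float64(3.44), [-0.17, 1.09, 1.25, 1.48, -1.04, 1.82, -1.57])]
   pour yaw 40 14 [(np.float64(3.33), [-0.09, 0.95, 0.91, 1.42, -0.72, 1.64, -1.46])]
30 local 0.0 0.0 [-0.51  1.09 -0.31  1.44  0.97  1.62  1.94]
17 [(np.float64(0.73), [-0.38, 1.14, -0.57, 1.44, 1.11, 1.79, 1.85]), (np.float64(0.73), [-0.37, 1.15, -0.58, 1.44, 1.12, 1.79, 1.85]), (np.float64(0.75), [-0.4, 1.13, -0.53, 1.44, 1.09, 1.76, 1.87])]
   pour yaw -40 13 [(np.float64(1.42), [1.04, 0.85, -0.95, 1.76, 0.05, 0.58, 2.83])]
[... 990 characters left out ...]
2, -0.58, 1.89, -1.66])]
50 local 0.0 0.0 [-0.29  0.99 -0.55  1.55  0.98  1.43  1.93]
14 [(np.float64(0.61), [-0.25, 1.02, -0.64, 1.55, 1.03, 1.49, 1.9]), (np.float64(0.65), [-0.29, 0.99, -0.55, 1.55, 0.98, 1.43, 1.93]), (np.float64(0.67), [-0.31, 0.98, -0.51, 1.55, 0.96, 1.41, 1.94])]
   pour yaw -40 12 [(np.float64(1.53), [1.28, 1.2, -1.33, 1.8, 0.29, 0.52, 2.74])]
   pour yaw -20 6 [(np.float64(4.02), [0.4, 0.87, 0.34, 1.63, -1.15, 1.5, -2.12])]
   pour yaw 0 9 [(np.float64(3.9), [0.29, 0.97, 0.5, 1.43, -1.02, 1.78, -2.0])]
   pour yaw 20 9 [(np.float64(3.75), [0.23, 1.05, 0.54, 1.25, -0.84, 1.97, -1.85])]
   pour yaw 40 11 [(np.float64(3.78), [0.35, 1.04, 0.12, 1.1, -0.43, 1.97, -1.88])]
```

```bash
python3 - <<'E'
from ik import *
q0=np.array(bot.get_state()["joint_pos"])
rng=np.random.default_rng(0)
G=np.array([.571,.1745,.072])
def path(beta,yaw,sgn,tipd,q,verbose=0):
    # grasp, lift, move, tip with local IK continuity
    t=tilt(JX,beta,sgn);P=G-.053*t.as_matrix()[:,2]
    res=[];
    q,e,a=ik(P,t,q,.001);res.append(("grasp",e,a,q))
    P0=P+[0,0,.14];q,e,a=ik(P0,t,q,.001);res.append(("lift",e,a,q))
    for f in np.linspace(.1,1,10):
        d=R.from_euler('z',yaw*f,degrees=True).apply(JX);t2=tilt(d,beta,sgn)
        dd=R.from_euler('z',yaw,degrees=True).apply(JX)
        g1=np.array([.578,-.182,.212])-.038*dd
        g=(G+[0,0,.14])*(1-f)+g1*f;q,e,a=ik(g-.053*t2.as_matrix()[:,2],t2,q,.001)
    res.append(("over",e,a,q))
    for f in np.linspace(0,tipd,8):
        t2=tilt(dd,beta+f,sgn);q,e,a=ik(g1-[0,0,.025]-.053*t2.as_matrix()[:,2],t2,q,.001);res.append((f"tip{f:.0f}",e,a,q))
    return res
for sgn,betas in((1,(30,45,60)),(-1,(20,30,40))):
  for beta in betas:
    for yaw in(-30,-15,0,15,30,60):
        best=None
        for i in range(6):
            s=q0 if i==0 else rng.uniform(LO,HI)
            r=path(beta,yaw,sgn,98,s);err=max(max(x[1]*10,x[2]) for x in r)
            marg=min(np.minimum(x[3]-LO,HI-x[3])[[0,2,3,4,5,6]].min() for x in r)
            if best is None or (err,-marg)<(best[0],-best[1]):best=(round(err,3),round(marg,2),r[0][3].round(2).tolist(),r[-1][3].round(2).tolist())
            if err<.02 and i==0:break
        print(sgn,beta,yaw,best,i)
E
```

```text
1 30 -30 (np.float64(0.0), np.float64(0.36), [-0.66, 1.06, -0.02, 1.45, 0.81, 1.47, -1.08], [0.94, 0.8, -0.77, 1.69, -0.2, 0.75, 0.04]) 0
1 30 -15 (np.float64(0.0), np.float64(0.36), [-0.66, 1.06, -0.02, 1.45, 0.81, 1.47, -1.08], [0.91, 0.84, -0.78, 1.59, -0.13, 0.97, 0.19]) 0
1 30 0 (np.float64(0.0), np.float64(0.36), [-0.66, 1.06, -0.02, 1.45, 0.81, 1.47, -1.08], [0.87, 0.88, -0.78, 1.48, -0.06, 1.17, 0.33]) 0
1 30 15 (np.float64(0.0), np.float64(0.36), [-0.66, 1.06, -0.02, 1.45, 0.81, 1.47, -1.08], [0.82, 0.93, -0.79, 1.39, 0.03, 1.35, 0.47]) 0
1 30 30 (np.float64(0.0), np.float64(0.18), [-0.66, 1.06, -0.02, 1.45, 0.81, 1.47, -1.08], [0.77, 0.96, -0.81, 1.31, 0.12, 1.52, 0.62]) 0
1 30 60 (np.float64(0.102), np.float64(0.01), [-1.0, 1.17, 0.66, 1.46, 0.31, 1.2, -0.67], [0.78, 1.17, -1.25, 1.21, 0.59, 1.9, 0.72]) 5
1 45 -30 (np.float64(0.0), np.float64(0.43), [-0.59, 0.95, -0.05, 1.53, 0.72, 1.26, -1.02], [1.08, 0.94, -0.91, 1.7, -0.35, 0.75, 0.24]) 0
1 45 -15 (np.float64(0.0), np.float64(0.5), [-0.59, 0.95, -0.05, 1.53, 0.72, 1.26, -1.02], [1.01, 0.96, -0.84, 1.56, -0.29, 1.03, 0.3
[... 3186 characters left out ...]
]) 0
-1 40 -15 (np.float64(0.088), np.float64(0.01), [-0.14, 1.24, -1.05, 1.48, 1.31, 1.97, 1.76], [1.13, 1.15, -1.33, 1.57, 0.36, 1.02, 2.83]) 5
-1 40 0 (np.float64(0.251), np.float64(0.01), [-1.1, 1.22, 0.96, 1.52, -0.1, 1.07, 2.83], [1.05, 1.16, -1.33, 1.47, 0.4, 1.24, 2.83]) 5
-1 40 15 (np.float64(0.271), np.float64(0.01), [-1.19, 1.36, 1.31, 1.6, -0.61, 1.05, -2.83], [0.3, 0.9, 0.34, 1.35, -0.72, 1.7, -2.01]) 5
-1 40 30 (np.float64(0.271), np.float64(0.01), [-1.19, 1.36, 1.31, 1.6, -0.61, 1.05, -2.83], [0.08, 1.04, 0.78, 1.25, -0.8, 1.97, -1.65]) 5
-1 40 60 (np.float64(0.301), np.float64(0.01), [-1.19, 1.36, 1.31, 1.6, -0.61, 1.05, -2.83], [0.04, 1.05, 0.67, 1.13, -0.44, 1.97, -1.34]) 5
```

```bash
python3 - <<'E'
from ik import *
G=np.array([.571,.1745,.072]);b=52
t=tilt(JX,b,1);z=t.as_matrix()[:,2];P=G-.053*z;print("P",P.round(4),t.as_matrix().round(2).tolist())
p=optics.capture("scene");c=cloud(p)
for n in("reagent","amber"):
    for d in finder.silhouettes(n,p)[:1]:
        q=c[d["mask"]];q=q[q[:,2]>.05];print(n,d["confidence"],q.min(0),q.max(0))
plan([([.56,.19,.32],tphi(3.2)),(P+[0,.05,.13],t)],8.5)
E
```

```text
P [0.5692 0.2071 0.1138] [[1.0, 0.04, 0.03], [0.06, -0.79, -0.61], [-0.0, 0.62, -0.79]]
reagent 0.68 [0.57925354 0.32307239 0.05004985] [1.23088948 0.59999927 1.03125432]
amber 0.71 [0.45054345 0.37994715 0.05008585] [1.23088948 0.59999927 1.03125432]
[[0.1, 0.45, -0.09, 0.001, -0.0, 0.17, 8.5], [0.17, 0.42, -0.09, 0.001, -0.0, 0.17, 8.5], [0.24, 0.39, -0.09, 0.001, -0.0, 0.17, 8.5], [0.3, 0.34, -0.09, 0.001, -0.0, 0.17, 8.5], [0.35, 0.29, -0.09, 0.001, -0.0, 0.17, 8.5], [0.4, 0.22, -0.09, 0.001, -0.0, 0.17, 8.5], [0.43, 0.15, -0.09, 0.001, -0.0, 0.17, 8.5], [0.45, 0.08, -0.09, 0.001, -0.0, 0.17, 8.5]]
[[0.46, 0.0, -0.09, 0.001, -0.0, 0.17, 8.5], [0.45, -0.08, -0.09, 0.001, -0.0, 0.17, 8.5], [0.43, -0.15, -0.09, 0.001, -0.0, 0.17, 8.5], [0.4, -0.22, -0.09, 0.001, -0.0, 0.17, 8.5], [0.36, -0.29, -0.09, 0.001, -0.0, 0.17, 8.5], [0.3, -0.34, -0.09, 0.001, -0.0, 0.17, 8.5], [0.24, -0.39, -0.09, 0.001, -0.0, 0.17, 8.5], [0.32, -1.66, 1.91, -0.166, 0.0, -0.0, 8.5]]
[[0.32, -1.95, 1.61, -0.166, 0.0, -0.0, 8.5], [0.32, -2.19, 1.26, -0.166, 0.0, -0.0, 8.5], [0.32, -2.37, 0.88, -0.166, 0.0, -0.0, 8.5]]
```

Emit:
drive_tool(
  series=[
    [0.1,0.45,-0.1,0,0,0.18,8.5],
    [0.2,0.4,-0.1,0,0,0.18,8.5],
    [0.25,0.4,-0.1,0,0,0.18,8.5],
    [0.3,0.3,-0.1,0,0,0.18,8.5],
    [0.35,0.3,-0.1,0,0,0.18,8.5],
    [0.4,0.2,-0.1,0,0,0.18,8.5],
    [0.4,0.1,-0.1,0,0,0.18,8.5],
    [0.4,0,-0.1,0,0,0.18,8.5],
  ],
)

```text
time: 35.35
eef_pos: [0.5478, 0.1654, 0.3017]
eef_rot: [-2.653, -1.67, 0.019]
contact_force: [0.1, 0.4, -0.2]
gripper_width: 0.0855
```

Emit:
drive_tool(
  series=[
    [0.4,0,-0.1,0,0,0.18,8.5],
    [0.4,0,-0.1,0,0,0.18,8.5],
    [0.4,-0.1,-0.1,0,0,0.18,8.5],
    [0.4,-0.2,-0.1,0,0,0.18,8.5],
    [0.3,-0.3,-0.1,0,0,0.15,8.5],
    [0,-0.3,0,0,0,0,8.5],
  ],
)

```text
time: 36.1
eef_pos: [0.5555, 0.1932, 0.2969]
eef_rot: [3.118, 0.368, -0.045]
contact_force: [0.2, 0.1, 0.2]
gripper_width: 0.0849
```

```bash
python3 - <<'E'
from ik import *
G=np.array([.571,.1745,.072]);b=52
t=tilt(JX,b,1);z=t.as_matrix()[:,2];P=G-.053*z
s=bot.get_state();print(pose()[0],phi(),np.array(s["joint_pos"]).round(2))
plan([(P+[0,.05,.16],t)],8.5)
E
```

```text
[0.55545154 0.19317405 0.29690217] 13.478282516959018 [-0.13  0.56 -0.39  1.59  0.22  1.06 -0.34]
[[0.72, -1.47, 0.56, -0.165, -0.008, 0.046, 8.5], [0.66, -1.58, 0.3, -0.165, -0.008, 0.046, 8.5], [0.58, -1.63, 0.03, -0.165, -0.008, 0.046, 8.5], [0.51, -1.64, -0.24, -0.165, -0.008, 0.046, 8.5]]
```

Emit:
drive_tool(
  series=[
    [0.7,-1.5,0.5,-0.165,-0.008,0.046,8.5],
    [0.66,-1.6,0.3,-0.165,-0.008,0.046,8.5],
    [0.6,-1.6,0,-0.165,-0.008,0.046,8.5],
    [0.5,-1.6,-0.2,-0.165,-0.008,0.046,8.5],
    [0,0,0,0,0,0,8.5],
  ],
)

```text
time: 36.72
eef_pos: [0.5693, 0.2587, 0.2674]
eef_rot: [2.454, 0.077, 0.018]
contact_force: [-0.2, -0.9, -0.1]
gripper_width: 0.0854
```

```bash
python3 - <<'E'
from ik import *
G=np.array([.571,.1745,.072]);b=52
t=tilt(JX,b,1);z=t.as_matrix()[:,2];P=G-.053*z
s=bot.get_state();print(pose()[0],phi(),np.array(s["joint_pos"]).round(2))
plan([(P+[0,.03,.09],t)],8.5)
p=optics.capture("side");save(p,"s6.png");p=optics.capture("wrist");save(p,"w16.png")
E
```

```text
[0.56925518 0.25872305 0.26744748] 3.469758330277127 [-0.61  0.77 -0.09  1.38  0.6   1.48 -0.83]
[[-0.05, -1.18, 3.15, 0.012, 0.001, 0.004, 8.5], [-0.06, -1.15, 3.16, 0.012, 0.001, 0.004, 8.5]]
```

The side picture shows the tool tilted at the jar, with the jar at (230,270). The wrist picture has the jar centred at (277,155). I'll close in along the fingers.

Emit:
drive_tool(
  series=[
    [0,-1.2,3.1,0.012,0,0.004,8.5],
    [0,-1.1,3.0,0.012,0,0.004,8.5],
    [0,0,0,0,0,0,8.5],
  ],
)

```text
time: 37.2
eef_pos: [0.5757, 0.2258, 0.2126]
eef_rot: [2.483, 0.044, 0.029]
contact_force: [0.2, -0.3, 0.9]
gripper_width: 0.085
```

```bash
python3 - <<'E'
from ik import *
G=np.array([.571,.1745,.072]);b=52
t=tilt(JX,b,1);z=t.as_matrix()[:,2];P=G-.053*z
s=bot.get_state();print(pose()[0],phi(),np.array(s["joint_pos"]).round(2))
plan([(P+[0,.012,.03],t)],8.5)
E
```

```text
[0.5756694  0.22575313 0.21255994] 2.2086956977034515 [-0.56  0.8  -0.08  1.48  0.62  1.33 -0.89]
[[-0.37, -1.85, 2.91, -0.002, 0.001, -0.01, 8.5], [-0.36, -1.86, 2.91, -0.002, 0.001, -0.01, 8.5]]
```

Emit:
drive_tool(
  series=[
    [-0.4,-1.85,2.9,0,0,-0.01,8.5],
    [-0.2,-1.7,2.5,0,0,-0.01,8.5],
    [0,0,0,0,0,0,8.5],
  ],
)

```text
time: 37.58
eef_pos: [0.5746, 0.2179, 0.1544]
eef_rot: [2.488, 0.058, 0.031]
contact_force: [-0.4, 0.0, -0.8]
gripper_width: 0.0851
```

```bash
python3 - <<'E'
from ik import *
G=np.array([.571,.1745,.072]);b=52
t=tilt(JX,b,1);z=t.as_matrix()[:,2];P=G-.053*z
s=bot.get_state();print(pose()[0],phi(),s["contact_force"])
plan([(P,t)],8.5)
p=optics.capture("wrist");save(p,"w17.png")
E
```

```text
[0.57464494 0.2179092  0.15438807] 2.8429521541362823 [-0.38525303  0.02100127 -0.84433417]
[[-0.63, -1.63, 3.86, -0.01, -0.003, -0.01, 8.5]]
```

The balls show inside the jar at (272,170), and the jar lies between the jaws at (271,285), a little to the left. I'll finish the approach.

Emit:
drive_tool(
  series=[
    [-0.6,-0.9,2.2,-0.01,0,-0.01,8.5],
    [-0.1,-0.6,1.3,0,0,0,8.5],
    [0,0,0,0,0,0,8.5],
  ],
)

```text
time: 38.0
eef_pos: [0.5734, 0.2095, 0.1251]
eef_rot: [2.485, 0.063, 0.045]
contact_force: [0.4, 0.1, 0.4]
gripper_width: 0.0851
```

```bash
python3 - <<'E'
from ik import *
G=np.array([.571,.1745,.072]);b=52
t=tilt(JX,b,1);z=t.as_matrix()[:,2];P=G-.053*z
s=bot.get_state();print(pose()[0],phi(),s["contact_force"],s["torque"])
plan([(P,t)],8.5)
E
```

```text
[0.57344729 0.20954389 0.12510354] 3.2384788309331443 [0.43277086 0.068717   0.42672132] [0.59188708 0.07467449 0.03148476]
[[-0.46, -0.51, 1.03, -0.007, -0.014, -0.01, 8.5]]
```

Emit:
drive_tool(
  series=[
    [-0.46,-0.5,1.0,-0.007,-0.014,-0.01,8.5],
    [0,0,0,0,0,0,8.5],
  ],
)

```text
time: 38.25
eef_pos: [0.57, 0.2077, 0.1152]
eef_rot: [2.479, 0.068, 0.027]
contact_force: [-0.1, 0.3, -0.4]
gripper_width: 0.0849
```

```bash
python3 - <<'E'
from ik import *
G=np.array([.571,.1745,.072]);b=52
t=tilt(JX,b,1);z=t.as_matrix()[:,2];P=G-.053*z
s=bot.get_state();print(pose()[0],phi(),s["contact_force"],s["torque"])
plan([(P,t)],8.5)
p=optics.capture("wrist");save(p,"w18.png")
p=optics.capture("scene");cv2.imwrite("pics/s7.png",cv2.resize(p["color"][150:320,230:450,::-1],None,fx=3,fy=3,interpolation=cv2.INTER_CUBIC))
E
```

```text
[0.56998116 0.20773247 0.1151974 ] 3.1913562206501225 [-0.12393904  0.33197194 -0.44204748] [ 0.63188542  0.0942783  -0.03413926]
[[-0.08, -0.04, 0.15, -0.001, -0.002, -0.002, 8.5]]
```

Jar centred between the pads. I'll close with 60 N.

Emit:
drive_tool(
  series=[
    [0,0,0.2,0,0,0,8.5],
    [0,0,0,0,0,0,5.0],
    [0,0,0,0,0,0,5.0],
    [0,0,0,0,0,0,5.0],
    [0,0,0,0,0,0,5.0],
  ],
  force=60,
)

```text
time: 38.98
eef_pos: [0.5709, 0.2075, 0.1154]
eef_rot: [2.48, 0.067, 0.031]
contact_force: [-0.1, -0.1, 0.4]
gripper_width: 0.0597
```

```bash
python3 - <<'E'
from ik import *
s=bot.get_state();print(pose()[0],phi(),s["contact_force"],s["gripper_width"])
p,r=pose()
print("up rows in tool",r.inv().apply([0,0,.05])*100)
np.save("grasp_pose.npy",np.r_[p,r.as_rotvec()])
E
```

```text
[0.57087734 0.20751286 0.11536872] 3.2224302630453834 [-0.14645585 -0.09539711  0.35537763] 0.059729454228246076
up rows in tool [ 0.02848125  3.06758973 -3.94830117]
```

Gripped at 59.7 mm. Now lift straight up.

Emit:
drive_tool(
  series=[
    [0,0.9,-1.2,0,0,0,5.0],
    [0,1.5,-2.0,0,0,0,5.0],
    [0,2.4,-3.2,0,0,0,5.0],
    [0,2.4,-3.2,0,0,0,5.0],
    [0,1.8,-2.3,0,0,0,5.0],
    [0,0,0,0,0,0,5.0],
  ],
)

```text
time: 39.72
eef_pos: [0.5694, 0.2099, 0.2741]
eef_rot: [2.487, 0.067, 0.032]
contact_force: [-0.5, 0.9, -2.7]
gripper_width: 0.0599
```

```bash
python3 - <<'E'
from ik import *
s=bot.get_state();p,r=pose();print(p,phi(),s["contact_force"],s["gripper_width"],np.array(s["joint_pos"]).round(2))
pc=optics.capture("side");cv2.imwrite("pics/s8.png",cv2.resize(pc["color"][130:330,150:350,::-1],None,fx=3,fy=3,interpolation=cv2.INTER_CUBIC))
G0=np.load("grasp_pose.npy");t=R.from_rotvec(G0[3:])
z=t.as_matrix()[:,2];off=-.053*z
# tool-fixed grasp pt; plan move at G z=.222
g1=np.array([.578,-.182,0])-.030*JX+[0,0,.225]
plan([(g1+[-.002,.15,0]+off,t),(g1+off,t)],5.0)
E
```

```text
[0.56944922 0.20985206 0.27405575] 3.229077896403012 [-0.48146382  0.85277258 -2.70669533] 0.059918637543061634 [-0.54  0.71 -0.09  1.48  0.61  1.39 -0.82]
[[-0.22, 4.62, 3.79, -0.002, 0.0, 0.0, 5.0], [-0.22, 4.62, 3.79, -0.002, 0.0, 0.0, 5.0], [-0.22, 4.61, 3.8, -0.002, 0.0, 0.0, 5.0], [-0.21, 3.95, 3.06, -0.0, 0.0, 0.0, 5.0], [-0.21, 3.95, 3.06, 0.0, 0.0, 0.0, 5.0], [-0.21, 3.95, 3.06, 0.0, 0.0, 0.0, 5.0]]
```

The jar is lifted level and the stand at (245,455) is empty. I'll carry it over to the mill.

Emit:
drive_tool(
  series=[
    [0,2.5,1.9,0,0,0,5.0],
    [0,3.95,3.05,0,0,0,5.0],
    [0,3.95,3.05,0,0,0,5.0],
    [0,3.95,3.05,0,0,0,5.0],
    [0,3.5,2.7,0,0,0,5.0],
    [0,2.5,1.9,0,0,0,5.0],
    [0,0,0,0,0,0,5.0],
  ],
)

```text
time: 40.65
eef_pos: [0.5775, -0.054, 0.2597]
eef_rot: [2.486, 0.081, -0.002]
contact_force: [-0.5, 0.2, -3.1]
gripper_width: 0.0598
```

```bash
python3 - <<'E'
from ik import *
s=bot.get_state();p,r=pose();z=r.as_matrix()[:,2];print(p,"G",p+.053*z,phi(),s["gripper_width"],np.array(s["joint_pos"]).round(2))
G0=np.load("grasp_pose.npy");t=R.from_rotvec(G0[3:])
off=-.053*t.as_matrix()[:,2]
g1=np.array([.578,-.182,0])-.030*JX+[0,0,.225]
plan([(g1+off,t)],5.0)
E
```

```text
[ 0.57752025 -0.05403183  0.25972333] G [ 0.57850596 -0.08627831  0.21767344] 3.319589792026847 0.059759081468082974 [-0.18  0.61 -0.01  1.74  0.77  1.06 -0.61]
[[-0.36, 2.8, 1.71, -0.003, 0.01, 0.009, 5.0], [-0.35, 2.8, 1.71, -0.003, 0.01, 0.009, 5.0]]
```

Emit:
drive_tool(
  series=[
    [-0.3,2.8,1.7,-0.003,0.01,0.009,5.0],
    [-0.3,2.6,1.6,-0.003,0.01,0.009,5.0],
    [0,0,0,0,0,0,5.0],
  ],
)

```text
time: 41.02
eef_pos: [0.5738, -0.1147, 0.2618]
eef_rot: [2.486, 0.076, 0.023]
contact_force: [0.6, -0.2, -3.9]
gripper_width: 0.0602
```

```bash
cat >> ik.py <<'E'
BETA=52
def tipplan(g0,g1,a0,a1,n,d=JX):
    """G from g0 to g1, tip a0..a1 (deg) in n rows starting at current pose; fixed frames"""
    w=[]
    for i in range(1,n+1):
        f=i/n;t=tilt(d,BETA+a0+(a1-a0)*f,1);w.append((np.array(g0)+(np.array(g1)-g0)*f-.053*t.as_matrix()[:,2],t))
    return w
def curtip():
    p,r=pose();z=r.as_matrix()[:,2];return p+.053*z, np.rad2deg(np.arctan2(-z[2],z@JX))-BETA
E
python3 - <<'E'
from ik import *
s=bot.get_state();g,a=curtip();print(g,a,phi(),s["gripper_width"],np.array(s["joint_pos"]).round(2))
plan(tipplan(g,np.array([.576,-.15,.225]),a,50,5),5.0,vmax=6.2,wmax=.187)
E
```

```text
[ 0.57565259 -0.14688762  0.21976968] 0.47233306362483063 3.45761993341343 0.060168378775772274 [-0.1   0.59  0.02  1.78  0.81  0.98 -0.57]
[[0.01, 1.03, 0.03, 0.173, -0.001, 0.005, 5.0], [0.0, 1.02, 0.02, 0.173, -0.0, 0.0, 5.0], [0.0, 1.0, -0.0, 0.173, 0.0, -0.0, 5.0], [0.0, 0.99, -0.02, 0.173, 0.0, -0.0, 5.0], [0.0, 0.97, -0.03, 0.173, 0.0, 0.0, 5.0]]
```

Emit:
drive_tool(
  series=[
    [0,1.03,-0.1,0.173,0,0.005,5.0],
    [0,1.03,-0.1,0.173,0,0,5.0],
    [0,1.0,-0.1,0.173,0,0,5.0],
    [0,1.0,-0.1,0.173,0,0,5.0],
    [0,1.0,0,0,0,0,5.0],
  ],
)

```text
time: 41.65
eef_pos: [0.577, -0.1467, 0.2739]
eef_rot: [-3.072, -0.122, 0.021]
contact_force: [-0.2, -0.4, -2.9]
gripper_width: 0.06
```

```bash
python3 - <<'E'
from ik import *
s=bot.get_state();g,a=curtip();print(g,a,phi(),s["gripper_width"],np.array(s["joint_pos"]).round(2),s["contact_force"])
plan(tipplan(g,np.array([.576,-.150,.20]),a,85,4),5.0,vmax=6.2,wmax=.187)
pc=optics.capture("side");cv2.imwrite("pics/s9.png",cv2.resize(pc["color"][60:260,180:400,::-1],None,fx=2.8,fy=2.8,interpolation=cv2.INTER_CUBIC))
E
```

```text
[ 0.5761021  -0.14313183  0.2210378 ] 41.8759556109153 4.554561319830177 0.05996956869716835 [ 0.46  0.59 -0.36  1.6   0.16  1.01  0.14] [-0.15217321 -0.40016124 -2.91945788]
[[-0.05, 0.6, 0.3, 0.094, 0.007, 0.011, 5.0], [-0.04, 0.62, 0.25, 0.094, 0.007, 0.011, 5.0], [-0.01, 0.65, 0.28, 0.094, 0.0, 0.0, 5.0], [-0.01, 0.67, 0.22, 0.094, 0.0, 0.0, 5.0], [-0.01, 0.69, 0.25, 0.094, 0.0, 0.0, 5.0], [-0.01, 0.71, 0.18, 0.094, 0.0, 0.0, 5.0], [-0.01, 0.72, 0.21, 0.094, -0.0, -0.0, 5.0], [-0.01, 0.74, 0.14, 0.094, 0.0, 0.0, 5.0]]
```

The jar is tipped about 42° towards the bowl and nothing touches. I'll go on.

Emit:
drive_tool(
  series=[
    [0,1.2,0.5,0.17,0.007,0.015,5.0],
    [0,1.25,0.5,0.18,0.007,0.01,5.0],
    [0,1.35,0.5,0.18,0,0,5.0],
    [0,1.4,0.4,0.18,0,0,5.0],
    [0,0.5,0,0,0,0,5.0],
  ],
)

```text
time: 42.32
eef_pos: [0.5821, -0.1762, 0.2304]
eef_rot: [-2.355, -0.094, 0.054]
contact_force: [-0.1, -0.3, -3.1]
gripper_width: 0.06
```

```bash
python3 - <<'E'
from ik import *
s=bot.get_state();g,a=curtip();print(g,a,phi(),s["gripper_width"],np.array(s["joint_pos"]).round(2),s["contact_force"])
plan(tipplan(g,np.array([.576,-.152,.178]),a,102,3),5.0,vmax=6.2,wmax=.187)
pc=optics.capture("side");cv2.imwrite("pics/s10.png",cv2.resize(pc["color"][60:260,180:400,::-1],None,fx=2.8,fy=2.8,interpolation=cv2.INTER_CUBIC))
E
```

```text
[ 0.57857011 -0.13886392  0.19292461] 82.97558283977423 4.830108075683931 0.060001984180752144 [ 0.8   0.89 -0.62  1.43 -0.26  1.27  0.5 ] [-0.07162026 -0.34501877 -3.09025948]
[[-0.27, 1.24, 0.08, 0.11, 0.028, 0.011, 5.0], [-0.11, 1.24, 0.01, 0.111, 0.0, 0.0, 5.0], [-0.11, 1.24, -0.07, 0.111, -0.0, 0.0, 5.0]]
```

Emit:
drive_tool(
  series=[
    [-0.2,1.1,0,0.09,0.02,0.01,5.0],
    [-0.1,1.1,0,0.09,0,0,5.0],
    [0,1.1,0,0.09,0,0,5.0],
    [0,0.7,0,0.07,0,0,5.0],
    [0,0,0,0,0,0,5.0],
    [0,0,0,0,0,0,5.0],
    [0,0,0,0,0,0,5.0],
    [0,0,0,0,0,0,5.0],
  ],
)

```text
time: 43.38
eef_pos: [0.588, -0.1796, 0.2132]
eef_rot: [-2.031, -0.108, 0.05]
contact_force: [0.5, -1.2, -2.8]
gripper_width: 0.0598
```

```bash
python3 - <<'E'
from ik import *
s=bot.get_state();g,a=curtip();print(g,a,phi(),s["gripper_width"],np.array(s["joint_pos"]).round(2),s["contact_force"])
pc=optics.capture("side");cv2.imwrite("pics/s11.png",cv2.resize(pc["color"][60:260,180:400,::-1],None,fx=2.8,fy=2.8,interpolation=cv2.INTER_CUBIC))
pc=optics.capture("scene");cv2.imwrite("pics/s11b.png",cv2.resize(pc["color"][110:260,160:320,::-1],None,fx=3.8,fy=3.8,interpolation=cv2.INTER_CUBIC))
pc=optics.capture("wrist");save(pc,"w19.png")
E
```

```text
[ 0.58364403 -0.13237362  0.18950037] 101.45733510911711 5.653748428837279 0.05984740862625162 [ 0.87  1.06 -0.7   1.36 -0.38  1.41  0.58] [ 0.47886088 -1.24082547 -2.80649723]
```

Jar looks empty in the wrist view at (278,250). I'll tip a bit further and nudge it to be sure.

Emit:
drive_tool(
  series=[
    [-0.3,1.2,-0.5,0.08,0,0,5.0],
    [-0.2,0.8,-0.8,0.05,0,0,5.0],
    [0,0,0.3,0,0,0,5.0],
    [0,0,-0.3,0,0,0,5.0],
    [0,0,0,0,0,0,5.0],
    [0,0,0,0,0,0,5.0],
    [0,0,0,0,0,0,5.0],
  ],
)

```text
time: 44.4
eef_pos: [0.5856, -0.1997, 0.2021]
eef_rot: [-1.901, -0.105, 0.053]
contact_force: [0.1, -0.5, -2.3]
gripper_width: 0.0599
```

```bash
python3 - <<'E'
from ik import *
s=bot.get_state();g,a=curtip();print(g,a,phi(),s["gripper_width"],s["contact_force"])
pc=optics.capture("side");cv2.imwrite("pics/s12.png",cv2.resize(pc["color"][130:230,230:340,::-1],None,fx=5.5,fy=5.5,interpolation=cv2.INTER_CUBIC))
pc=optics.capture("wrist");cv2.imwrite("pics/w20.png",cv2.resize(pc["color"][130:370,180:370,::-1],None,fx=2.4,fy=2.4,interpolation=cv2.INTER_CUBIC))
plan(tipplan(g,np.array([.576,-.140,.225]),a,50,6),5.0,vmax=6.2,wmax=.187)
E
```

```text
[ 0.58087463 -0.1497902   0.18477115] 108.92619944933725 5.719552648469029 0.05988622907722026 [ 0.08584156 -0.52280826 -2.30266112]
[[-0.22, -1.61, 0.02, -0.172, 0.034, 0.032, 5.0], [-0.07, -1.57, -0.1, -0.171, -0.0, -0.0, 5.0], [-0.07, -1.53, -0.21, -0.171, 0.0, -0.0, 5.0], [-0.07, -1.47, -0.31, -0.171, -0.0, -0.0, 5.0], [-0.07, -1.4, -0.41, -0.171, -0.0, -0.0, 5.0], [-0.07, -1.31, -0.48, -0.171, 0.0, 0.0, 5.0]]
```

The jar is empty. I'll tip it back while raising.

```bash
python3 - <<'E'
from ik import *
g,a=curtip()
plan(tipplan(g,np.array([.576,-.140,.245]),a,48,6),5.0,vmax=6.2,wmax=.187)
E
```

```text
[[-0.21, -1.95, -0.08, -0.178, 0.034, 0.032, 5.0], [-0.07, -1.89, -0.26, -0.177, 0.0, 0.0, 5.0], [-0.07, -1.82, -0.42, -0.177, 0.0, -0.0, 5.0], [-0.07, -1.71, -0.57, -0.177, 0.0, 0.0, 5.0], [-0.07, -1.59, -0.7, -0.177, -0.0, 0.0, 5.0], [-0.07, -1.44, -0.8, -0.177, -0.0, 0.0, 5.0]]
```

Emit:
drive_tool(
  series=[
    [-0.2,-1.95,-0.1,-0.178,0.034,0.03,5.0],
    [0,-1.9,-0.3,-0.178,0,0,5.0],
    [0,-1.8,-0.4,-0.178,0,0,5.0],
    [0,-1.7,-0.6,-0.178,0,0,5.0],
    [0,-1.6,-0.7,-0.178,0,0,5.0],
    [0,-1.5,-0.8,-0.178,0,0,5.0],
    [0,0,0,0,0,0,5.0],
  ],
)

```text
time: 45.38
eef_pos: [0.5786, -0.1413, 0.2957]
eef_rot: [-2.983, -0.087, 0.014]
contact_force: [-0.2, 0.8, -1.6]
gripper_width: 0.0601
```

```bash
python3 - <<'E'
from ik import *
s=bot.get_state();g,a=curtip();print(g,a,phi(),s["gripper_width"],np.array(s["joint_pos"]).round(2))
plan(tipplan(g,np.array([.576,-.12,.245]),a,0,5),5.0,vmax=6.2,wmax=.187)
E
```

```text
[ 0.57788287 -0.13307492  0.24336475] 47.007457174625316 3.3613013029046668 0.0601280566013469 [ 0.5   0.59 -0.39  1.56  0.07  1.07  0.18]
[[-0.05, -1.13, 0.08, -0.164, 0.005, 0.002, 5.0], [-0.02, -1.13, 0.04, -0.164, -0.0, -0.0, 5.0], [-0.02, -1.12, -0.01, -0.164, 0.0, -0.0, 5.0], [-0.02, -1.1, -0.05, -0.164, -0.0, 0.0, 5.0], [-0.02, -1.08, -0.08, -0.164, 0.0, 0.0, 5.0]]
```

Emit:
drive_tool(
  series=[
    [0,-1.13,0,-0.164,0.005,0,5.0],
    [0,-1.13,0,-0.164,0,0,5.0],
    [0,-1.12,0,-0.164,0,0,5.0],
    [0,-1.1,-0.1,-0.164,0,0,5.0],
    [0,-1.1,-0.1,-0.15,0,0,5.0],
    [0,0,0,0,0,0,5.0],
  ],
)

```text
time: 46.12
eef_pos: [0.5706, -0.0888, 0.2788]
eef_rot: [2.489, 0.06, -0.01]
contact_force: [0.3, -0.1, -1.9]
gripper_width: 0.06
```

```bash
python3 - <<'E'
from ik import *
s=bot.get_state();g,a=curtip();print(g,a,phi(),s["gripper_width"],np.array(s["joint_pos"]).round(2))
G0=np.load("grasp_pose.npy");t=R.from_rotvec(G0[3:])
plan([(G0[:3]+[0,0,.13],t)],5.0)
pc=optics.capture("side");np.savez("stand_side.npz",**pc)
c=cloud(pc);m=(c[...,0]>.5)&(c[...,0]<.64)&(c[...,1]>.1)&(c[...,1]<.25)&(abs(c[...,2]-.022)<.004)
r=cv2.minAreaRect((c[m][:,:2]*1000).astype(np.float32));print("stand wall top",r,m.sum())
pc=optics.capture("scene");c=cloud(pc);m=(c[...,0]>.5)&(c[...,0]<.64)&(c[...,1]>.1)&(c[...,1]<.25)&(abs(c[...,2]-.022)<.004)
r=cv2.minAreaRect((c[m][:,:2]*1000).astype(np.float32));print("stand wall top",r,m.sum())
E
```

```text
[ 0.57097295 -0.12097063  0.23664116] 0.6812946674324749 2.354012277662165 0.059976552066580695 [-0.13  0.57 -0.    1.75  0.76  1.06 -0.55]
[[0.26, -5.11, -3.06, -0.002, 0.006, 0.001, 5.0], [0.28, -5.11, -3.07, -0.002, 0.006, 0.001, 5.0], [0.29, -5.1, -3.08, -0.002, 0.006, 0.001, 5.0], [0.31, -5.09, -3.09, -0.002, 0.006, 0.001, 5.0], [0.32, -5.09, -3.09, -0.002, 0.006, 0.001, 5.0]]
stand wall top ((571.4254760742188, 177.38229370117188), (67.84265899658203, 68.29033660888672), 5.474466323852539) 154
stand wall top ((573.0924072265625, 176.4080047607422), (70.0278091430664, 66.25147247314453), 2.491300582885742) 126
```

Emit:
drive_tool(
  series=[
    [0.2,-4.4,-3.2,0,0.006,0,5.0],
    [0.2,-4.7,-3.4,0,0.006,0,5.0],
    [0.3,-4.7,-3.4,0,0.006,0,5.0],
    [0.3,-4.7,-3.4,0,0.006,0,5.0],
    [0.3,-3.0,-2.2,0,0.006,0,5.0],
    [0,0,0,0,0,0,5.0],
  ],
)

```text
time: 46.98
eef_pos: [0.5818, 0.1584, 0.2777]
eef_rot: [2.501, 0.007, 0.014]
contact_force: [0.2, -0.5, -2.0]
gripper_width: 0.06
```

```bash
python3 - <<'E'
from ik import *
s=bot.get_state();g,a=curtip();print(pose()[0],g,a,phi(),s["gripper_width"])
G0=np.load("grasp_pose.npy");t=R.from_rotvec(G0[3:])
plan([(G0[:3]+[0,0,.10],t)],5.0)
E
```

```text
[0.58176319 0.15844303 0.2776673 ] [0.58238291 0.12675708 0.23518653] 1.2939807012853777 0.4922657048986051 0.05998278245609715
[[-0.55, -3.83, 1.02, -0.01, 0.013, -0.02, 5.0], [-0.49, -3.85, 0.98, -0.01, 0.013, -0.02, 5.0]]
```

Emit:
drive_tool(
  series=[
    [-0.5,-3.8,1.0,-0.01,0.013,-0.02,5.0],
    [-0.5,-3.4,0.8,-0.01,0.013,-0.02,5.0],
    [0,0,0,0,0,0,5.0],
  ],
)

```text
time: 47.35
eef_pos: [0.576, 0.1946, 0.2215]
eef_rot: [2.481, 0.043, 0.026]
contact_force: [-0.4, -0.3, -2.0]
gripper_width: 0.0597
```

```bash
python3 - <<'E'
from ik import *
g,a=curtip();print(pose()[0],g,a,phi())
G0=np.load("grasp_pose.npy");t=R.from_rotvec(G0[3:])
plan([(G0[:3]+[0,0,.05],t)],5.0)
pc=optics.capture("wrist");save(pc,"w21.png")
E
```

```text
[0.57604614 0.19457626 0.22153647] [0.57759359 0.16211518 0.17966902] 0.1819498540131832 2.1472329775156553
[[-0.51, -4.48, 3.63, -0.0, 0.01, -0.016, 5.0]]
```

The stand well shows at (270,62), straight ahead of the jar's foot. I'll bring it over the well in small steps.

Emit:
drive_tool(
  series=[
    [-0.4,-3.2,1.4,0,0.01,-0.016,5.0],
    [0,0,0,0,0,0,5.0],
  ],
)

```text
time: 47.65
eef_pos: [0.5769, 0.2025, 0.1966]
eef_rot: [2.477, 0.046, 0.038]
contact_force: [-1.3, 0.1, -2.1]
gripper_width: 0.06
```

```bash
python3 - <<'E'
from ik import *
g,a=curtip();print(pose()[0],g,a,phi())
G0=np.load("grasp_pose.npy");t=R.from_rotvec(G0[3:])
plan([(G0[:3]+[0,0,.06],t)],5.0)
E
```

```text
[0.57691595 0.20249811 0.19656947] [0.57899256 0.16989738 0.15483364] -0.049594077670420234 2.4585725753899754
[[-0.62, -1.72, 1.34, 0.004, -0.0, -0.017, 5.0]]
```

Emit:
drive_tool(
  series=[
    [-0.7,-1.7,1.3,0,0,-0.02,5.0],
    [-0.2,0,0,0,0,0,5.0],
  ],
)

```text
time: 47.9
eef_pos: [0.5703, 0.2036, 0.1782]
eef_rot: [2.476, 0.062, 0.034]
contact_force: [-0.2, 0.1, -2.3]
gripper_width: 0.0596
```

```bash
python3 - <<'E'
from ik import *
g,a=curtip();print(pose()[0],g,a,phi())
G0=np.load("grasp_pose.npy");t=R.from_rotvec(G0[3:])
plan([(G0[:3]+[0,0,.04],t)],5.0)
E
```

```text
[0.57026033 0.20363108 0.17817408] [0.57236082 0.17098176 0.13647745] -0.11814502728127962 3.0313257900327213
[[0.06, -1.71, 1.56, 0.005, -0.0, -0.005, 5.0]]
```

Emit:
drive_tool(
  series=[
    [0,-1.7,1.4,0.005,0,0,5.0],
    [0,-0.2,-0.1,0,0,0,5.0],
  ],
)

```text
time: 48.15
eef_pos: [0.5707, 0.2099, 0.156]
eef_rot: [2.481, 0.059, 0.035]
contact_force: [0.1, 0.2, -2.3]
gripper_width: 0.0602
```

```bash
python3 - <<'E'
from ik import *
g,a=curtip();print(pose()[0],g,a,phi())
G0=np.load("grasp_pose.npy");t=R.from_rotvec(G0[3:])
plan([(G0[:3]+[0,0,.022],t)],5.0)
E
```

```text
[0.57071652 0.20992181 0.15599684] [0.57284133 0.17748437 0.11413638] 0.16994966605842876 2.955800169144176
[[-0.02, -0.95, 1.62, -0.0, -0.001, -0.007, 5.0]]
```

Emit:
drive_tool(
  series=[
    [0,-0.9,1.5,0,0,-0.007,5.0],
    [0,0,0,0,0,0,5.0],
  ],
)

```text
time: 48.4
eef_pos: [0.5712, 0.208, 0.1372]
eef_rot: [2.48, 0.07, 0.032]
contact_force: [-0.5, 0.3, -2.6]
gripper_width: 0.0603
```

```bash
python3 - <<'E'
from ik import *
g,a=curtip();print(pose()[0],g,a,phi())
G0=np.load("grasp_pose.npy");t=R.from_rotvec(G0[3:])
plan([(G0[:3]+[0,0,.018],t)],5.0)
for n in("side","scene"):
    pc=optics.capture(n);a=(190,210,290,310) if n=="side" else (290,220,390,300)
    cv2.imwrite(f"pics/d_{n}.png",cv2.resize(pc["color"][a[1]:a[3],a[0]:a[2],::-1],None,fx=5.5,fy=5.5,interpolation=cv2.INTER_CUBIC))
E
```

```text
[0.57116102 0.20802631 0.13723983] [0.57331088 0.17557817 0.09538896] 0.15327796568044505 3.33359614048518
[[-0.03, -0.2, 0.34, 0.0, -0.002, 0.001, 5.0]]
```

The foot stands over the well in both pictures and the pose matches the original within 1 mm. I'll lower it straight down.

Emit:
drive_tool(
  series=[
    [0,-0.5,0.63,0,0,0,5.0],
    [0,-0.5,0.63,0,0,0,5.0],
    [0,-0.3,0.4,0,0,0,5.0],
  ],
)

```text
time: 48.88
eef_pos: [0.5726, 0.2102, 0.1304]
eef_rot: [2.47, 0.06, 0.044]
contact_force: [-6.1, 3.7, 15.0]
gripper_width: 0.0599
```

```bash
python3 - <<'E'
from ik import *
g,a=curtip();print(pose()[0],g,a,phi(),bot.get_state()["contact_force"])
G0=np.load("grasp_pose.npy");t=R.from_rotvec(G0[3:])
plan([(G0[:3],t)],5.0)
E
```

```text
[0.57260744 0.21023363 0.13042519] [0.57510902 0.17735816 0.08892885] -0.4629195281849192 3.124850674896598 [-6.11843848  3.68495792 15.01277304]
[[-0.21, -0.73, 1.34, 0.011, -0.008, -0.008, 5.0]]
```

It is touching the wall's rim about 15 mm too high. I'll lift slightly, correct, and look.

Emit:
drive_tool(
  series=[
    [-0.2,0.55,-0.55,0.01,0,0,5.0],
    [0,0,0,0,0,0,5.0],
  ],
)

```text
time: 49.12
eef_pos: [0.5707, 0.21, 0.1394]
eef_rot: [2.482, 0.061, 0.048]
contact_force: [-0.2, 0.8, -3.3]
gripper_width: 0.06
```

```bash
python3 - <<'E'
from ik import *
g,a=curtip();print(pose()[0],g,a,phi(),bot.get_state()["contact_force"])
G0=np.load("grasp_pose.npy");t=R.from_rotvec(G0[3:])
plan([(G0[:3]+[0,0,.02],t)],5.0)
ps=pose();pc=optics.capture("wrist");save(pc,"w22.png")
pc=optics.capture("side");a=(190,210,290,310)
cv2.imwrite(f"pics/d2.png",cv2.resize(pc["color"][a[1]:a[3],a[0]:a[2],::-1],None,fx=5.5,fy=5.5,interpolation=cv2.INTER_CUBIC))
E
```

```text
[0.57072438 0.20997815 0.13938827] [0.57333283 0.17761619 0.09749675] 0.23186536116516265 3.173346329756948 [-0.2359114   0.78318524 -3.28518647]
[[-0.01, -0.05, 0.47, -0.001, -0.01, -0.009, 5.0]]
```

```bash
python3 - <<'E'
from ik import *
r=R.from_euler('z',-3.2,degrees=True)
C=np.array([.571,.1745,0])
for n in("side","scene","wrist"):
    ps=pose();pc=optics.capture(n);c=cloud(pc) if n!="wrist" else wcloud(pc,ps)
    l=r.apply(c.reshape(-1,3)-C)*1000;z=l[:,2]
    ok=(abs(l[:,0])<45)&(abs(l[:,1])<45)&(pc["z_map"].ravel()>0)
    f=l[ok&(z>27)&(z<38)];w=l[ok&(z>19)&(z<24)]
    for nm,q in(("foot",f),("wall",w)):
        if len(q)>5:print(n,nm,len(q),"x",np.percentile(q[:,0],[1,5,50,95,99]).round(1),"y",np.percentile(q[:,1],[1,5,50,95,99]).round(1))
d=dict(np.load("side0.npz"));c=cloud(d);l=r.apply(c.reshape(-1,3)-C)*1000;z=l[:,2];ok=(abs(l[:,0])<45)&(abs(l[:,1])<45)
w=l[ok&(z>19)&(z<24)];print("side0 wall",np.percentile(w[:,0],[1,5,50,95,99]).round(1),np.percentile(w[:,1],[1,5,50,95,99]).round(1))
d=dict(np.load("scene0.npz"));c=cloud(d);l=r.apply(c.reshape(-1,3)-C)*1000;z=l[:,2];ok=(abs(l[:,0])<45)&(abs(l[:,1])<45)
w=l[ok&(z>19)&(z<24)];print("scene0 wall",np.percentile(w[:,0],[1,5,50,95,99]).round(1),np.percentile(w[:,1],[1,5,50,95,99]).round(1))
E
```

```text
side foot 116 x [-24.9 -23.8 -14.   25.5  27.4] y [-22.3 -18.1  25.3  31.8  32.7]
side wall 57 x [-32.1 -31.8 -24.1  31.2  33.7] y [-29.5 -27.7  31.1  36.2  36.4]
scene foot 74 x [-24.7 -19.2  25.   30.2  31. ] y [-20.4 -17.7  20.2  30.3  30.7]
scene wall 71 x [-30.2 -26.3  30.2  35.5  36.1] y [-29.8 -29.5  17.9  34.2  35.2]
wrist foot 2391 x [-25.3 -23.8   0.1  24.8  26.6] y [ 3.5 14.5 26.7 29.6 30.1]
wrist wall 1848 x [-32.7 -32.   -2.6  32.1  32.8] y [-27.2 -17.3  30.1  33.4  33.8]
side0 wall [-32.7 -31.5 -17.1  31.9  33.6] [-27.9 -25.5  21.4  36.1  37.4]
scene0 wall [-31.1 -28.3  22.5  34.9  36. ] [-30.6 -29.5  16.6  34.2  35.1]
```

The depth maps agree that the foot stands about 3 mm too far towards +y. I'll correct and lower in small checked steps.

Emit:
drive_tool(
  series=[
    [-0.1,0.25,0.2,0,0,0,5.0],
    [0,-0.3,0.45,0,0,0,5.0],
    [0,0,0,0,0,0,5.0],
  ],
)

```text
time: 49.75
eef_pos: [0.5695, 0.2055, 0.1313]
eef_rot: [2.48, 0.062, 0.043]
contact_force: [-0.3, 0.0, -1.0]
gripper_width: 0.0599
```

```bash
python3 - <<'E'
from ik import *
g,a=curtip();print(pose()[0],a,phi(),bot.get_state()["contact_force"])
G0=np.load("grasp_pose.npy");t=R.from_rotvec(G0[3:])
plan([(G0[:3]+[0,0,.012],t)],5.0)
E
```

```text
[0.5694889  0.20549054 0.13128621] 0.09939317015680871 3.153999232847707 [-0.25031999  0.03244186 -0.98727652]
[[0.14, -0.4, 0.19, 0.001, -0.007, -0.007, 5.0]]
```

Emit:
drive_tool(
  series=[
    [0.1,-0.22,0.0,0,0,0,5.0],
    [0,-0.2,0.28,0,0,0,5.0],
    [0,0,0,0,0,0,5.0],
  ],
)

```text
time: 50.12
eef_pos: [0.5699, 0.2067, 0.1305]
eef_rot: [2.472, 0.059, 0.041]
contact_force: [-1.5, -1.5, -1.1]
gripper_width: 0.0597
```

```bash
python3 - <<'E'
from ik import *
g,a=curtip();print(pose()[0],a,phi(),bot.get_state()["contact_force"])
G0=np.load("grasp_pose.npy");t=R.from_rotvec(G0[3:])
plan([(G0[:3]+[0,0,.006],t)],5.0)
E
```

```text
[0.5698618  0.2066997  0.13047398] -0.32841873461603655 3.04303153559856 [-1.52404899 -1.54397031 -1.0537897 ]
[[0.09, -0.63, 0.67, 0.008, -0.005, -0.008, 5.0]]
```

```bash
python3 - <<'E'
from ik import *
r=R.from_euler('z',-3.2,degrees=True)
C=np.array([.571,.1745,0])
for n in("side","scene","wrist"):
    ps=pose();pc=optics.capture(n);c=cloud(pc) if n!="wrist" else wcloud(pc,ps)
    if n=="wrist":save(pc,"w23.png")
    l=r.apply(c.reshape(-1,3)-C)*1000;z=l[:,2]
    ok=(abs(l[:,0])<40)&(abs(l[:,1])<40)&(pc["z_map"].ravel()>0)
    f=l[ok&(z>25)&(z<38)];w=l[ok&(z>19)&(z<23.5)]
    for nm,q in(("foot",f),("wall",w)):
        if len(q)>5:print(n,nm,len(q),"x",np.percentile(q[:,0],[1,5,50,95,99]).round(1),"y",np.percentile(q[:,1],[1,5,50,95,99]).round(1))
    col=pc["color"].reshape(-1,3).astype(int).sum(1)
    b=ok&(z>90)&(z<145)&(col>380);q=l[b];print(n,"bright cap",len(q),np.percentile(q[:,2],[5,25,50,75,95]).round(1) if len(q) else "", np.percentile(q[:,:2],[2,98],axis=0).round(1) if len(q) else "")
    k=ok&(abs(l[:,0])<24)&(abs(l[:,1])<24+6);print(np.histogram(z[k],bins=np.arange(0,150,6))[0])
E
```

```text
side foot 144 x [-25.  -23.8 -12.6  21.7  24.5] y [-25.3 -20.2  19.5  26.9  29.1]
side wall 93 x [-32.5 -31.7 -19.5  32.5  33.7] y [-30.  -27.1  22.8  36.   37.5]
side bright cap 82 [117.3 119.2 120.5 122.4 138.7] [[-28.  -31.4]
 [ 16.8   3.2]]
[49 10  5 17 78 59 34 32 28 31 29 23 35 25 17 10  2  3 10 47 37  8 13 11]
scene foot 108 x [-19.1 -14.4  23.4  29.7  31.9] y [-23.4 -22.1  12.2  25.8  27.1]
scene wall 71 x [-29.2 -27.2  25.7  35.2  35.7] y [-29.9 -29.3  23.4  34.3  35.6]
scene bright cap 189 [112.6 119.4 121.3 122.9 139.8] [[-26.2 -33.2]
 [ 30.5  13. ]]
[23 19  0  9 17 41  9 13 12  3  0  1  0  1  0  0  0  3 12 63 85  9 12 19]
wrist foot 2997 x [-25.6 -23.6   1.   23.6  25.8] y [ 1.1  9.9 20.6 24.8 25.6]
wrist wall 2446 x [-32.5 -31.8  -0.2  31.9  32.7] y [-28.3 -18.7  25.1  33.2  33.7]
wrist bright cap 881 [119.9 120.2 120.3 120.5 120.8] [[-24.3  -9. ]
 [ 24.6  37.9]]
[ 712   19    0  473 1322 1290  871  933 1017 1103 1197 1310 1399 1494
 1578 1676 1782 1810 1925 2070  843    0    0    0]
```

The foot is still on the wall top (bottom at about 21 mm), so the slack is in x. I'll lift 3 mm, go to the recorded grasp pose with x slightly larger, and try again.

Emit:
drive_tool(
  series=[
    [0.15,0.15,-0.35,0.006,-0.004,-0.006,5.0],
    [0.1,0,0,0,0,0,5.0],
  ],
)

```text
time: 50.52
eef_pos: [0.5729, 0.2085, 0.1326]
eef_rot: [2.482, 0.067, 0.034]
contact_force: [-0.1, -0.5, -2.7]
gripper_width: 0.0601
```

```bash
python3 - <<'E'
from ik import *
g,a=curtip();s=bot.get_state();print(pose()[0],a,phi(),s["contact_force"],s["torque"])
G0=np.load("grasp_pose.npy");t=R.from_rotvec(G0[3:])
plan([(G0[:3]+[0.0005,0,.010],t)],5.0)
E
```

```text
[0.57285351 0.208549   0.13258204] 0.2704369449817321 3.2516876036885964 [-0.06685555 -0.49437834 -2.7430443 ] [0.93680046 0.07956546 0.05657224]
[[-0.16, -0.37, 0.63, -0.002, -0.002, -0.001, 5.0]]
```

Emit:
drive_tool(
  series=[
    [-0.1,-0.3,0.6,0,0,0,5.0],
    [0,-0.2,0.35,0,0,0,5.0],
  ],
)

```text
time: 50.78
eef_pos: [0.5727, 0.2089, 0.1306]
eef_rot: [2.476, 0.062, 0.041]
contact_force: [-8.8, 3.5, 16.3]
gripper_width: 0.0599
```

```bash
python3 - <<'E'
from ik import *
g,a=curtip();s=bot.get_state();print(pose()[0],a,phi(),s["contact_force"],s["torque"])
G0=np.load("grasp_pose.npy");t=R.from_rotvec(G0[3:])
plan([(G0[:3]+[0.0005,0,.0],t)],5.0)
E
```

```text
[0.57265783 0.20894547 0.13064409] -0.0952680255338052 3.165775719324856 [-8.82900596  3.48465524 16.31616765] [-0.87557081  1.07156962 -0.87520169]
[[-0.16, -0.83, 1.28, 0.004, -0.006, -0.006, 5.0]]
```

```bash
python3 - <<'E'
from ik import *
G0=np.load("grasp_pose.npy");t=R.from_rotvec(G0[3:]);z=t.as_matrix()[:,2];print("a0",np.rad2deg(np.arctan2(-z[2],z@JX))-52)
r=R.from_euler('z',-3.2,degrees=True);C=np.array([.571,.1745,0])
ps=pose();print(ps[0])
pc=optics.capture("wrist");c=wcloud(pc,ps);save(pc,"w24.png");np.savez("w24.npz",pos=ps[0],rot=ps[1].as_rotvec(),**pc)
l=r.apply(c.reshape(-1,3)-C).reshape(420,560,3)*1000
# jar +y face: sample central column
for u in(250,262,278,290,305):
    col=l[:,u];print(u,[tuple(col[v].round(1)) for v in range(150,345,24)])
E
```

```text
a0 0.1545989324700372
[0.57265783 0.20894547 0.13064409]
250 [(np.float64(-9.8), np.float64(25.6), np.float64(22.5)), (np.float64(-9.9), np.float64(18.9), np.float64(32.3)), (np.float64(-9.3), np.float64(19.7), np.float64(47.3)), (np.float64(-8.6), np.float64(22.4), np.float64(61.9)), (np.float64(-8.3), np.float64(21.9), np.float64(73.1)), (np.float64(-8.0), np.float64(21.6), np.float64(83.7)), (np.float64(-7.7), np.float64(22.7), np.float64(94.2)), (np.float64(-7.5), np.float64(23.6), np.float64(104.0)), (np.float64(-7.1), np.float64(26.7), np.float64(113.6))]
262 [(np.float64(-3.9), np.float64(25.9), np.float64(23.0)), (np.float64(-3.7), np.float64(23.3), np.float64(36.1)), (np.float64(-3.5), np.float64(23.7), np.float64(50.3)), (np.float64(-3.3), np.float64(24.9), np.float64(63.4)), (np.float64(-3.1), np.float64(25.2), np.float64(74.8)), (np.float64(-2.9), np.float64(27.4), np.float64(86.2)), (np.float64(-2.9), np.float64(26.4), np.float64(95.5)), (np.float64(-2.8), np.float64(27.8), np.float64(105.0)), (np.float64(-2.7), np.float64(29.5), np.float64(114.1))]
278 [(np.float64(3.9)
[... 793 characters left out ...]
5), np.float64(85.6)), (np.float64(7.4), np.float64(26.2), np.float64(95.5)), (np.float64(7.1), np.float64(27.1), np.float64(105.0)), (np.float64(6.8), np.float64(29.1), np.float64(114.2))]
305 [(np.float64(16.9), np.float64(28.0), np.float64(25.2)), (np.float64(17.0), np.float64(18.9), np.float64(32.8)), (np.float64(15.9), np.float64(20.7), np.float64(48.4)), (np.float64(15.2), np.float64(20.6), np.float64(61.2)), (np.float64(14.3), np.float64(22.7), np.float64(73.9)), (np.float64(13.6), np.float64(23.8), np.float64(85.0)), (np.float64(13.1), np.float64(23.9), np.float64(94.9)), (np.float64(12.7), np.float64(23.9), np.float64(104.3)), (np.float64(11.9), np.float64(29.0), np.float64(114.3))]
```

```bash
python3 - <<'E'
from ik import *
G0=np.load("grasp_pose.npy");print(R.from_rotvec(G0[3:]).as_matrix().round(4).tolist());print(pose()[1].as_matrix().round(4).tolist())
d=dict(np.load("w24.npz"));ps=(d["pos"],R.from_rotvec(d["rot"]));c=wcloud(d,ps)
r=R.from_euler('z',-3.2,degrees=True);C=np.array([.571,.1745,0])
l=r.apply(c.reshape(-1,3)-C).reshape(420,560,3)*1000
for v in range(100,192,4):
    print(v,[tuple(int(round(k)) for k in l[v,u]) for u in(212,222,232,245,260,275,290,305,318,328,338)])
im=d["color"][...,::-1][80:220,180:380];cv2.imwrite("pics/w24z.png",cv2.resize(im,None,fx=4,fy=4,interpolation=cv2.INTER_CUBIC))
E
```

```text
[[0.9984, 0.0409, 0.039], [0.0562, -0.7886, -0.6123], [0.0057, 0.6135, -0.7897]]
[[0.9984, 0.0348, 0.0455], [0.0555, -0.7862, -0.6155], [0.0143, 0.617, -0.7868]]
100 [(-28, 44, 5), (-23, 44, 5), (-18, 44, 5), (-12, 43, 5), (-5, 44, 6), (3, 43, 5), (10, 43, 5), (18, 43, 5), (24, 44, 6), (29, 43, 5), (34, 43, 5)]
104 [(-29, 42, 5), (-24, 41, 4), (-18, 42, 6), (-12, 41, 6), (-5, 41, 6), (3, 40, 5), (10, 41, 6), (18, 41, 6), (24, 40, 4), (29, 41, 5), (34, 41, 5)]
108 [(-29, 39, 5), (-24, 38, 4), (-19, 39, 5), (-12, 37, 4), (-5, 39, 6), (3, 39, 6), (10, 38, 5), (18, 37, 5), (24, 38, 5), (29, 39, 6), (35, 38, 5)]
112 [(-29, 37, 6), (-24, 36, 4), (-19, 36, 5), (-12, 36, 5), (-5, 35, 5), (3, 35, 5), (10, 35, 4), (18, 35, 5), (25, 35, 5), (30, 36, 5), (35, 35, 5)]
116 [(-30, 34, 5), (-24, 34, 6), (-19, 33, 5), (-13, 33, 5), (-5, 33, 5), (3, 33, 5), (10, 33, 5), (18, 32, 5), (25, 33, 6), (30, 33, 5), (35, 32, 5)]
120 [(-30, 33, 7), (-24, 33, 8), (-19, 32, 7), (-12, 33, 8), (-5, 33, 8), (3, 33, 9), (10, 32, 8), (18, 33, 9), (24, 33, 8), (29, 34, 10), (35, 31, 6)]
124 [(-29, 33, 10), (-24, 32, 1
[... 1982 characters left out ...]
5), (17, 20, 32), (24, 19, 31), (31, 8, 22), (42, -13, 5)]
176 [(-33, 3, 20), (-29, -6, 13), (-19, 15, 30), (-12, 17, 32), (-5, 23, 37), (2, 26, 40), (9, 23, 38), (17, 20, 35), (24, 16, 32), (31, 4, 22), (42, -16, 5)]
180 [(-38, -18, 6), (-29, -7, 15), (-20, 12, 30), (-12, 17, 35), (-5, 23, 39), (2, 27, 43), (9, 24, 40), (17, 20, 37), (23, 17, 35), (32, 0, 21), (43, -21, 5)]
184 [(-39, -23, 5), (-29, -9, 16), (-20, 12, 33), (-12, 17, 37), (-5, 24, 42), (2, 27, 45), (9, 23, 42), (17, 20, 40), (23, 17, 37), (32, -4, 21), (43, -25, 5)]
188 [(-39, -27, 6), (-29, -10, 19), (-19, 13, 36), (-12, 18, 40), (-5, 23, 45), (2, 27, 47), (9, 24, 45), (16, 21, 43), (23, 17, 40), (37, -29, 5), (44, -30, 5)]
```

The enlarged view shows the foot's edge from (175,290) to (580,262) against a level wall edge. The jar has turned about 3.5° anticlockwise in the grip and sits 2.4 mm towards +x. I'll lift slightly, turn it back, and look again.

Emit:
drive_tool(
  series=[
    [0,0.35,-0.4,0,0,0,5.0],
    [-0.05,0,0,0,-0.05,0.038,5.0],
    [0,0,0,0,0,0,5.0],
  ],
)

```text
time: 51.2
eef_pos: [0.5723, 0.2094, 0.1353]
eef_rot: [2.48, -0.006, -0.004]
contact_force: [0.3, -0.3, -2.9]
gripper_width: 0.0595
```

```bash
cat > foot.py <<'E'
from ik import *
def foot(name):
    ps=pose();d=optics.capture("wrist");c=wcloud(d,ps);g,a=curtip();s=bot.get_state()
    print("TCP",ps[0].round(4),"tip",round(a,2),"phi",round(phi(),2),"xz",ps[1].as_matrix()[2,0].round(4),np.round(s["contact_force"],1))
    r=R.from_euler('z',-3.2,degrees=True);C=np.array([.571,.1745,0])
    l=r.apply(c.reshape(-1,3)-C).reshape(420,560,3)*1000
    im=d["color"][...,::-1][80:220,180:380];cv2.imwrite(f"pics/{name}.png",cv2.resize(im,None,fx=4,fy=4,interpolation=cv2.INTER_CUBIC))
    z=l[...,2]
    # wall +y outer face
    m=(z>9)&(z<18)&(abs(l[...,0])<28)&(l[...,1]>28)&(l[...,1]<38);q=l[m];k=np.polyfit(q[:,0],q[:,1],1);print("wall +y face y,slope deg",k[1].round(2),np.rad2deg(k[0]).round(2),len(q))
    return l
E
python3 - <<'E'
from foot import *
l=foot("f1");np.save("l.npy",l)
for v in range(136,180,4):
    print(v,[tuple(int(round(k)) for k in l[v,u]) for u in(212,222,232,245,260,275,290,305,318,328,338)])
E
```

```text
TCP [0.5723 0.2094 0.1353] tip 0.15 phi -0.25 xz -0.0011 [ 0.6  0.3 -2.5]
wall +y face y,slope deg 32.93 0.21 1256
136 [(-31, 32, 20), (-26, 32, 21), (-21, 32, 22), (-15, 31, 21), (-7, 31, 21), (0, 30, 21), (8, 30, 22), (15, 29, 21), (23, 14, 5), (29, 14, 6), (32, 28, 21)]
140 [(-32, 30, 21), (-27, 29, 21), (9, 141, 139), (-18, 13, 5), (-10, 13, 6), (-1, 12, 5), (7, 11, 5), (16, 11, 5), (23, 11, 5), (29, 11, 5), (32, 25, 21)]
144 [(-32, 27, 21), (-29, 21, 16), (-26, 11, 6), (-19, 9, 5), (-10, 10, 6), (-1, 9, 5), (7, 9, 6), (16, 8, 5), (23, 7, 5), (29, 10, 8), (32, 24, 22)]
148 [(-39, 8, 5), (-29, 20, 17), (-26, 9, 7), (-19, 7, 5), (-10, 6, 5), (0, 27, 26), (7, 27, 27), (15, 27, 27), (21, 28, 28), (29, 8, 9), (32, 20, 21)]
152 [(-39, 6, 6), (-28, 20, 21), (-21, 27, 28), (-15, 27, 28), (-7, 27, 29), (0, 28, 30), (7, 28, 30), (15, 28, 31), (21, 29, 32), (29, 6, 11), (33, 17, 21)]
156 [(-40, 2, 5), (-29, 18, 21), (-21, 28, 31), (-14, 27, 31), (-7, 27, 32), (0, 28, 33), (7, 27, 33), (14, 28, 33), (21, 28, 33), (26, 27, 33), (36, -3, 5)]
160 [(-41, -2, 5), (-26, 26, 32), (-21, 27, 33), (-14, 26, 33), (-7, 27, 34), (0, 26, 34), (7, 27, 35), (14, 26, 35), (21, 27, 35), (29, -2, 9), (36, -7, 5)]
164 [(-42, -6, 5), (-26, 27, 35), (-21, 27, 35), (-14, 26, 35), (-7, 25, 35), (0, 28, 38), (7, 25, 35), (14, 24, 35), (21, 25, 36), (29, -3, 12), (37, -11, 5)]
168 [(9, 141, 139), (-31, 9, 22), (-21, 24, 35), (-15, 23, 35), (-7, 24, 36), (0, 28, 40), (7, 23, 37), (14, 21, 35), (21, 21, 35), (29, -6, 12), (37, -14, 5)]
172 [(-44, -13, 5), (-32, 4, 21), (-22, 21, 35), (-15, 20, 35), (-7, 23, 39), (0, 28, 43), (7, 23, 39), (14, 20, 37), (21, 19, 36), (29, -7, 14), (37, -19, 5)]
176 [(-44, -17, 6), (-32, 1, 21), (-22, 17, 35), (-15, 18, 36), (-7, 23, 41), (0, 28, 45), (7, 24, 42), (14, 20, 39), (21, 15, 36), (29, -10, 15), (38, -22, 5)]
```

The foot's edge is now parallel to the wall and centred in x, and 1.8 mm too far towards +y. I'll shift it and lower.

Emit:
drive_tool(
  series=[
    [0,0.12,0.1,0,0,0,5.0],
    [0,0,0,0,0,0,5.0],
  ],
)

```text
time: 51.5
eef_pos: [0.5715, 0.2076, 0.1342]
eef_rot: [2.48, -0.003, -0.005]
contact_force: [-0.0, -0.4, -3.7]
gripper_width: 0.0596
```

```bash
python3 - <<'E'
from foot import *
l=foot("f2")
for v in range(144,164,4):
    print(v,[tuple(int(round(k)) for k in l[v,u]) for u in(212,222,232,245,260,275,290,305,318,328,338)])
print(pose()[1].inv().apply([0,0,-1]).round(3))
E
```

```text
TCP [0.5715 0.2076 0.1342] tip 0.15 phi -0.17 xz -0.003 [ 0.4 -0.4 -2.5]
wall +y face y,slope deg 32.95 0.17 1282
144 [(-39, 11, 5), (-29, 23, 18), (-27, 10, 6), (-19, 10, 6), (-11, 8, 5), (-2, 9, 6), (6, 9, 6), (15, 7, 5), (22, 6, 5), (28, 7, 6), (31, 23, 21)]
148 [(-40, 7, 5), (-29, 22, 21), (-28, 7, 5), (-20, 6, 5), (-11, 5, 5), (-1, 26, 26), (6, 26, 27), (14, 26, 27), (20, 26, 27), (28, 3, 5), (31, 20, 22)]
152 [(-40, 4, 5), (-29, 20, 21), (-22, 25, 26), (-16, 26, 27), (-8, 26, 28), (-1, 26, 29), (6, 27, 30), (14, 26, 30), (20, 26, 30), (29, -2, 4), (31, 17, 21)]
156 [(-41, 1, 5), (-30, 17, 21), (-22, 25, 29), (-16, 25, 30), (-8, 25, 30), (-1, 27, 32), (6, 26, 32), (13, 26, 32), (20, 26, 32), (25, 25, 31), (31, 14, 21)]
160 [(-42, -3, 5), (-27, 25, 32), (-22, 26, 32), (-15, 26, 33), (-8, 25, 33), (-1, 25, 33), (6, 25, 34), (13, 25, 34), (20, 25, 34), (29, -7, 5), (32, 10, 21)]
[ 0.003 -0.614  0.789]
```

Emit:
drive_tool(
  series=[
    [0.08,-0.3,0.42,0,0,0,5.0],
    [0,-0.28,0.42,0,0,0,5.0],
  ],
)

```text
time: 51.8
eef_pos: [0.5723, 0.2075, 0.1236]
eef_rot: [2.481, -0.002, -0.004]
contact_force: [-0.9, 0.3, -2.3]
gripper_width: 0.06
```

```bash
python3 - <<'E'
from foot import *
l=foot("f3")
E
```

```text
TCP [0.5723 0.2075 0.1236] tip 0.16 phi -0.14 xz -0.0024 [-0.7  0.  -2.5]
wall +y face y,slope deg 32.93 0.2 1462
```

The foot is inside the well now (z = 0.1236, no contact force). I'll lower it the last 8 mm.

Emit:
drive_tool(
  series=[
    [0,-0.3,0.4,0,0,0,5.0],
    [0,-0.18,0.22,0,0,0,5.0],
  ],
)

```text
time: 52.1
eef_pos: [0.5718, 0.2073, 0.1154]
eef_rot: [2.478, -0.002, -0.006]
contact_force: [-2.8, 2.6, 8.9]
gripper_width: 0.0599
```

```bash
python3 - <<'E'
from foot import *
l=foot("f4")
E
```

```text
TCP [0.5718 0.2073 0.1154] tip 0.06 phi -0.16 xz -0.0038 [-1.6 -0.2  2.1]
wall +y face y,slope deg 32.95 0.23 1659
```

Seated at the original height. I'll release and retreat.

Emit:
drive_tool(
  series=[
    [0,0,0,0,0,0,8.5],
    [0,0,0,0,0,0,8.5],
    [0,0,0,0,0,0,8.5],
    [0,0.5,-1.2,0,0,0,8.5],
    [0,1.2,-3,0,0,0,8.5],
    [0,2,-5,0,0,0,8.5],
    [0,2,-5,0,0,0,8.5],
    [0,0,0,0,0,0,8.5],
  ],
)

```text
time: 53.15
eef_pos: [0.5734, 0.2516, 0.2713]
eef_rot: [2.479, -0.003, -0.001]
contact_force: [-0.0, 0.6, -0.5]
gripper_width: 0.0851
```

```bash
python3 - <<'E'
from ik import *
ps=pose();print(ps[0],np.array(bot.get_state()["joint_pos"]).round(2))
pc=optics.capture("wrist");save(pc,"w25.png");bar(pc,ps)
c=wcloud(pc,ps)
pc=optics.capture("side");cv2.imwrite(f"pics/d5.png",cv2.resize(pc["color"][210:320,180:300,::-1],None,fx=5,fy=5,interpolation=cv2.INTER_CUBIC))
E
```

```text
[0.57335026 0.25160419 0.27126139] [-0.59  0.77 -0.09  1.36  0.57  1.49 -0.86]
bar ((570.05126953125, 175.5028839111328), (19.782175064086914, 8.749297142028809), 58.526039123535156) 392
disc [0.54004813 0.14509581] [0.60021807 0.20609311] 0.10458484534209733
```

Jar seated: disc at 104.6 mm, centre (0.570, 0.1755), bar at 58.5°. Next I'll close the cap, −88°.

```bash
python3 - <<'E'
from ik import *
plan([([.57,.20,.30],tphi(0)),([.5702,.1755,.25],tphi(148.5))],3.0)
E
```

```text
[[-0.05, 1.48, 0.11, 0.167, 0.002, -0.0, 3.0], [-0.05, 1.48, -0.13, 0.167, 0.002, -0.0, 3.0], [-0.05, 1.43, -0.38, 0.167, 0.002, -0.0, 3.0], [-0.05, 1.35, -0.61, 0.167, 0.002, -0.0, 3.0], [0.0, 0.16, 0.33, 0.0, 0.0, -0.173, 3.0], [-0.03, 0.16, 0.33, 0.0, 0.0, -0.173, 3.0], [-0.05, 0.15, 0.33, 0.0, 0.0, -0.173, 3.0], [-0.08, 0.14, 0.33, 0.0, 0.0, -0.173, 3.0]]
[[-0.1, 0.13, 0.33, 0.0, 0.0, -0.173, 3.0], [-0.12, 0.11, 0.33, 0.0, 0.0, -0.173, 3.0], [-0.14, 0.08, 0.33, 0.0, 0.0, -0.173, 3.0], [-0.15, 0.06, 0.33, 0.0, 0.0, -0.173, 3.0], [-0.16, 0.03, 0.33, 0.0, 0.0, -0.173, 3.0], [-0.16, 0.0, 0.33, 0.0, 0.0, -0.173, 3.0], [-0.16, -0.02, 0.33, 0.0, 0.0, -0.173, 3.0], [-0.15, -0.05, 0.33, 0.0, 0.0, -0.173, 3.0]]
[[-0.14, -0.08, 0.33, 0.0, 0.0, -0.173, 3.0], [-0.13, -0.1, 0.33, 0.0, 0.0, -0.173, 3.0], [-0.11, -0.12, 0.33, 0.0, 0.0, -0.173, 3.0]]
```

Emit:
drive_tool(
  series=[
    [0,1.5,0.1,0.167,0,0,3.0],
    [0,1.5,-0.1,0.167,0,0,3.0],
    [0,1.4,-0.4,0.167,0,0,3.0],
    [0,1.4,-0.6,0.167,0,0,3.0],
    [0,0.1,0.3,0,0,-0.173,3.0],
    [0,0.1,0.3,0,0,-0.173,3.0],
    [0,0.1,0.3,0,0,-0.173,3.0],
    [0,0.1,0.3,0,0,-0.173,3.0],
  ],
)

```text
time: 54.25
eef_pos: [0.568, 0.1851, 0.2739]
eef_rot: [-2.936, -1.075, 0.046]
contact_force: [0.5, -0.2, 0.1]
gripper_width: 0.03
```

Emit:
drive_tool(
  series=[
    [0,0,0.3,0,0,-0.18,3.0],
    [0,0,0.3,0,0,-0.18,3.0],
    [0,0,0.3,0,0,-0.18,3.0],
    [0,0,0.3,0,0,-0.18,3.0],
    [0,0,0.3,0,0,-0.18,3.0],
    [0,0,0,0,0,-0.18,3.0],
    [0,0,0,0,0,-0.18,3.0],
    [0,0,0,0,0,-0.18,3.0],
  ],
)

```text
time: 55.25
eef_pos: [0.5609, 0.1751, 0.2431]
eef_rot: [-1.42, -2.745, 0.062]
contact_force: [0.4, -0.8, -0.4]
gripper_width: 0.0298
```

```bash
python3 - <<'E'
from ik import *
s=bot.get_state();print(pose()[0],phi(),np.array(s["joint_pos"]).round(2))
plan([([.5702,.1755,.24],tphi(148.5))],3.0)
E
```

```text
[0.56094031 0.17506047 0.24309125] 125.2386865968743 [ 0.17  0.76 -0.9   1.63  0.61  1.13  1.29]
[[-0.17, 0.27, 0.08, -0.018, -0.013, -0.135, 3.0], [-0.2, 0.24, 0.09, -0.018, -0.013, -0.135, 3.0], [-0.23, 0.21, 0.1, -0.018, -0.013, -0.135, 3.0]]
```

Emit:
drive_tool(
  series=[
    [-0.2,0.3,0,-0.018,-0.013,-0.135,3.0],
    [-0.2,0.3,0,-0.018,-0.013,-0.135,3.0],
    [-0.2,0.2,0,-0.018,-0.013,-0.12,3.0],
    [0,0,0,0,0,0,3.0],
  ],
)

```text
time: 55.75
eef_pos: [0.5683, 0.1712, 0.235]
eef_rot: [-0.856, -3.013, 0.014]
contact_force: [-0.1, -1.0, 0.4]
gripper_width: 0.0303
```

```bash
python3 - <<'E'
from ik import *
ps=pose();print(ps[0],phi())
p=optics.capture("wrist");save(p,"w26.png");bar(p,ps)
plan([([.5703,.1754,.212],tphi(148.5))],3.0)
E
```

```text
[0.56830472 0.17123274 0.23495517] 148.2740716877987
bar ((570.109130859375, 173.75546264648438), (20.317890167236328, 7.9796624183654785), 55.67580795288086) 441
disc [0.54019559 0.14397982] [0.59993831 0.20480126] 0.10463568127157932
[[0.03, 0.49, 2.29, -0.011, -0.006, -0.005, 3.0]]
```

Emit:
drive_tool(
  series=[
    [0,0.4,2.2,-0.011,-0.006,0.02,3.0],
    [0,0,0,0,0,0,3.0],
  ],
)

```text
time: 56.05
eef_pos: [0.5697, 0.1737, 0.2115]
eef_rot: [-0.896, -3.009, 0.003]
contact_force: [0.2, -0.8, -0.6]
gripper_width: 0.0297
```

```bash
python3 - <<'E'
from ik import *
ps=pose();print(ps[0],phi())
plan([([.5702,.1748,.187],tphi(147))],3.0)
E
```

```text
[0.56969379 0.17373877 0.2115101 ] 146.8498931229871
[[0.01, 0.12, 2.45, -0.003, -0.001, -0.003, 3.0]]
```

Emit:
drive_tool(
  series=[
    [0,0.12,2.2,0,0,0,3.0],
    [0,0,0.2,0,0,0,3.0],
  ],
)

```text
time: 56.3
eef_pos: [0.5705, 0.1747, 0.1867]
eef_rot: [-0.897, -3.009, 0.004]
contact_force: [0.4, -1.0, -0.6]
gripper_width: 0.0299
```

```bash
python3 - <<'E'
from ik import *
ps=pose();print(ps[0],phi())
plan([([.5702,.1748,.1865],tphi(147))],3.0)
E
```

```text
[0.57050808 0.17470921 0.18667143] 146.78703018710254
[[0.03, -0.01, 0.02, -0.003, -0.001, -0.004, 3.0]]
```

Emit:
drive_tool(
  series=[
    [0,0,0,0,0,0,0.4],
    [0,0,0,0,0,0,0.4],
    [0,0,0,0,0,0,0.4],
    [0,0,0,0,0,0,0.4],
  ],
  force=50,
)

```text
time: 56.8
eef_pos: [0.5705, 0.1749, 0.1868]
eef_rot: [-0.897, -3.009, 0.003]
contact_force: [0.9, 0.8, -2.9]
gripper_width: 0.0062
```

Emit:
drive_tool(
  series=[
    [0,0,0,0,0,0.15,0.4],
    [0,0,0,0,0,0.15,0.4],
    [0,0,0,0,0,0.15,0.4],
    [0,0,0,0,0,0.15,0.4],
    [0,0,0,0,0,0.15,0.4],
    [0,0,0,0,0,0.15,0.4],
    [0,0,0,0,0,0.15,0.4],
    [0,0,0,0,0,0,0.4],
  ],
)

```text
time: 57.8
eef_pos: [0.5702, 0.1757, 0.187]
eef_rot: [-2.317, -2.119, 0.0]
contact_force: [-0.6, -0.6, -3.0]
gripper_width: 0.0062
```

```bash
python3 - <<'E'
from ik import *
s=bot.get_state();print(pose()[0],phi(),s["gripper_width"],s["contact_force"],np.array(s["joint_pos"]).round(2))
plan([([.5704,.1748,.1866],tphi(57.8))],.4)
E
```

```text
[0.57015603 0.17573562 0.18698793] 84.88538926968141 0.006240740074504799 [-0.57239605 -0.58666832 -2.98872569] [ 0.06  0.75 -0.67  1.7   0.58  0.9   0.63]
[[-0.03, 0.01, 0.01, -0.0, -0.0, 0.158, 0.4], [-0.03, 0.02, 0.01, -0.0, -0.0, 0.158, 0.4], [-0.03, 0.02, 0.01, -0.0, -0.0, 0.158, 0.4]]
```

Emit:
drive_tool(
  series=[
    [0,0,0,0,0,0.16,0.4],
    [0,0,0,0,0,0.16,0.4],
    [0,0,0,0,0,0.16,0.4],
    [0,0,0,0,0,0,0.4],
  ],
)

```text
time: 58.3
eef_pos: [0.5702, 0.1763, 0.1869]
eef_rot: [-2.754, -1.505, -0.001]
contact_force: [1.3, 1.0, -2.9]
gripper_width: 0.0064
```

```bash
python3 - <<'E'
from ik import *
s=bot.get_state();print(pose()[0],phi(),s["gripper_width"],s["contact_force"])
E
```

```text
[0.57024921 0.17632057 0.18693789] 57.30584153796186 0.006365734445282359 [ 1.31299528  0.98274532 -2.90990573]
```

Turned by 89.5°. I'll open, lift, and check.

Emit:
drive_tool(
  series=[
    [0,0,0,0,0,0,3.0],
    [0,0,0,0,0,0,3.0],
    [0,0,0,0,0,0,3.0],
    [0,0,-4,0,0,0,3.0],
    [0,-2,-5,0,0,0,3.0],
    [0,-4,-3,0,0,0,3.0],
    [0,0,0,0,0,0,3.0],
  ],
)

```text
time: 59.18
eef_pos: [0.5192, 0.2092, 0.3116]
eef_rot: [-2.746, -1.516, -0.004]
contact_force: [1.1, -0.5, -0.8]
gripper_width: 0.03
```

```bash
python3 - <<'E'
from ik import *
ps=pose();print(ps[0],phi())
p=optics.capture("wrist");bar(p,ps);c=wcloud(p,ps);z=c[...,2]
cv2.imwrite("pics/w27.png",cv2.resize(p["color"][90:300,160:400,::-1],None,fx=3,fy=3,interpolation=cv2.INTER_CUBIC))
E
```

```text
[0.51920511 0.20915823 0.31163877] 57.79509826629662
bar ((570.2153930664062, 174.44976806640625), (7.320214748382568, 19.559856414794922), 57.592552185058594) 204
disc [0.54050323 0.144662  ] [0.60123305 0.20445476] 0.1043979273643588
```

The cap reads −0.045 rad (closed). Before going behind the lid I'll check what stands back there.

```bash
python3 - <<'E'
from ik import *
p=optics.capture("side");save(p,"s13.png")
for n in("side","scene"):
    if n=="scene":p=optics.capture(n);save(p,"sc13.png")
    c=cloud(p);ok=p["z_map"]>0
    for y0 in np.arange(-.34,0,.04):
        o=[]
        for x0 in np.arange(.62,.96,.03):
            m=ok&(c[...,1]>y0)&(c[...,1]<y0+.04)&(c[...,0]>x0)&(c[...,0]<x0+.03)&(c[...,2]<.5)
            o.append(int(1000*c[m][:,2].max()) if m.sum() else -1)
        print(n,round(y0,2),o)
m=None
E
```

```text
side -0.34 [116, 114, -1, -1, -1, -1, 150, 149, -1, -1, -1, 99]
side -0.3 [126, 271, 270, -1, 44, 99, 119, -1, -1, -1, 100, 100]
side -0.26 [135, 276, 275, -1, 78, 92, -1, -1, -1, 46, 97, 97]
side -0.22 [121, 272, 285, 0, -1, -1, -1, -1, -1, 38, -1, -1]
side -0.18 [117, 253, 276, 3, -1, -1, -1, 71, 71, 68, 35, -1]
side -0.14 [116, 240, 275, 0, 0, 0, 44, 71, 71, 69, 36, -1]
side -0.1 [114, 43, 1, 3, 0, 0, 41, 70, 68, 71, 35, -1]
side -0.06 [3, 4, 2, 2, -1, 4, 42, 69, 72, 70, 64, -1]
side -0.02 [3, 9, 89, 90, 3, 3, 38, 69, 69, 70, 66, 0]
scene -0.34 [119, 117, 3, 4, 96, 151, 153, 154, 154, 154, 153, 147]
scene -0.3 [116, 272, 273, 4, 94, 103, 152, 153, 155, 153, 149, 103]
scene -0.26 [-1, 274, 276, 3, 88, 97, 97, 99, 97, 98, 98, 97]
scene -0.22 [123, 227, 286, 4, 5, 4, 1, 0, 41, 40, 5, 2]
scene -0.18 [125, 210, 277, 5, 4, 5, 69, 71, 69, 71, 35, 4]
scene -0.14 [119, 195, 277, 4, 4, 4, 40, 71, 70, 70, 41, 3]
scene -0.1 [117, 104, 4, 5, 4, 4, 42, 71, 72, 72, 42, 4]
scene -0.06 [4, -1, 4, 5, 4, 5, 40, 70, 70, 71, 52, 3]
scene -0.02 [3, 3, 94, 94, 5, 3, 4, 72, 72, 72, 70, 3]
```

Nothing behind the lid is above 0.16 m. I'll plan the way round and the closing arc.

```bash
cat > lid.py <<'E'
from ik import *
TM=frame([0,0,-1],MY)
def LP(a,Rr=.13,push=.004):
    n=np.array([np.sin(a),np.cos(a)]);x=-Rr*np.cos(a)+(.008-push)*n[0]+.011*min(1,max(0,np.sin(a)*1.2));z=.128+Rr*np.sin(a)+(.008-push)*n[1]
    q=HINGE+MX*x;q[2]=z+.073;return q
E
python3 - <<'E'
from lid import *
print(HINGE, LP(1.75),LP(1.0),LP(0))
q=LP(1.75,.12,-.02);print(q)
plan([([.60,0,.39],TM),([.70,-.15,.41],TM),(q+[0,0,.09],TM)],0.0)
E
```

```text
[ 0.65749876 -0.19194128  0.128     ] [ 0.69536793 -0.19620045  0.32820519] [ 0.60197542 -0.18569653  0.31255244] [ 0.52831327 -0.1774117   0.205     ]
[ 0.71706434 -0.19864066  0.31408742]
[[-3.25, 4.4, -2.07, -0.001, 0.0, -0.115, 0.0], [-3.73, 4.0, -2.07, -0.001, 0.0, -0.115, 0.0], [-4.16, 3.55, -2.06, -0.001, 0.0, -0.115, 0.0], [-4.54, 3.06, -2.06, -0.001, 0.0, -0.115, 0.0], [-3.45, 2.9, -0.5, 0.0, -0.0, 0.0, 0.0], [-3.45, 2.9, -0.5, 0.0, -0.0, -0.0, 0.0], [-3.45, 2.9, -0.5, 0.0, -0.0, -0.0, 0.0], [-3.45, 2.9, -0.5, 0.0, -0.0, 0.0, 0.0]]
[[-4.64, 2.24, 0.59, 0.0, 0.0, 0.0, 0.0]]
```

Emit:
drive_tool(
  series=[
    [-3.25,4.4,-2.2,0,0,-0.115,0.0],
    [-3.7,4.0,-2.2,0,0,-0.115,0.0],
    [-4.2,3.5,-2.2,0,0,-0.115,0.0],
    [-4.5,3.1,-2.2,0,0,-0.115,0.0],
    [-3.4,2.9,-1.0,0,0,0,0.0],
    [-3.4,2.9,-0.6,0,0,0,0.0],
    [-2,2,-0.5,0,0,0,0.0],
    [0,0,0,0,0,0,0.0],
  ],
)

```text
time: 60.32
eef_pos: [0.6777, -0.1173, 0.4018]
eef_rot: [-2.327, -2.088, 0.036]
contact_force: [-0.8, 0.3, -1.1]
gripper_width: -0.0001
```

```bash
python3 - <<'E'
from lid import *
print(pose()[0],np.array(bot.get_state()["joint_pos"]).round(2))
q=LP(1.75,.12,-.02)
plan([([.70,-.15,.41],TM),(q+[0,0,.09],TM)],0.0)
E
```

```text
[ 0.67768483 -0.11731364  0.40184822] [ 0.46  0.71 -0.72  1.09  0.45  1.51  1.29]
[[-3.01, 2.55, -0.86, -0.026, 0.007, 0.004, 0.0], [-4.64, 2.24, 0.59, 0.0, 0.0, 0.0, 0.0]]
```

Emit:
drive_tool(
  series=[
    [-3.0,2.9,-0.9,-0.026,0.007,0,0.0],
    [-4.2,2.2,0,0,0,0,0.0],
    [0,0,0,0,0,0,0.0],
  ],
)

```text
time: 60.7
eef_pos: [0.7207, -0.1939, 0.4048]
eef_rot: [-2.327, -2.098, 0.009]
contact_force: [-0.6, 0.2, -0.7]
gripper_width: 0.0
```

```bash
python3 - <<'E'
from lid import *
print(pose()[0],np.array(bot.get_state()["joint_pos"]).round(2))
q=LP(1.75,.12,-.02)
plan([(q,TM)],0.0)
p=optics.capture("side");cv2.imwrite(f"pics/d6.png",cv2.resize(p["color"][40:260,180:400,::-1],None,fx=2.7,fy=2.7,interpolation=cv2.INTER_CUBIC))
E
```

```text
[ 0.72067118 -0.19391923  0.40480772] [ 0.48  0.82 -0.7   0.85  0.49  1.61  1.44]
[[-0.26, -0.11, 4.54, -0.005, -0.001, 0.004, 0.0], [-0.26, -0.13, 4.54, -0.005, -0.001, 0.004, 0.0]]
```

Emit:
drive_tool(
  series=[
    [-0.26,-0.11,4.54,-0.005,0,0.004,0],
    [-0.26,-0.13,3.5,0,0,0.004,0],
    [0,0,0.8,0,0,0,0],
    [0,0,0,0,0,0,0],
  ],
)

```text
time: 61.25
eef_pos: [0.7157, -0.1867, 0.316]
eef_rot: [-2.318, -2.104, -0.005]
contact_force: [0.3, 0.1, -0.3]
gripper_width: 0.0002
```

Emit:
drive_tool(
  series=[
    [-1.1,-1.5,-0.6,-0.006,-0.01,0.015,0],
    [0,-1.95,-0.3,0,0,0,0],
    [0,-1.95,0,0,0,0,0],
    [0,-1.9,0.3,0,0,0,0],
    [0,-1.85,0.6,0,0,0,0],
    [0,-1.0,0.4,0,0,0,0],
    [0,0,0,0,0,0,0],
  ],
)

```text
time: 62.12
eef_pos: [0.6176, -0.1811, 0.3252]
eef_rot: [2.321, 2.085, 0.029]
contact_force: [-0.0, 0.0, 0.5]
gripper_width: -0.0
```

```bash
python3 - <<'E'
from lid import *
from h import *
p=optics.capture("side");save(p,"e1.png")
print(bot.get_state()['contact_force'],bot.get_state()['eef_pos'])
for a in (1.3,1.15,1.0,.9,.8): print(a,LP(a))
E
```

```text
[ 0.24558324  0.54246979 -0.13942686] [ 0.61809299 -0.18104157  0.32540489]
1.3 [ 0.63770296 -0.18971483  0.32733256]
1.15 [ 0.61928737 -0.18764362  0.32129326]
1.0 [ 0.60197542 -0.18569653  0.31255244]
0.9 [ 0.59058458 -0.1844154   0.30531894]
0.8 [ 0.57975558 -0.18319745  0.29704312]
```

```bash
ls -t pics | head -2
```

```text
e1.png
d6.png
```

View pics/e1.png

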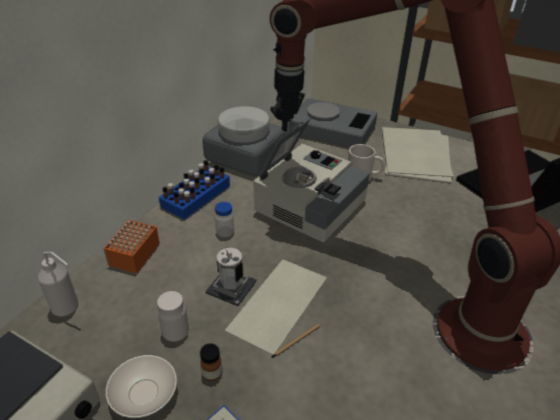

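```bash
python3 - <<'E'
from lid import *
from h import *
plan([(LP(a,.13,.004),TM) for a in (1.0,.85,.7,.58)],0)
plan([(LP(a,.125,.004),TM) for a in (1.0,.85,.7,.58,.45,.3,.15)],0)
E
```

```text
[[-0.63, -1.59, 1.24, 0.029, 0.0, 0.005, 0], [-0.0, -1.7, 1.12, -0.0, -0.0, 0.0, 0], [0.0, -1.55, 1.35, 0.0, 0.0, 0.0, 0], [-0.0, -1.1, 1.22, -0.0, -0.0, 0.0, 0]]
[[-0.64, -1.33, 1.67, 0.029, 0.0, 0.005, 0], [-0.0, -1.64, 1.08, -0.0, -0.0, 0.0, 0], [0.0, -1.49, 1.3, 0.0, 0.0, 0.0, 0], [-0.0, -1.06, 1.17, -0.0, -0.0, 0.0, 0], [0.0, -0.99, 1.39, 0.0, 0.0, 0.0, 0], [0.0, -0.93, 1.72, -0.0, -0.0, 0.0, 0], [0.0, -0.67, 1.81, 0.0, 0.0, 0.0, 0]]
```

The side view shows the lid following the fingers at about 60–65° (around pixel 290,140). The mill, jar (230,265) and bystanders stand undisturbed.

Emit:
drive_tool(
  series=[
    [-0.6,-1.35,1.65,0.029,0,0.005,0],
    [0,-1.64,1.08,0,0,0,0],
    [0,-1.5,1.3,0,0,0,0],
    [0,-1.06,1.17,0,0,0,0],
    [0,0,0,0,0,0,0],
  ],
)

```text
time: 62.8
eef_pos: [0.5682, -0.1795, 0.2755]
eef_rot: [2.335, 2.09, 0.016]
contact_force: [-0.4, -0.4, 0.5]
gripper_width: 0.0001
```

```bash
python3 - <<'E'
from lid import *
from h import *
p=optics.capture("side");C=p["color"][80:240,230:400];cv2.imwrite("pics/e2.png",cv2.resize(C,None,fx=4.5,fy=3.7)[:,:,::-1])
print(bot.get_state()['contact_force'],bot.get_state()['eef_pos'])
for a in (.7,.6,.5,.4,.3,.2,.1,0): print(a,LP(a,.125))
plan([(LP(a,.125,.004),TM) for a in (.45,.3,.15,.05,0)],0)
E
```

```text
[ 0.47217713  0.22228657 -0.08445269] [ 0.56890933 -0.17943878  0.27611151]
0.7 [ 0.57350362 -0.18249429  0.28458658]
0.6 [ 0.5646292  -0.18149618  0.27488165]
0.5 [ 0.5566827  -0.18060243  0.26443852]
0.4 [ 0.54974353 -0.17982198  0.25336154]
0.3 [ 0.543881   -0.17916261  0.24176137]
0.2 [ 0.53915371 -0.17863093  0.22975393]
0.1 [ 0.53560889 -0.17823224  0.21745919]
0 [ 0.53328195 -0.17797053  0.205     ]
[[-0.25, -1.59, 1.69, 0.014, -0.002, 0.001, 0], [0.0, -0.93, 1.72, 0.0, 0.0, 0.0, 0], [0.0, -0.67, 1.81, 0.0, -0.0, 0.0, 0], [-0.0, -0.3, 1.24, 0.0, -0.0, 0.0, 0], [-0.0, -0.1, 0.62, 0.0, 0.0, 0.0, 0]]
```

View pics/e2.png

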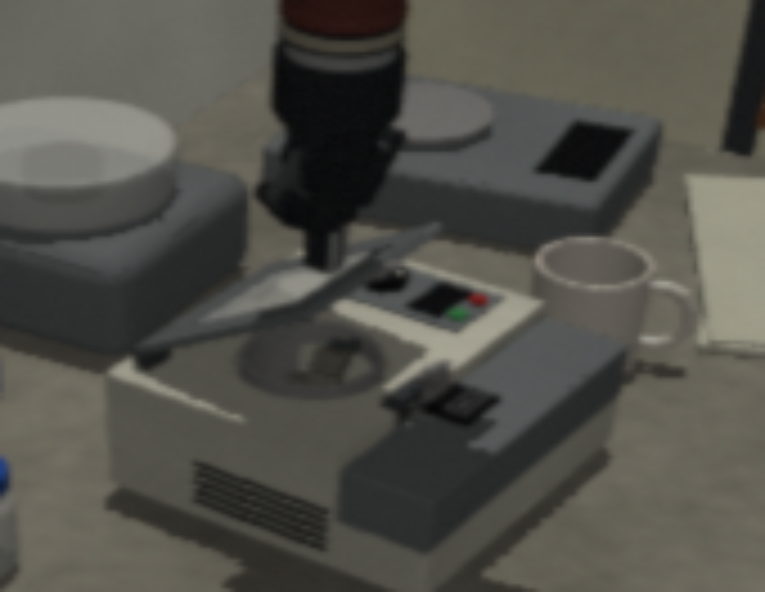

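The lid is down to about 0.6 rad with the fingertip on its upper face (325,260). The bowl and deck are clear, so I press on.

Emit:
drive_tool(
  series=[
    [-0.2,-1.6,1.6,0.014,0,0,0],
    [0,-0.9,1.7,0,0,0,0],
    [0,-0.65,1.8,0,0,0,0],
    [0,-0.3,1.2,0,0,0,0],
    [0,-0.1,0.6,0,0,0,0],
    [0,0,0.3,0,0,0,0],
  ],
)

```text
time: 63.6
eef_pos: [0.5416, -0.1766, 0.2096]
eef_rot: [2.333, 2.088, 0.017]
contact_force: [-4.2, -0.2, 6.2]
gripper_width: -0.0
```

```bash
python3 - <<'E'
from lid import *
from h import *
p=optics.capture("side");C=p["color"][80:240,230:400];cv2.imwrite("pics/e3.png",cv2.resize(C,None,fx=4.5,fy=3.7)[:,:,::-1])
print(bot.get_state()['contact_force'],bot.get_state()['eef_pos'])
E
```

```text
[-2.22610639  0.09061093  2.1473894 ] [ 0.54170016 -0.17656162  0.20923466]
```

View pics/e3.png

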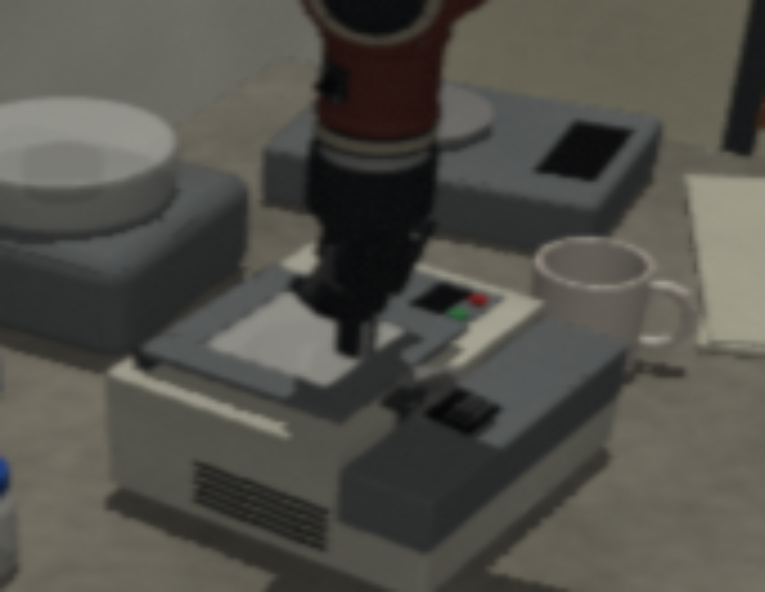

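The lid looks shut (fingertip at 350,340) and the force just dropped, which suggests the snap. I'll press a few mm more to be sure.

Emit:
drive_tool(
  series=[
    [0,-0.3,0.3,0,0,0,0],
    [0,-0.2,0.4,0,0,0,0],
    [0,0,0.5,0,0,0,0],
    [0,0,0.5,0,0,0,0],
  ],
)

```text
time: 64.15
eef_pos: [0.5412, -0.1756, 0.2082]
eef_rot: [2.323, 2.076, 0.015]
contact_force: [-12.2, 0.4, 31.4]
gripper_width: 0.0002
```

Emit:
drive_tool(
  series=[
    [0,0,-0.5,0,0,0,0],
    [0,0.5,-2,0,0,0,0],
    [0,0,-4,0,0,0,0],
    [0,0,-5,0,0,0,0],
    [0,2,-5,0,0,0,0],
    [0,0,0,0,0,0,0],
  ],
)

```text
time: 64.9
eef_pos: [0.5654, -0.1753, 0.38]
eef_rot: [2.319, 2.076, 0.027]
contact_force: [-0.9, 0.6, -0.3]
gripper_width: -0.0001
```

```bash
python3 - <<'E'
from lid import *
from h import *
st=bot.get_state();print(st['contact_force'],st['eef_pos'],st['time'])
p=optics.capture("side");C=p["color"][80:240,230:400];cv2.imwrite("pics/e4.png",cv2.resize(C,None,fx=4.5,fy=3.7)[:,:,::-1])
X=cloud(p).reshape(-1,3)
d=X-HINGE; u=d@MX; v=d@MY
for lo in (-.145,-.12,-.09,-.06,-.03):
    m=(u>lo)&(u<lo+.02)&(abs(v)<.07)&(X[:,2]>.1)&(X[:,2]<.25)
    print(lo,m.sum(),np.percentile(X[m,2],[10,50,90]))
q=optics.capture("scene");save(q,"e5.png")
for n in ("mug","reagent","amber","flask","chip_1_c","ball_1_c","jar_grip","cap_grip"):
    r=finder.look_for(n,q); print(n,[(np.round(k['centre'],3).tolist(),round(k['confidence'],2)) for k in r[:5]])
E
```

```text
[-0.94990515  0.63791547 -0.27522784] [ 0.56537747 -0.17528129  0.3799903 ] 64.9
-0.145 254 [0.11371771 0.13524379 0.13755167]
-0.12 234 [0.12994574 0.1336359  0.13611115]
-0.09 217 [0.1293104  0.13331997 0.13594797]
-0.06 213 [0.13011175 0.13320494 0.13574048]
-0.03 219 [0.13045581 0.13401133 0.13635419]
mug [([0.492, -0.444, 0.072], 0.6)]
reagent [([0.624, 0.361, 0.079], 0.6)]
amber [([0.484, 0.403, 0.052], 0.89)]
flask [([0.719, 0.028, 0.062], 0.58)]
chip_1_c []
ball_1_c [([0.584, -0.178, 0.133], 0.63)]
jar_grip [([0.584, 0.188, 0.094], 0.9)]
cap_grip [([0.581, 0.178, 0.108], 0.75), ([0.59, -0.163, 0.113], 0.26)]
```

View pics/e4.png

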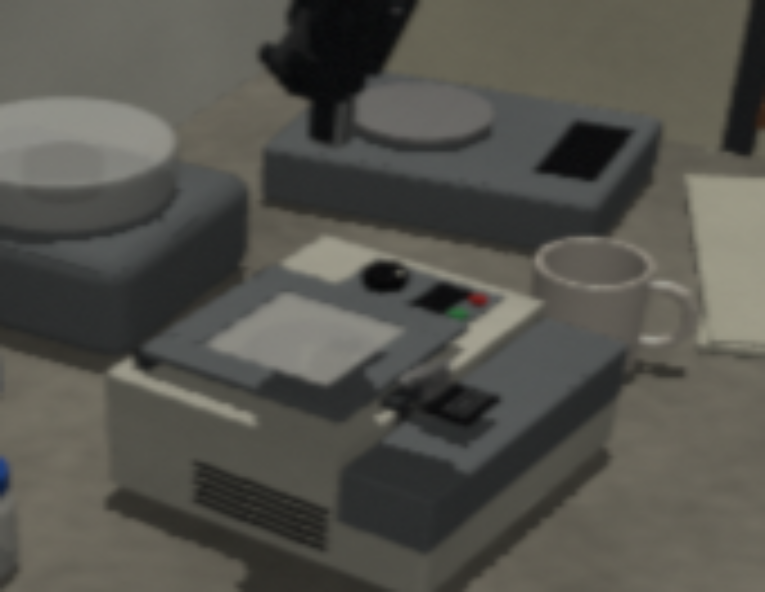

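View pics/e5.png

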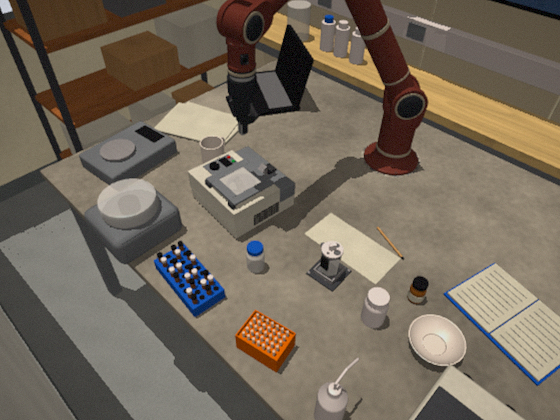

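The lid is flat and stays down: the lid top is level at z≈0.133–0.135, and the mug, jar and bottles stand in their places. There is plenty of time, so I check the bowl through the window.

```bash
python3 - <<'E'
from h import *
p=optics.capture("wrist");save(p,"e6.png")
for n in ("ball_1_c","chip_1_c"):
    r=finder.look_for(n,p); print(n,[(np.round(k['centre'],3).tolist(),round(k['confidence'],2)) for k in r])
s=optics.capture("side")
for n in ("ball_1_c","chip_1_c"):
    r=finder.look_for(n,s); print(n,[(np.round(k['centre'],3).tolist(),round(k['confidence'],2)) for k in r])
E
```

```text
ball_1_c []
chip_1_c [([0.486, -0.455, 0.057], 0.65)]
ball_1_c [([0.523, -0.142, 0.106], 0.36)]
chip_1_c []
```

View pics/e6.png

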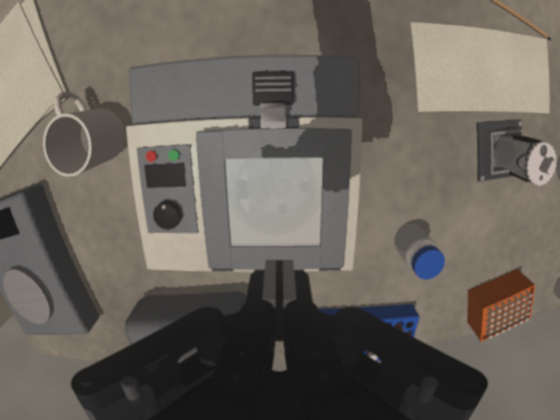

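The hook sits over the tongue (275,115), and only faint shapes show through the window. Two low-grade detections (a chip near the mug, a ball at the front of the lid) deserve a zoom.

```bash
python3 - <<'E'
from h import *
p=optics.capture("wrist");C=p["color"][:,:,::-1]
def st(c):
    c=c.astype(float);lo,hi=np.percentile(c,1),np.percentile(c,99);return np.clip((c-lo)/(hi-lo)*255,0,255).astype(np.uint8)
a=cv2.resize(st(C[90:190,30:130]),(390,390));b=cv2.resize(st(C[150:250,220:330]),(390,390))
cv2.imwrite("pics/e7.png",np.hstack([a,b]))
s=optics.capture("side");D=s["color"][:,:,::-1]
r=finder.silhouettes("ball_1_c",s);print([ (np.argwhere(k['mask']).mean(0),k['mask'].sum(),k['confidence']) for k in r])
a=cv2.resize(st(D[160:240,280:380]),(780,580));cv2.imwrite("pics/e8.png",a)
E
```

```text
[]
```

View pics/e7.png

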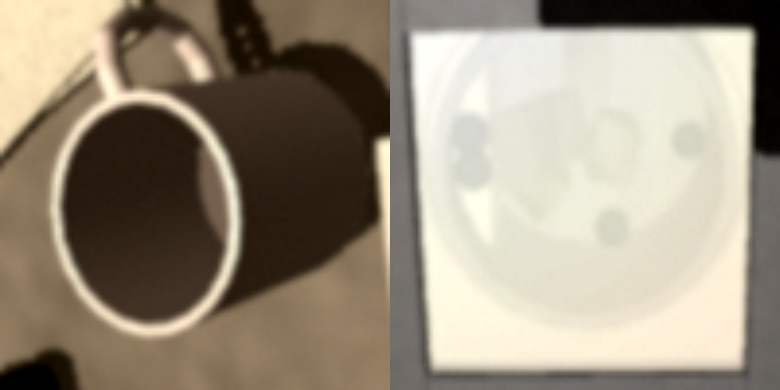

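View pics/e8.png

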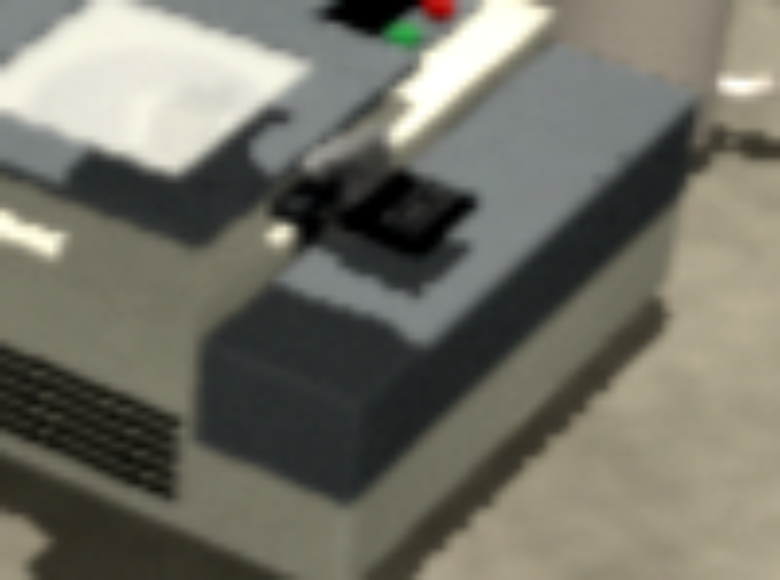

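```bash
python3 - <<'E'
from h import *
print(bot.get_state()['contact_force']); print(bot.sign_off())
E
```

```text
[ 0.85767523 -0.55499243 -0.16978861]
the job is handed in; nothing more can be done
None
```

The ball mill is charged and the lid is shut; I handed the job in at about 65 s of the 208 s allowed, and it reported no verdict. I popped the lid with the release key and swung it fully back. I put all five chips in the bowl and turned the jar's cap to the middle hole. I tipped the balls in, set the jar back in its stand, closed the cap, and pressed the lid down with about 31 N until it latched.

**Checks that agreed:**
- **Lid:** it stays flat after I let go, with its top at z ≈ 0.133–0.135 m from hinge to edge and the hook over its tongue.
- **Jar:** it was seated at its original height, with the cap at about −0.05 rad. It looked empty after tipping.
- **Surroundings:** the bench paper is clear, and the mug and bottles are where they were.
- **Robot:** the arm was clear of everything when I handed in.

**Less certain:**
- **Count in the bowl:** through the lid window I could make out four balls and some chips, but not count everything. I relied on the empty jar and the earlier views for the rest.
- **Stray detections:** the finder reported a chip by the mug (0.65) and, weakly, a ball at the lid's front (0.36). Zoomed views showed the mug empty and nothing at the lid's front.

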